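# Unlock the hooded tray, sort the sensor pucks, scan the job

## Robot

A 6-joint arm with a two-finger parallel gripper is mounted at the origin on the work surface. World frame = base frame: x ahead of the robot, y to its left, z up, the work surface at z = 0. Lengths are in m, angles in rad, forces in N, time in s.
With the tool pointing down it reaches from about 0.325 to 0.875 m from the base axis. Payload 4.4 kg.
Tool frame: the origin (TCP) lies at the very end of the fingers, on their centre line; the grasp point (between the pads) lies 19 mm behind it (manip.grip_depth is the distance from the TCP to the grasp point, in m); x points along the fingers, y is the direction in which the jaws open and shut, and the axes are right-handed (so a half turn about x gives the same grasp; the last joint's range is limited). The gripper opens to 85 mm and grips with 20 to 120 N. Pads are 22 mm wide; open, the fingers measure 114 mm over their backs; the gripper's body (76 mm by 85 mm) begins 54 mm behind the grasp point. The pads swing forward as they close: fully open they stand 13 mm farther back than shut.
Start: joints at [-1.405, 0.207, 1.542, -0, 1.393, -0.15], TCP at [0.179, -0.546, 0.231] pointing down, gripper open.
Joint ranges: [-2.73, 2.73], [-0.86, 2.22], [0.23, 2.46], [-1.11, 4.25], [0.08, 2.63], [-2.82, 2.82]. Speed limits (rad/s): [2.79, 2.79, 3.14, 3.14, 3.14, 3.14].

## Interface

Orientations are given as a rotation vector (axis times angle).
In Python, from station import readout, eyes, hand_in, manip gives the robot as it stands.
- The arm moves only by the tool send_rows, never from a script. Its arguments are lists of equal length, an entry for each row: "angular": the turn, a rotation vector about the tool's x, y, z in rad, a list of three; "translation": the shift along the tool's x, y, z in cm, a list of three; "jaw": the closure, from -1 (fully open) to 1 (shut). A call has exactly 8 rows; each row shifts and turns the commanded pose from where the row before left it, along the tool's axes as they then stand; what a row does not reach is not made up. A row lasts 1/12 s, in which the tool goes at most 41.7 mm and 7.16 degrees, less where a joint would pass 70% of its speed; a pose out of reach is approached as far as the arm can. A call with a gripper value outside its range is refused whole. The fingers move at their own pace and stop on an object; "force" is the grip in N (left out, the last holds). Time passes only in rows, so rows that do not move let the fingers close, or fill a call up. It gives the time, the measured TCP pose, the force and the opening at its end, in the units of the state.
- readout.read_state(): the state, without advancing time (a new reading comes with each control period).
- eyes.grab_frame(name): name is "scene" or "top" or "wrist"; returns a dict with "pixels" (420x560x3 uint8, blue, green, red), "intrinsics" (3x3 intrinsics, pixels), "rvec" (rotation vector, rad) and "tvec" (3), from world to camera coordinates, as OpenCV has them; the wrist camera has in their place "hand_eye" (4x4, takes a point from camera to tool coordinates, whose origin is the TCP and whose axes are the tool frame's). Camera axes: x right, y down, z forward; pixel columns grow to the right and rows downward; lengths in m; the calibration is good to about 2 mm. A picture is of the moment at which its call begins: read the wrist's pose just before it. There is no depth.
- hand_in(): hands the job in, once; it reports no verdict.
The state is a dict: "t": time; "q": joint angles; "qvel": joint speeds; "joint_torque": joint torques, N m; "tcp_pos": TCP position; "ee_rot": TCP orientation; "contact_force": force on the tool from outside, world axes, zero at the start; "ft_torque": the same for the moment, N m; "finger_gap": finger opening in m.
Only numpy, scipy, OpenCV 4.12 (cv2) and the standard library are available. Lean on these libraries where they do the work, as an engineer would, in place of code of your own. Each camera call takes 0.05 s, during which the arm holds its last target.

## Task

Draw the red-handled locking pin up out of its bore and hang it upright in the yellow side notch, then pull the tray by its black post out from under the grey hood as far as it goes. Put every sensor puck into the tray bay of its own colour, blue tops in the blue bay and orange tops in the orange bay; when all are in, pick up the scanner and hold its window steady on the middle of the barcode from about 10 cm for a good second or two, then lay it back flat on its grey pad. Leave the tray out, and leave the glue bottle, tape roll, green carton and screwdriver where they are.

Things in the scene. Friction and masses are not known exactly. Their poses are not given: they have to be found in the camera images.
- fixture: grey hood 222 mm (x) by 150 mm (y), 72 mm high, with rails, bolted to the table. Origin on the table under the middle of the hood's mouth; z up; the tray slides out along the fixture's +y, the hood lies on its -y side; -x is towards the robot. Rails run out to y = +230 mm. The bays lie wholly under the hood until the tray is pulled.
- tray (a joint): tray slide: 0 = home under the hood, locked by the pin; 0.135 m = out against its stop. About 1.5 N of friction plus light damping (6 N s/m), stays where it is left.
- handle (a point): top centre of the tray's upright black post, 18 mm diameter, standing 44 mm above the tray's front plate (plate top at z = 32 mm, post top at 76 mm); moves with the tray. Post centre 25 mm to +x and 45 mm to +y of the fixture origin at tray = 0.
- blue_bay (a point): centre of the floor of the bay with blue rims and a blue outer wall (grey floor), on the fixture's -x side; moves with the tray. Inside about 92 mm (fixture x) by 124 mm (fixture y), walls 4 mm thick, rising 28 mm above the floor (rims at z = 46 mm, floor at 16 mm). Axes as fixture.
- orange_bay (a point): the same for the bay with orange rims and an orange outer wall, on the fixture's +x side; 97 mm from the blue one.
- pin: locking pin, 80 g: red handle 20 mm diameter from 5 to 40 mm above the origin, steel collar 30 mm diameter, 5 mm thick, above the origin, shank 12 mm diameter to 30 mm below it. Origin: underside of collar, z up. At the start the collar rests on the tray's front plate (z = 32 mm), shank down through a 14 mm bore, 70 mm to -x, 37 mm to +y of the fixture origin; lift 30 mm to free.
- notch (a point): where the pin's origin belongs when parked: slot centre on the top face (z = 50 mm) of the yellow bracket's plate, 8 mm thick, 150 mm to -x, 75 mm to +y of the fixture origin. Slot 17 mm wide (fixture x), open to fixture +y; prongs reach 23 mm to +y of this point, closed end 8 mm to -y. The pin hangs by its collar; slide it in from +y or lower it in. Axes as fixture.
- blue1: finished sensor puck, a plain white disc with a top coloured blue, 32 mm diameter, 26 mm high, 50 g; origin at the centre of its underside, z up. Stands on the grey cloth mat (0.6 mm thick, 200 x 270 mm) on the table at the start; may be absent (None).
- blue2: finished sensor puck, a plain white disc with a top coloured blue, 32 mm diameter, 26 mm high, 50 g; origin at the centre of its underside, z up. Stands on the grey cloth mat (0.6 mm thick, 200 x 270 mm) on the table at the start; may be absent (None).
- blue3: finished sensor puck, a plain white disc with a top coloured blue, 32 mm diameter, 26 mm high, 50 g; origin at the centre of its underside, z up. Stands on the grey cloth mat (0.6 mm thick, 200 x 270 mm) on the table at the start; may be absent (None).
- orange1: finished sensor puck, a plain white disc with a top coloured orange, 32 mm diameter, 26 mm high, 50 g; origin at the centre of its underside, z up. Stands on the grey cloth mat (0.6 mm thick, 200 x 270 mm) on the table at the start; may be absent (None).
- orange2: finished sensor puck, a plain white disc with a top coloured orange, 32 mm diameter, 26 mm high, 50 g; origin at the centre of its underside, z up. Stands on the grey cloth mat (0.6 mm thick, 200 x 270 mm) on the table at the start; may be absent (None).
- orange3: finished sensor puck, a plain white disc with a top coloured orange, 32 mm diameter, 26 mm high, 50 g; origin at the centre of its underside, z up. Stands on the grey cloth mat (0.6 mm thick, 200 x 270 mm) on the table at the start; may be absent (None).
- scanner: loose block-shaped hand scanner, 160 g, 163 mm long, lying flat: black grip 115 mm long, 34 mm wide, 36 mm high (from -77 to +37 mm along its x), yellow head 52 mm wide, 40 mm high in front (to +85 mm). Origin on its underside near its centre of mass (grip there, across the 34 mm width), x points along the beam out of the window, z up.
- scanner_window (a point): centre of the amber window in the scanner's front face, 85 mm ahead of its origin and 20 mm above its underside; the beam leaves along +x. Axes as the scanner.
- rest: the scanner's grey pad with two yellow edge lines, 230 mm (x) by 130 mm (y), 0.6 mm thick, on the table; origin at its centre.
- stand: fixed stand with a sloping board 120 mm wide, its top edge at 120 mm; the board leans back 45 degrees and faces the stand's -x (towards the robot) and up. Origin on the table below the barcode, z up.
- barcode (a point): middle of the barcode on the front of the sloping board, 87 mm above the table, straight above the stand's origin.
- glue: bystander: white glue bottle with a blue cap, 34 mm diameter, 95 mm high, stands upright; origin under its centre.
- tape: bystander: roll of pale tape lying flat, 100 mm diameter, 40 mm high; origin under its centre.
- carton_a: bystander: small green carton 45 x 110 x 30 mm; origin under its centre.
- driver: bystander: screwdriver lying on the table near the robot.
Mind the look-alikes: they are no part of the job. Leave any pink or turquoise look-alike of the orange1 alone.

How it is judged:
By the outcome, as a careful person would: the job done as asked, in the order asked, and still so for the second after the job is handed in, with the robot touching nothing.
Of blue1, blue2, blue3, orange1, orange2, orange3 only 4 to 6 are there at a start; the rules pass over those that are not, and their reading is None.
At some moment in a run one of blue1, blue2, blue3, orange1, orange2, orange3, scanner may be knocked a few centimetres aside while the robot is not near it.
It also fails if it takes over 210 s, if anything falls off the work surface, if the arm or the gripper's body presses on something with over 40 N, if the wrist force passes 120 N, or if a joint passes its speed limit or range.

## Working session

There is one attempt and no reset: what is moved stays moved. The work goes in short steps, Python scripts to look and compute and a tool call to move; the robot and the scene stay as the last step left them, time stands still between calls to the robot, and variables do not carry over. Pictures are saved under pics/ and viewed, and the job is handed in when it is done.

Besides the shell and the picture viewer there is one more tool, called after "Request:" by a JSON object that holds its "api" and its "payload", one argument or row to a line. send_rows: Moves the arm, as the interface text tells. Its arguments: {"type":"object","properties":{"angular":{"type":"array","items":{"type":"array","items":{"type":"number"}}},"translation":{"type":"array","items":{"type":"array","items":{"type":"number"}}},"jaw":{"type":"array","items":{"type":"number"}},"force":{"type":"number"}},"required":["angular","translation","jaw"]}

```bash
ls; mkdir -p pics; cat > h.py <<'E'
import numpy as np, cv2
from station import readout, eyes, manip
def grab(name,fn=None):
    s=readout.read_state(); f=eyes.grab_frame(name)
    if fn: cv2.imwrite('pics/'+fn,f['pixels'])
    if 'rvec' in f:
        R=cv2.Rodrigues(np.array(f['rvec'],float))[0]; t=np.array(f['tvec'],float).ravel()
        C=-R.T@t; Rcw=R.T
    else:
        H=np.array(f['hand_eye']); Rt=cv2.Rodrigues(np.array(s['ee_rot'],float))[0]
        Rcw=Rt@H[:3,:3]; C=Rt@H[:3,3]+np.array(s['tcp_pos'])
    return dict(im=f['pixels'],K=np.array(f['intrinsics']),C=C,R=Rcw,s=s)
def ray(f,uv):
    d=f['R']@np.linalg.inv(f['K'])@np.array([uv[0],uv[1],1.]); return d/np.linalg.norm(d)
def onz(f,uv,z):
    d=ray(f,uv); return f['C']+d*(z-f['C'][2])/d[2]
def tri(f1,u1,f2,u2):
    A=[];b=[]
    M=np.zeros((3,3));v=np.zeros(3);
    for f,u in((f1,u1),(f2,u2)):
        d=ray(f,u);P=np.eye(3)-np.outer(d,d);M+=P;v+=P@f['C']
    p=np.linalg.solve(M,v)
    gap=[np.linalg.norm((np.eye(3)-np.outer(ray(f,u),ray(f,u)))@(p-f['C'])) for f,u in((f1,u1),(f2,u2))]
    return p,max(gap)
def proj(f,p):
    c=f['R'].T@(np.array(p)-f['C']); q=f['K']@c; return q[:2]/q[2]
E
python3 - <<'E'
from h import *
for n in('scene','top','wrist'):
    f=grab(n,n+'0.png'); print(n,f['K'].round(1).tolist(),f['C'].round(3),f['R'].round(3).tolist())
s=readout.read_state(); print(s); print(manip.grip_depth,dir(manip))
E
```

```text
pics
scene [[446.0, 0.0, 278.1], [0.0, 446.0, 203.3], [0.0, 0.0, 1.0]] [0.916 0.544 0.751] [[-0.805, 0.452, -0.386], [0.594, 0.6, -0.536], [-0.011, -0.66, -0.751]]
top [[413.3, 0.0, 278.9], [0.0, 413.3, 215.5], [0.0, 0.0, 1.0]] [0.483 0.047 1.163] [[0.029, -0.998, 0.061], [-1.0, -0.029, -0.001], [0.003, -0.061, -0.998]]
wrist [[298.3, 0.0, 281.0], [0.0, 298.3, 206.4], [0.0, 0.0, 1.0]] [ 0.259 -0.52   0.373] [[0.311, -0.898, -0.312], [-0.95, -0.295, -0.1], [-0.002, 0.327, -0.945]]
{'t': 0.15, 'q': array([-1.40449419e+00,  2.07267455e-01,  1.54261177e+00, -3.18206381e-05,
        1.39346713e+00, -1.50520148e-01]), 'qvel': array([ 0.00158184, -0.00274658, -0.00392346, -0.00012459, -0.00035798,
        0.00052448]), 'joint_torque': array([-1.56595042e-04, -3.83516335e+01, -2.92037827e+01, -2.89180161e-04,
        6.64283682e-03,  2.27098025e-05]), 'tcp_pos': array([ 0.17901374, -0.54582415,  0.23037461]), 'ee_rot': array([ 2.05100598,  0.32948185, -2.05109977]), 'contact_force': array([ 0.61749512, -0.06017476, -0.38691865]), 'ft_torque': array([0.02528092, 0.01033125, 0.03767996]), 'finger_gap': 0.08559184692862108}
0.0187 ['PlanningError', '__class__', '__delattr__', '__dict__', '__dir__', '__doc__', '__eq__', '__format__', '__ge__', '__getattribute__', '__getstate__', '__gt__', '__hash__', '__init__', '__init_subclass__', '__le__', '__lt__', '__module__', '__ne__', '__new__', '__reduce__', '__reduce_ex__', '__repr__', '__setattr__', '__sizeof__', '__str__', '__subclasshook__', '__weakref__', 'grip_depth']
```

View pics/scene0.png

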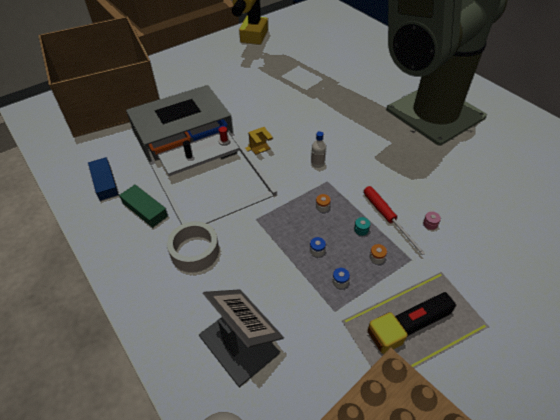

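View pics/top0.png

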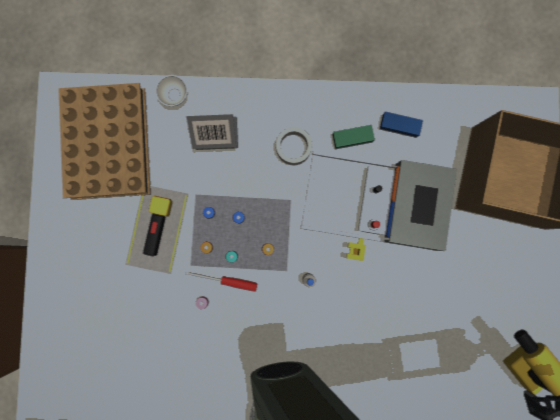

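View pics/wrist0.png

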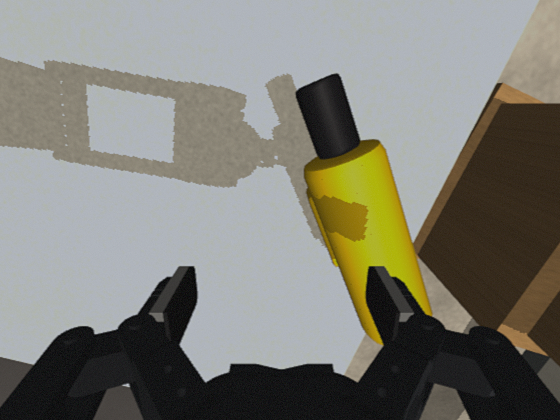

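The scene shows the fixture right of the mat in the top view, with the pin at (375,224), the post at (377,189) and the notch at (357,250). There are two blue pucks, (209,212) and (238,217), and two orange ones, (206,247) and (268,249). The look-alikes are turquoise (232,257) and pink (202,302). The scanner sits on its pad at (155,225), and the barcode is at (213,132).

```bash
cat >> h.py <<'E'
def blobs(im,lo,hi,amin=15,roi=None):
    hsv=cv2.cvtColor(im,cv2.COLOR_BGR2HSV); m=cv2.inRange(hsv,np.array(lo),np.array(hi))
    if roi: z=np.zeros_like(m); x0,y0,x1,y1=roi; z[y0:y1,x0:x1]=m[y0:y1,x0:x1]; m=z
    n,l,st,c=cv2.connectedComponentsWithStats(m)
    return [(c[i].round(1).tolist(),st[i].tolist()) for i in range(1,n) if st[i,4]>=amin]
COL=dict(blue=((105,120,60),(125,255,255)),orange=((6,130,90),(18,255,255)),red=((0,150,60),(4,255,255)),yellow=((22,130,90),(32,255,255)))
E
python3 - <<'E'
from h import *
for n in('top','scene'):
    f=grab(n)
    for c in COL:
        print(n,c,[ (b[0],b[1][2:]) for b in blobs(f['im'],*COL[c])])
    cv2.imwrite(f'pics/{n}_fix.png',cv2.resize(f['im'][140:260,290:460] if n=='top' else f['im'][80:230,110:310],None,fx=4,fy=4,interpolation=cv2.INTER_CUBIC))
E
```

```text
top blue [([401.5, 123.2], [40, 23, 581]), ([389.8, 219.2], [8, 35, 104]), ([208.4, 212.1], [11, 11, 86]), ([238.1, 217.0], [11, 11, 83]), ([310.1, 281.5], [6, 6, 27])]
top orange [([395.2, 183.4], [8, 35, 110]), ([203.6, 245.7], [10, 11, 30])]
top red [([153.5, 227.1], [6, 11, 52]), ([375.2, 223.9], [7, 5, 31]), ([238.9, 283.2], [36, 14, 262])]
top yellow [([159.6, 205.5], [20, 20, 306]), ([356.5, 250.2], [18, 21, 229]), ([547.9, 369.0], [32, 50, 788]), ([525.1, 374.3], [30, 37, 382])]
scene blue [([223.7, 122.6], [6, 6, 20]), ([202.4, 131.9], [33, 11, 72]), ([319.5, 133.5], [6, 4, 24]), ([101.1, 174.7], [27, 35, 599]), ([317.4, 243.4], [16, 13, 135]), ([340.8, 274.6], [17, 14, 158])]
scene orange [([110.9, 9.1], [27, 19, 143]), ([228.6, 2.8], [9, 7, 35]), ([135.6, 30.8], [17, 27, 76]), ([169.5, 142.9], [40, 18, 75]), ([323.0, 199.3], [14, 11, 103]), ([378.5, 250.3], [16, 13, 137]), ([395.8, 394.8], [148, 72, 2835]), ([375.1, 387.2], [11, 11, 83]), ([352.1, 411.8], [11, 12, 90]), ([405.8, 415.8], [11, 8, 66])]
scene red [([222.9, 129.4], [7, 5, 28]), ([379.3, 202.8], [33, 35, 363]), ([417.1, 313.4], [18, 12, 122])]
scene yellow [([252.4, 25.1], [29, 16, 205]), ([259.3, 134.0], [23, 16, 157]), ([247.9, 148.2], [5, 5, 16]), ([261.7, 149.5], [7, 4, 17]), ([393.6, 297.1], [96, 48, 186]), ([388.0, 328.9], [37, 35, 752]), ([447.3, 345.8], [74, 42, 180])]
```

View pics/top_fix.png

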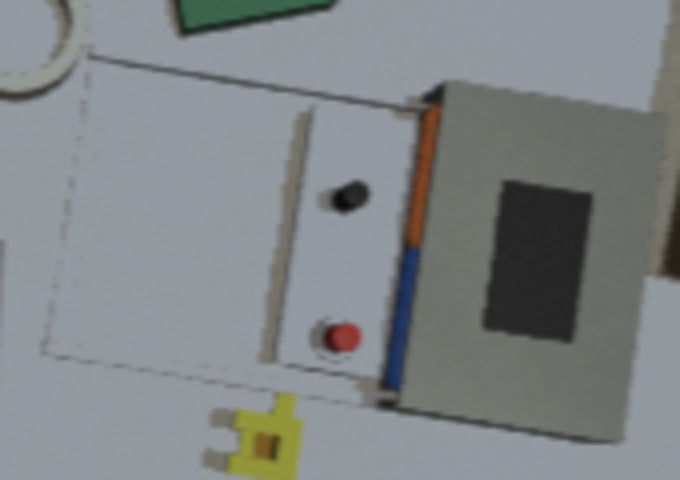

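View pics/scene_fix.png

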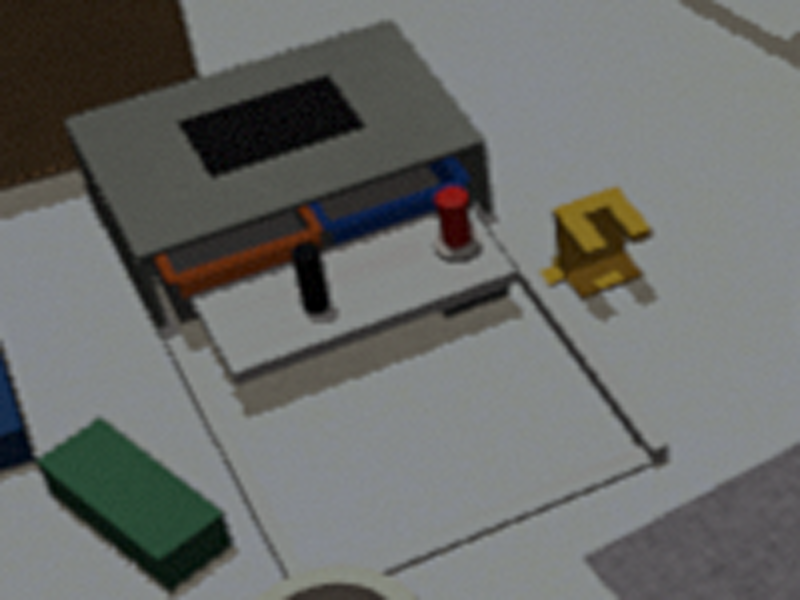

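```bash
python3 - <<'E'
from h import *
f=grab('top');g=grab('scene')
c=lambda a:(290+a[0]/4-.4,140+a[1]/4-.4)
d=lambda a:(110+a[0]/4-.4,80+a[1]/4-.4)
hood=[onz(f,c(a),.072) for a in((447,80),(665,112),(622,441),(398,408))]
for p in hood:print('hood',p.round(4))
hs=[onz(g,d(a),.072) for a in((145,253),(485,140),(393,20),(68,122))]
for p in hs:print('hood scene',p.round(4))
print('rail ends',[onz(f,c(a),.0).round(4) for a in((88,57),(43,352))])
print('pin top',tri(f,c((346,337)),g,d((451,195))), onz(f,c((346,337)),.072))
print('post',tri(f,c((356,194)),g,d((304,250))), onz(f,c((356,194)),.076))
o=(np.array(hood[0])+hood[3])/2; ux=hood[0]-hood[3];print('mouth mid',o,np.linalg.norm(ux),np.degrees(np.arctan2(ux[1],ux[0])),np.linalg.norm(hood[0]-hood[1]))
o=(np.array(hs[0])+hs[1])/2; ux=hs[0]-hs[1];print('mouth mid',o,np.linalg.norm(ux),np.degrees(np.arctan2(ux[1],ux[0])))
for n,a,b in(('blue a',(208.4,212.1),(340.8,274.6)),('blue b',(238.1,217),(317.4,243.4)),('or a',(206,247),(378.5,250.3)),('or b',(268,249),(323,199.3))):
    print(n,tri(f,a,g,b),onz(f,a,.0266).round(4))
E
```

```text
hood [ 0.709  -0.2759  0.072 ]
hood [ 0.6918 -0.4216  0.072 ]
hood [ 0.4722 -0.3939  0.072 ]
hood [ 0.4896 -0.2461  0.072 ]
hood scene [ 0.7014 -0.2739  0.072 ]
hood scene [ 0.488 -0.244  0.072]
hood scene [ 0.4676 -0.3898  0.072 ]
hood scene [ 0.686  -0.4172  0.072 ]
rail ends [array([ 0.7328, -0.0415,  0.    ]), array([ 0.522, -0.015,  0.   ])]
pin top (array([ 0.53446595, -0.20997025,  0.07411445]), np.float64(0.0010199000249322512)) [ 0.53539918 -0.21108892  0.072     ]
post (array([ 0.62943574, -0.21463026,  0.07765664]), np.float64(0.000548045545882649)) [ 0.6301271  -0.21534756  0.076     ]
mouth mid [ 0.59929345 -0.26101013  0.072     ] 0.22145749806783202 -7.751584691592227 0.14667786926088514
mouth mid [ 0.59469265 -0.25896677  0.072     ] 0.2155510123017835 -7.959331692195132
blue a (array([0.55581179, 0.24176661, 0.02472319]), np.float64(0.0009230671295689346)) [0.5564 0.2408 0.0266]
blue b (array([0.54471286, 0.15924198, 0.02520343]), np.float64(0.0008302821450700026)) [0.5453 0.1585 0.0266]
or a (array([0.45951598, 0.24457653, 0.02568731]), np.float64(0.0011698054701944293)) [0.4603 0.2436 0.0266]
or b (array([0.45886242, 0.07444421, 0.02444041]), np.float64(0.001284740730870264)) [0.4599 0.0735 0.0266]
```

```bash
cat >> h.py <<'E'
from scipy.spatial.transform import Rotation as Rn
def Rtool(yaw):
    # tool x down; tool y (jaw axis) at angle yaw (deg) in world xy
    a=np.radians(yaw); x=np.array([0,0,-1.]); y=np.array([np.cos(a),np.sin(a),0]); return np.stack([x,y,np.cross(x,y)],1)
def cur():
    s=readout.read_state(); R=Rn.from_rotvec(s['ee_rot']).as_matrix()
    print('t %.2f tcp %s yaw %.1f gap %.4f F %s q %s'%(s['t'],np.round(s['tcp_pos'],4),np.degrees(np.arctan2(R[1,1],R[0,1])),s['finger_gap'],np.round(s['contact_force'],1),np.round(s['q'],2)))
    return np.array(s['tcp_pos']),R
def plan(wps,state=None):
    """wps: list of (pos, yaw or R, rows). prints rows"""
    p,R=cur() if state is None else state
    A=[];T=[]
    for pos,yaw,n in wps:
        Rt=Rtool(yaw) if np.isscalar(yaw) else yaw
        w=Rn.from_matrix(R.T@Rt).as_rotvec(); dp=np.array(pos)-p
        if np.linalg.norm(w)/n>.12 or np.linalg.norm(dp)/n>.041: print('!! fast',np.degrees(np.linalg.norm(w)),np.linalg.norm(dp),n)
        for i in range(n):
            d=R.T@((np.array(pos)-p)/(n-i))*100; d=np.round(d,2); a=np.round(w/n,3)
            T.append(d.tolist());A.append(a.tolist())
            p=p+R@d/100; R=R@Rn.from_rotvec(a).as_matrix()
    for i in range(0,len(A),8):
        print('angular',[[x+0. for x in r] for r in A[i:i+8]]);print('translation',[[x+0. for x in r] for r in T[i:i+8]])
    return p,R
def fixture(O,yaw):
    a=np.radians(yaw);X=np.array([np.cos(a),np.sin(a),0]);Y=np.array([-np.sin(a),np.cos(a),0])
    return lambda x,y,z: np.array([O[0],O[1],0])+X*x/1000+Y*y/1000+np.array([0,0,z/1000])
E
python3 - <<'E'
from h import *
p,R=cur();print(R.round(3))
F=fixture((.598,-.256),-7.7); print(F(-70,37,0),F(-150,75,50),F(25,180,76))
plan([((.53,-.235,.23),-7.7,16)])
plan([((.53,-.235,.23),172.3,16)])
E
```

```text
t 0.35 tcp [ 0.1791 -0.5462  0.231 ] yaw -71.8 gap 0.0853 F [ 0.1 -0.2 -0.3] q [-1.4   0.21  1.54  0.    1.39 -0.15]
[[-0.     0.312 -0.95 ]
 [ 0.001 -0.95  -0.312]
 [-1.    -0.001 -0.   ]]
[ 0.53358866 -0.20995459  0.        ] [ 0.45940148 -0.16157833  0.05      ] [ 0.64689209 -0.08097268  0.076     ]
t 0.35 tcp [ 0.1791 -0.5462  0.231 ] yaw -71.8 gap 0.0853 F [ 0.1 -0.2 -0.3] q [-1.4   0.21  1.54  0.    1.39 -0.15]
angular [[-0.07, 0.0, 0.0], [-0.07, 0.0, 0.0], [-0.07, 0.0, 0.0], [-0.07, 0.0, 0.0], [-0.07, 0.0, 0.0], [-0.07, 0.0, 0.0], [-0.07, 0.0, 0.0], [-0.07, 0.0, 0.0]]
translation [[0.01, -1.17, -2.69], [0.01, -0.97, -2.76], [0.01, -0.78, -2.83], [0.01, -0.58, -2.87], [0.01, -0.38, -2.91], [0.01, -0.17, -2.93], [0.01, 0.03, -2.93], [0.0, 0.24, -2.92]]
angular [[-0.07, 0.0, 0.0], [-0.07, 0.0, 0.0], [-0.07, 0.0, 0.0], [-0.07, 0.0, 0.0], [-0.07, 0.0, 0.0], [-0.07, 0.0, 0.0], [-0.07, 0.0, 0.0], [-0.07, 0.0, 0.0]]
translation [[0.01, 0.44, -2.9], [0.0, 0.64, -2.86], [0.01, 0.84, -2.81], [0.0, 1.04, -2.74], [0.01, 1.23, -2.66], [0.0, 1.41, -2.57], [0.01, 1.59, -2.46], [0.0, 1.75, -2.
[... 156 characters left out ...]
354351137755 16
angular [[0.126, 0.0, 0.0], [0.126, 0.0, 0.0], [0.126, 0.0, 0.0], [0.126, 0.0, 0.0], [0.126, 0.0, 0.0], [0.126, 0.0, 0.0], [0.126, 0.0, 0.0], [0.126, 0.0, 0.0]]
translation [[0.01, -1.17, -2.69], [0.01, -1.49, -2.52], [0.01, -1.8, -2.31], [0.01, -2.08, -2.07], [0.01, -2.32, -1.79], [0.01, -2.53, -1.49], [0.01, -2.69, -1.16], [0.0, -2.82, -0.81]]
angular [[0.126, 0.0, 0.0], [0.126, 0.0, 0.0], [0.126, 0.0, 0.0], [0.126, 0.0, 0.0], [0.126, 0.0, 0.0], [0.126, 0.0, 0.0], [0.126, 0.0, 0.0], [0.126, 0.0, 0.0]]
translation [[0.01, -2.9, -0.45], [0.0, -2.93, -0.08], [0.01, -2.92, 0.28], [0.0, -2.86, 0.65], [0.01, -2.75, 1.0], [0.0, -2.6, 1.34], [0.01, -2.42, 1.66], [0.0, -2.19, 1.95]]
```

Request:
{"api": "send_rows", "payload": {
  "angular": [
    [-0.07,0,0],
    [-0.07,0,0],
    [-0.07,0,0],
    [-0.07,0,0],
    [-0.07,0,0],
    [-0.07,0,0],
    [-0.07,0,0],
    [-0.07,0,0]
  ],
  "translation": [
    [0,-1.17,-2.69],
    [0,-0.97,-2.76],
    [0,-0.78,-2.83],
    [0,-0.58,-2.87],
    [0,-0.38,-2.91],
    [0,-0.17,-2.93],
    [0,0.03,-2.93],
    [0,0.24,-2.92]
  ],
  "jaw": [0,0,0,0,0,0,0,0]
}}

```text
t: 1.02
tcp_pos: [0.3555, -0.3896, 0.2314]
ee_rot: [1.697, 0.799, -1.697]
contact_force: [1.1, -0.1, -0.4]
finger_gap: 0.0426
```

Request:
{"api": "send_rows", "payload": {
  "angular": [
    [-0.07,0,0],
    [-0.07,0,0],
    [-0.07,0,0],
    [-0.07,0,0],
    [-0.07,0,0],
    [-0.07,0,0],
    [-0.07,0,0],
    [-0.07,0,0]
  ],
  "translation": [
    [0,0.44,-2.9],
    [0,0.64,-2.86],
    [0,0.84,-2.81],
    [0,1.04,-2.74],
    [0,1.23,-2.66],
    [0,1.41,-2.57],
    [0,1.59,-2.46],
    [0,1.75,-2.35]
  ],
  "jaw": [0,0,0,0,0,0,0,0]
}}

```text
t: 1.68
tcp_pos: [0.531, -0.2341, 0.2314]
ee_rot: [1.305, 1.144, -1.305]
contact_force: [0.8, -0.7, -0.1]
finger_gap: 0.0424
```

```bash
python3 - <<'E'
from h import *
cur(); f=grab('wrist','w1.png'); F=fixture((.598,-.256),-7.7)
for n,P in(('pintop',F(-70,37,72)),('post',F(25,45,76)),('notch',F(-150,75,50))): print(n,proj(f,P).round(1))
E
```

```text
t 1.68 tcp [ 0.531  -0.2341  0.2314] yaw -7.5 gap 0.0424 F [ 0.8 -0.7 -0.1] q [-0.56  0.22  1.53 -0.    1.4  -0.43]
pintop [280.4 164.7]
post [375.3 158. ]
notch [204.3 124.5]
```

View pics/w1.png

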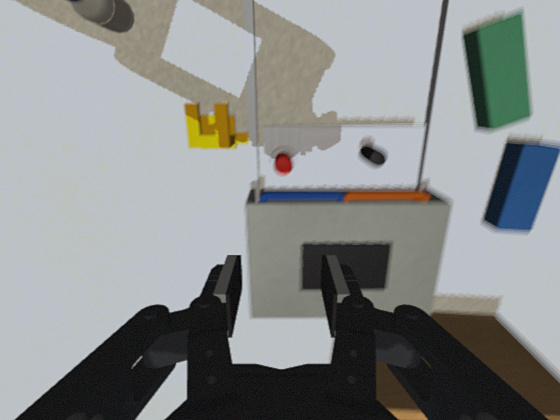

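The wrist view shows the pin at (283,165), the post at (373,155), and the notch slot near (209,120). All are within a few px of prediction. I'll refine them and do a second, closer view.

```bash
python3 - <<'E'
from h import *
f=grab('wrist'); cv2.imwrite('pics/w1c.png',cv2.resize(f['im'][80:210,170:310],None,fx=5,fy=5,interpolation=cv2.INTER_CUBIC))
print(blobs(f['im'],*COL['red']),blobs(f['im'],*COL['yellow']))
plan([((.5335,-.205,.13),-7.7,8)])
E
```

```text
[([278.0, 170.0], [270, 159, 17, 22, 279])] [([203.9, 138.9], [181, 113, 63, 41, 1119])]
t 1.78 tcp [ 0.5325 -0.2322  0.2313] yaw -7.3 gap 0.0428 F [-0.4 -0.6  0.6] q [-0.56  0.22  1.53  0.    1.4  -0.43]
angular [[0.001, 0.0, 0.0], [0.001, 0.0, 0.0], [0.001, 0.0, 0.0], [0.001, 0.0, 0.0], [0.001, 0.0, 0.0], [0.001, 0.0, 0.0], [0.001, 0.0, 0.0], [0.001, 0.0, 0.0]]
translation [[1.27, -0.03, -0.34], [1.27, -0.03, -0.34], [1.27, -0.04, -0.34], [1.26, -0.03, -0.34], [1.27, -0.04, -0.33], [1.26, -0.04, -0.34], [1.27, -0.03, -0.33], [1.26, -0.04, -0.34]]
```

View pics/w1c.png

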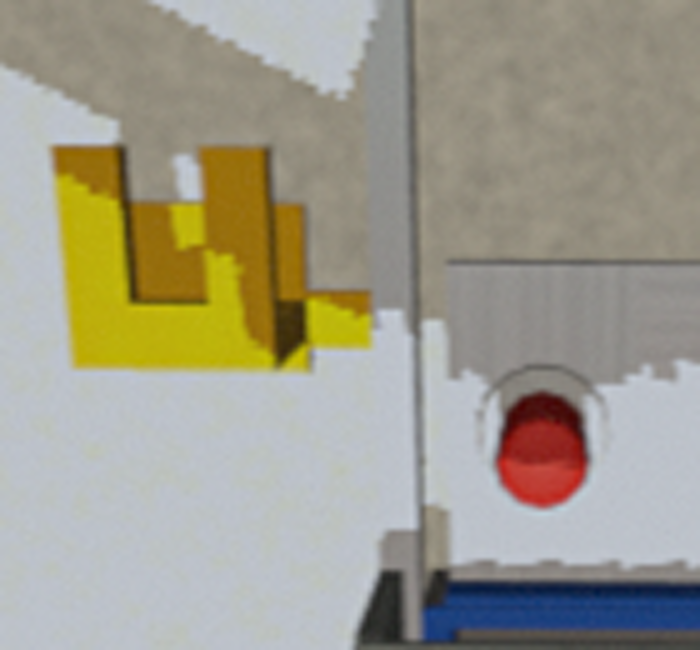

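```bash
python3 - <<'E'
from h import *
f=grab('wrist'); t=grab('top'); sc=grab('scene')
c=lambda a:(170+a[0]/5-.4,80+a[1]/5-.4); ct=lambda a:(290+a[0]/4-.4,140+a[1]/4-.4);cs=lambda a:(110+a[0]/4-.4,80+a[1]/4-.4)
print('pin',onz(f,c((541,463)),.072),tri(f,c((541,463)),t,ct((346,337))),tri(f,c((541,463)),sc,cs((451,195))))
for n,a in(('notch',(165,260)),('closedL',(132,300)),('closedR',(207,300)),('tipL',(123,147)),('tipR',(201,147)),('tipLo',(53,147)),('backL',(73,368))): print(n,onz(f,c(a),.05).round(4))
# notch in top: crop prongs
print('collar',onz(f,c((541,425)),.037))
p,R=cur(); plan([((.5335,-.205,.13),-7.7,8)],(p,R))
E
```

```text
pin [ 0.53161575 -0.21522969  0.072     ] (array([ 0.53335932, -0.20556653,  0.10530754]), np.float64(0.002351752550907277)) (array([ 0.53103053, -0.21570892,  0.06854614]), np.float64(0.0005309982572951521))
notch [ 0.4577 -0.1666  0.05  ]
closedL [ 0.4489 -0.1738  0.05  ]
closedR [ 0.4648 -0.1758  0.05  ]
tipL [ 0.4539 -0.1432  0.05  ]
tipR [ 0.4699 -0.1452  0.05  ]
tipLo [ 0.4396 -0.1413  0.05  ]
backL [ 0.4331 -0.1863  0.05  ]
collar [ 0.53144927 -0.21416168  0.037     ]
t 1.93 tcp [ 0.5297 -0.2353  0.2311] yaw -7.7 gap 0.0428 F [-0.7  0.5  0.4] q [-0.57  0.22  1.53 -0.    1.4  -0.43]
angular [[0.0, 0.0, 0.0], [0.0, 0.0, 0.0], [0.0, 0.0, 0.0], [0.0, 0.0, 0.0], [0.0, 0.0, 0.0], [0.0, 0.0, 0.0], [0.0, 0.0, 0.0], [0.0, 0.0, 0.0]]
translation [[1.26, 0.0, -0.38], [1.26, 0.0, -0.38], [1.26, 0.0, -0.38], [1.27, 0.0, -0.38], [1.26, 0.0, -0.38], [1.27, -0.01, -0.38], [1.26, 0.0, -0.39], [1.27, -0.01, -0.38]]
```

Request:
{"api": "send_rows", "payload": {
  "angular": [
    [0,0,0],
    [0,0,0],
    [0,0,0],
    [0,0,0],
    [0,0,0],
    [0,0,0],
    [0,0,0],
    [0,0,0]
  ],
  "translation": [
    [1.7,0,-0.5],
    [1.7,0,-0.5],
    [1.7,0,-0.5],
    [1.7,0,-0.5],
    [1.7,0,-0.5],
    [1.6,0,-0.4],
    [0,0,0],
    [0,0,0]
  ],
  "jaw": [0,0,0,0,0,0,0,0]
}}

```text
t: 2.6
tcp_pos: [0.5324, -0.207, 0.1295]
ee_rot: [1.308, 1.144, -1.31]
contact_force: [0.1, -1.1, -0.5]
finger_gap: 0.0427
```

```bash
python3 - <<'E'
from h import *
for i in range(3): cur(); f=grab('wrist')
cur()
cv2.imwrite('pics/w2c.png',f['im']);np.save('w2.npy',np.concatenate([f['C'],f['R'].ravel()]))
E
```

```text
t 2.60 tcp [ 0.5324 -0.207   0.1295] yaw -7.8 gap 0.0427 F [ 0.1 -1.1 -0.5] q [-0.52  0.3   1.65 -0.    1.2  -0.39]
t 2.65 tcp [ 0.5335 -0.2076  0.1308] yaw -7.8 gap 0.0427 F [-0.   0.5  0.3] q [-0.52  0.3   1.64 -0.    1.2  -0.39]
t 2.70 tcp [ 0.5343 -0.2078  0.1316] yaw -7.8 gap 0.0429 F [-0.6 -0.3  0.7] q [-0.52  0.3   1.64 -0.    1.2  -0.39]
t 2.75 tcp [ 0.5346 -0.2078  0.1319] yaw -7.7 gap 0.0428 F [ 0.2  0.3 -0.4] q [-0.52  0.3   1.64 -0.    1.2  -0.39]
```

View pics/w2c.png

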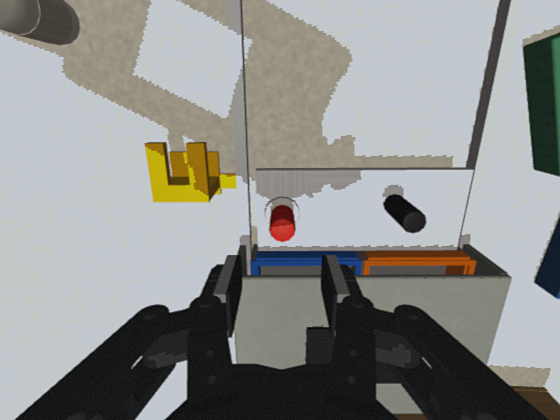

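```bash
python3 - <<'E'
from h import *
im=cv2.imread('pics/w2c.png'); cv2.imwrite('pics/w2d.png',cv2.resize(im[130:250,140:300],None,fx=5,fy=5,interpolation=cv2.INTER_CUBIC))
E
```

```text
(no output)
```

View pics/w2d.png

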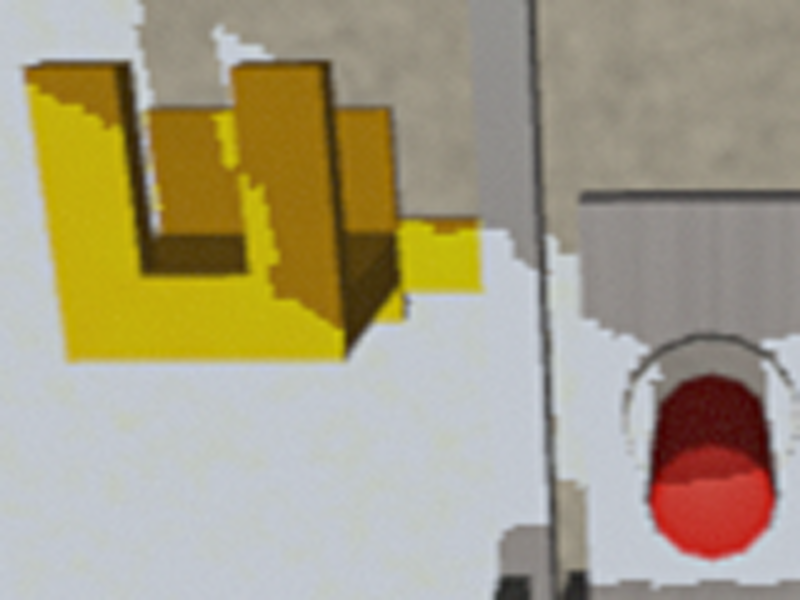

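```bash
python3 - <<'E'
from h import *
a=np.load('w2.npy'); t=grab('top');sc=grab('scene'); f=dict(K=grab('wrist')['K'],C=a[:3],R=a[3:].reshape(3,3))
c=lambda a:(140+a[0]/5-.4,130+a[1]/5-.4); ct=lambda a:(290+a[0]/4-.4,140+a[1]/4-.4);cs=lambda a:(110+a[0]/4-.4,80+a[1]/4-.4)
u=c((712,500))
print('pin',onz(f,u,.072),tri(f,u,t,ct((346,337))),tri(f,u,sc,cs((451,195))))
print('post',onz(f,(411.5,219.5),.076),tri(f,(411.5,219.5),sc,cs((304,250))))
P={}
for n,a in(('closedL',(140,272)),('closedR',(247,272)),('tipL',(124,65)),('tipR',(232,65)),('tipLo',(24,67)),('tipRo',(330,65)),('backL',(67,360)),('backR',(345,358))): P[n]=onz(f,c(a),.05);print(n,P[n].round(4))
for ci,sp in(('backR',(553,210)),):pass
print(np.linalg.norm(P['closedL']-P['closedR']),np.linalg.norm(P['closedL']-P['tipL']))
# scene: tip right-out (651,234), left prong tip (600,248)?, back corners (556,210),(618,190)
for b in((651,234),(600,248),(556,210),(618,190)): print('scene',onz(sc,cs(b),.05).round(4))
cur()
E
```

```text
pin [ 0.53449929 -0.21222006  0.072     ] (array([ 0.53496575, -0.20949771,  0.07842733]), np.float64(0.00014024203684267187)) (array([ 0.5338246 , -0.21107097,  0.0731425 ]), np.float64(0.0009575814405926872))
post [ 0.62746256 -0.21527416  0.076     ] (array([ 0.62800588, -0.21591575,  0.07557938]), np.float64(0.0004940339871791652))
closedL [ 0.4507 -0.1717  0.05  ]
closedR [ 0.4671 -0.1739  0.05  ]
tipL [ 0.4565 -0.1406  0.05  ]
tipR [ 0.4723 -0.1427  0.05  ]
tipLo [ 0.4418 -0.1388  0.05  ]
tipRo [ 0.4867 -0.1447  0.05  ]
backL [ 0.4356 -0.1841  0.05  ]
backR [ 0.4791 -0.1897  0.05  ]
0.016561671916926174 0.03163748395992109
scene [ 0.4435 -0.1321  0.05  ]
scene [ 0.4752 -0.1401  0.05  ]
scene [ 0.4766 -0.1851  0.05  ]
scene [ 0.4354 -0.1779  0.05  ]
t 2.90 tcp [ 0.5346 -0.2073  0.1317] yaw -7.7 gap 0.0430 F [-0.4  0.1  0. ] q [-0.52  0.3   1.64 -0.    1.2  -0.39]
```

Request:
{"api": "send_rows", "payload": {
  "angular": [
    [0,0,0],
    [0,0,0],
    [0,0,0],
    [0,0,0],
    [0,0,0],
    [0,0,0],
    [0,0,0],
    [0,0,0]
  ],
  "translation": [
    [0,0,0.2],
    [2,0,0.2],
    [2,0,0],
    [2,0,0],
    [2,0,0],
    [1,0,0],
    [0,0,0],
    [0,0,0]
  ],
  "jaw": [0,0,0,0,0,0,0,0]
}}

```text
t: 3.57
tcp_pos: [0.5333, -0.2104, 0.0402]
ee_rot: [1.307, 1.143, -1.308]
contact_force: [0.1, -0.7, 0.4]
finger_gap: 0.0428
```

Request:
{"api": "send_rows", "payload": {
  "angular": [
    [0,0,0],
    [0,0,0],
    [0,0,0],
    [0,0,0],
    [0,0,0],
    [0,0,0],
    [0,0,0],
    [0,0,0]
  ],
  "translation": [
    [0,0,0],
    [0,0,0],
    [0,0,0],
    [0,0,0],
    [0,0,0],
    [0,0,0],
    [0,0,0],
    [0,0,0]
  ],
  "jaw": [1,1,1,1,1,1,1,1],
  "force": 40
}}

```text
t: 4.23
tcp_pos: [0.5347, -0.2112, 0.0421]
ee_rot: [1.307, 1.139, -1.306]
contact_force: [-0.2, 0.1, 6.3]
finger_gap: 0.0188
```

```bash
python3 - <<'E'
from h import *
cur(); f=grab('wrist','w3.png')
E
```

```text
t 4.23 tcp [ 0.5347 -0.2112  0.0421] yaw -7.7 gap 0.0188 F [-0.2  0.1  6.3] q [-0.53  0.43  1.69 -0.    1.02 -0.39]
```

View pics/w3.png

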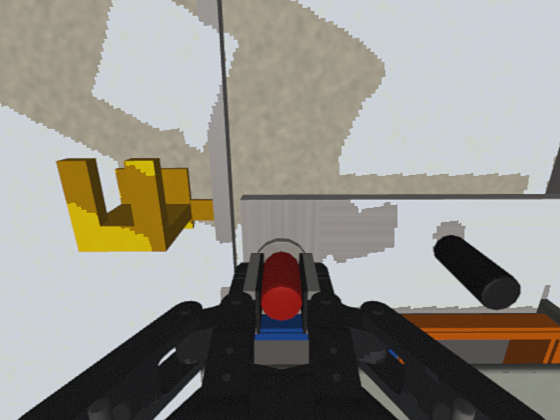

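Request:
{"api": "send_rows", "payload": {
  "angular": [
    [0,0,0],
    [0,0,0],
    [0,0,0],
    [0,0,0],
    [0,0,0],
    [0,0,0],
    [0,0,0],
    [0,0,0]
  ],
  "translation": [
    [-1,0,0],
    [-1,0,0],
    [-1,0,0],
    [-1,0,0],
    [-1,0,0],
    [-1,0,0],
    [0,0,0],
    [0,0,0]
  ],
  "jaw": [1,1,1,1,1,1,1,1]
}}

```text
t: 4.95
tcp_pos: [0.5337, -0.2106, 0.1013]
ee_rot: [1.307, 1.141, -1.306]
contact_force: [0.2, -0.6, -0.3]
finger_gap: 0.019
```

Request:
{"api": "send_rows", "payload": {
  "angular": [
    [0,0,0],
    [0,0,0],
    [0,0,0],
    [0,0,0],
    [0,0,0],
    [0,0,0],
    [0,0,0],
    [0,0,0]
  ],
  "translation": [
    [0,-1.6,-0.8],
    [0,-1.6,-0.8],
    [0,-1.6,-0.8],
    [0,-1.6,-0.8],
    [0,-1.6,-0.8],
    [0,0,0],
    [0,0,0],
    [0,0,0]
  ],
  "jaw": [1,1,1,1,1,1,1,1]
}}

```text
t: 5.62
tcp_pos: [0.46, -0.1605, 0.1003]
ee_rot: [1.307, 1.142, -1.307]
contact_force: [-0.7, -0.5, -1.3]
finger_gap: 0.0188
```

```bash
python3 - <<'E'
from h import *
cur(); f=grab('wrist','w4.png'); g=grab('scene'); cur()
cv2.imwrite('pics/s4.png',cv2.resize(g['im'][80:180,180:310],None,fx=5,fy=5,interpolation=cv2.INTER_CUBIC))
E
```

```text
t 5.62 tcp [ 0.46   -0.1605  0.1003] yaw -7.7 gap 0.0188 F [-0.7 -0.5 -1.3] q [-0.51  0.18  1.88 -0.    1.09 -0.38]
t 5.72 tcp [ 0.4604 -0.1608  0.1005] yaw -7.7 gap 0.0187 F [ 0.2 -1.1 -0.7] q [-0.51  0.18  1.87 -0.    1.09 -0.38]
```

View pics/w4.png

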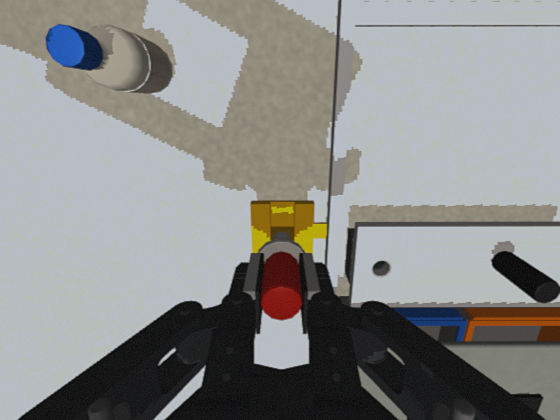

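View pics/s4.png

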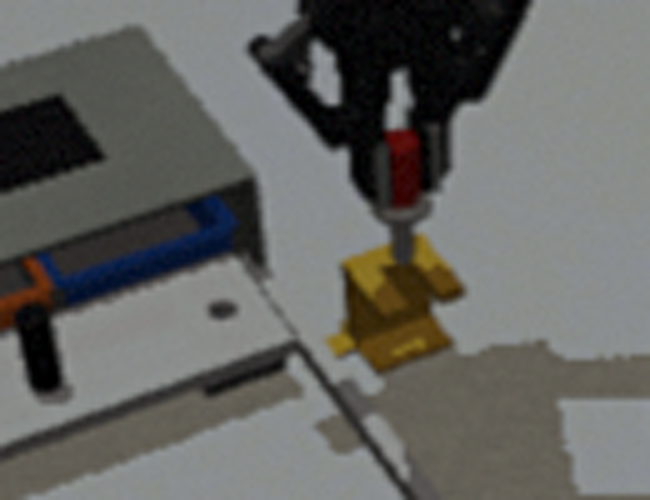

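Request:
{"api": "send_rows", "payload": {
  "angular": [
    [0,0,0],
    [0,0,0],
    [0,0,0],
    [0,0,0],
    [0,0,0],
    [0,0,0],
    [0,0,0],
    [0,0,0]
  ],
  "translation": [
    [0,0,0.1],
    [0.8,0,0],
    [0.8,0,0],
    [0.8,0,0],
    [0.8,0,0],
    [0.7,0,0],
    [0,0,0],
    [0,0,0]
  ],
  "jaw": [1,1,1,1,1,1,1,1]
}}

```text
t: 6.38
tcp_pos: [0.4589, -0.1609, 0.0604]
ee_rot: [1.307, 1.144, -1.308]
contact_force: [-0.6, -0.4, -0.9]
finger_gap: 0.0184
```

```bash
python3 - <<'E'
from h import *
cur(); f=grab('wrist','w5.png'); g=grab('scene'); cur()
cv2.imwrite('pics/s5.png',cv2.resize(g['im'][80:180,180:310],None,fx=5,fy=5,interpolation=cv2.INTER_CUBIC))
E
```

```text
t 6.38 tcp [ 0.4589 -0.1609  0.0604] yaw -7.7 gap 0.0184 F [-0.6 -0.4 -0.9] q [-0.52  0.24  1.9   0.    1.   -0.38]
t 6.48 tcp [ 0.4591 -0.161   0.0608] yaw -7.7 gap 0.0185 F [ 0.3 -0.4 -0.3] q [-0.52  0.24  1.9  -0.    1.   -0.38]
```

View pics/s5.png

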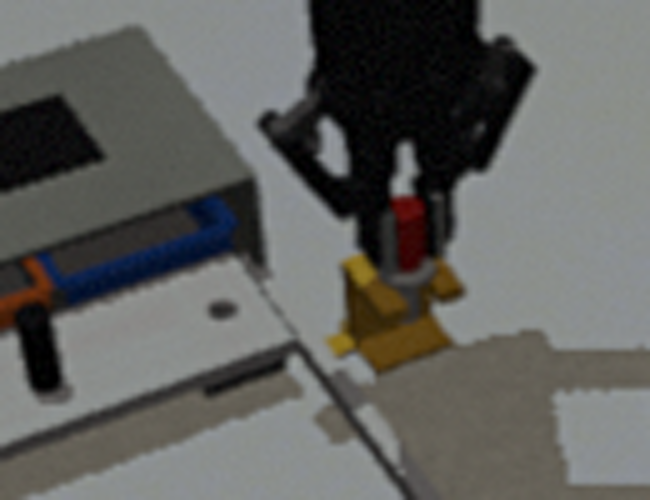

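Request:
{"api": "send_rows", "payload": {
  "angular": [
    [0,0,0],
    [0,0,0],
    [0,0,0],
    [0,0,0],
    [0,0,0],
    [0,0,0],
    [0,0,0],
    [0,0,0]
  ],
  "translation": [
    [0,0,0],
    [0,0,0],
    [0,0,0],
    [0,0,0],
    [-1,0,0],
    [-2.5,0,0],
    [-2.5,0,0],
    [-2,0,0]
  ],
  "jaw": [0.3,0,0,0,0,0,0,0]
}}

```text
t: 7.15
tcp_pos: [0.4598, -0.1614, 0.1436]
ee_rot: [1.307, 1.141, -1.306]
contact_force: [0.4, 0.1, -0.2]
finger_gap: 0.0424
```

```bash
python3 - <<'E'
from h import *
cur(); f=grab('wrist','w6.png'); g=grab('scene'); p,R=cur()
cv2.imwrite('pics/s6.png',cv2.resize(g['im'][80:180,180:310],None,fx=5,fy=5,interpolation=cv2.INTER_CUBIC))
plan([((.6285,-.2157,.14),-7.7,8),((.6285,-.2157,.05),-7.7,5)],(np.array([.4591,-.161,.1408]),R))
E
```

```text
t 7.15 tcp [ 0.4598 -0.1614  0.1436] yaw -7.7 gap 0.0424 F [ 0.4  0.1 -0.2] q [-0.52  0.11  1.84  0.    1.18 -0.38]
t 7.25 tcp [ 0.4625 -0.1628  0.1463] yaw -7.7 gap 0.0428 F [ 0.9 -0.5  0.5] q [-0.52  0.11  1.84  0.    1.18 -0.38]
angular [[0.0, 0.0, -0.001], [0.0, 0.0, -0.001], [0.0, 0.0, -0.001], [0.0, 0.0, -0.001], [0.0, 0.0, -0.001], [0.0, 0.0, -0.001], [0.0, 0.0, -0.001], [0.0, 0.0, -0.001]]
translation [[0.03, 2.19, 0.39], [0.03, 2.19, 0.4], [0.03, 2.19, 0.39], [0.02, 2.19, 0.4], [0.02, 2.19, 0.39], [0.02, 2.19, 0.4], [0.02, 2.19, 0.39], [0.02, 2.19, 0.4]]
angular [[0.0, 0.001, 0.0], [0.0, 0.001, 0.0], [0.0, 0.001, 0.0], [0.0, 0.001, 0.0], [0.0, 0.001, 0.0]]
translation [[1.8, 0.0, -0.01], [1.8, 0.0, 0.0], [1.8, 0.0, 0.0], [1.8, -0.01, 0.0], [1.8, 0.0, -0.01]]
```

View pics/s6.png

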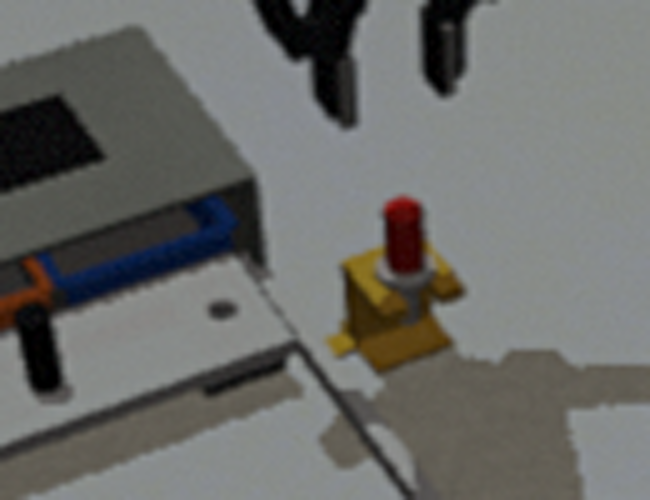

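View pics/w6.png

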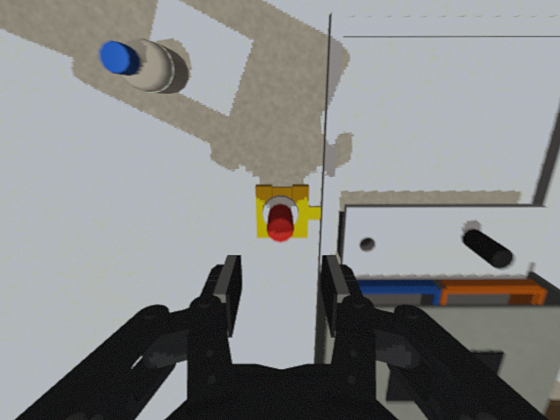

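Request:
{"api": "send_rows", "payload": {
  "angular": [
    [0,0,0],
    [0,0,0],
    [0,0,0],
    [0,0,0],
    [0,0,0],
    [0,0,0],
    [0,0,0],
    [0,0,0]
  ],
  "translation": [
    [0,2.5,0.45],
    [0,2.5,0.45],
    [0,2.5,0.45],
    [0,2.5,0.45],
    [0,2.5,0.45],
    [0,2.5,0.45],
    [0,2.5,0.46],
    [0,0,0]
  ],
  "jaw": [0,0,0,0,0,0,0,0]
}}

```text
t: 7.92
tcp_pos: [0.6317, -0.2171, 0.1405]
ee_rot: [1.308, 1.14, -1.306]
contact_force: [0.1, -0.7, -0.1]
finger_gap: 0.0425
```

```bash
python3 - <<'E'
from h import *
f=grab('wrist');f=grab('wrist');f=grab('wrist','w7.png'); cur()
print(proj(f,(.6285,-.2157,.076)))
cv2.imwrite('pics/w7c.png',cv2.resize(f['im'][150:270,200:360],None,fx=5,fy=5,interpolation=cv2.INTER_CUBIC))
u=(280,225); print(f['s']['tcp_pos'],onz(f,u,.076),onz(f,(281,225),.076),onz(f,(280,226),.076))
E
```

```text
t 8.07 tcp [ 0.6275 -0.2153  0.1402] yaw -7.7 gap 0.0429 F [ 0.6  0.1 -0.2] q [-0.46  0.47  1.39 -0.    1.29 -0.33]
[281.58867573 221.98282498]
[ 0.62821045 -0.21564496  0.14010967] [ 0.6269955  -0.21795834  0.076     ] [ 0.62773856 -0.21805785  0.076     ] [ 0.62688619 -0.21876288  0.076     ]
```

View pics/w7c.png

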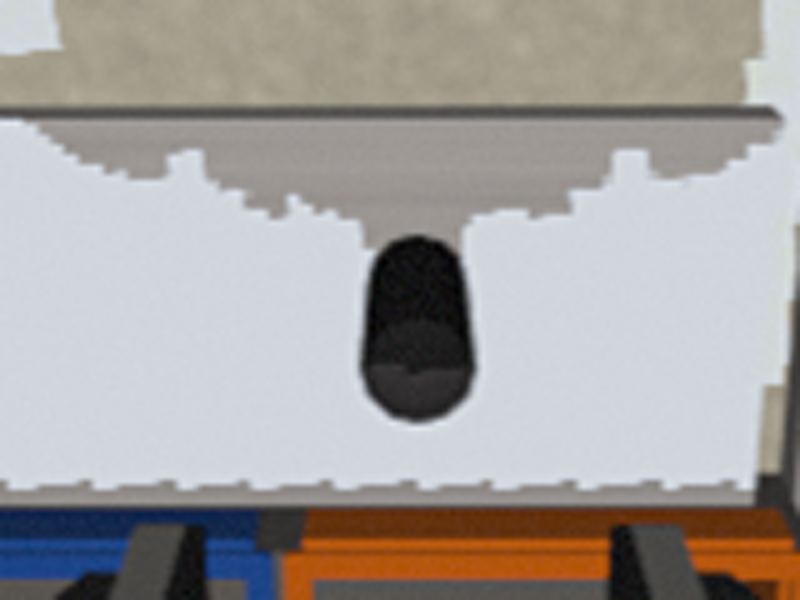

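Request:
{"api": "send_rows", "payload": {
  "angular": [
    [0,0,0],
    [0,0,0],
    [0,0,0],
    [0,0,0],
    [0,0,0],
    [0,0,0],
    [0,0,0],
    [0,0,0]
  ],
  "translation": [
    [1,0.15,0.1],
    [2,0,0],
    [2,0,0],
    [2,0,0],
    [2,0,0],
    [0.8,0,0],
    [0,0,0],
    [0,0,0]
  ],
  "jaw": [0,0,0,0,0,0,0,0]
}}

```text
t: 8.73
tcp_pos: [0.6291, -0.2167, 0.043]
ee_rot: [1.307, 1.144, -1.308]
contact_force: [-0.0, -0.3, -0.5]
finger_gap: 0.0427
```

Request:
{"api": "send_rows", "payload": {
  "angular": [
    [0,0,0],
    [0,0,0],
    [0,0,0],
    [0,0,0],
    [0,0,0],
    [0,0,0],
    [0,0,0],
    [0,0,0]
  ],
  "translation": [
    [0,0,0],
    [0,0,0],
    [0,0,0],
    [0,0,0],
    [0,0,0],
    [0,0,0],
    [0,0,0],
    [0,0,0]
  ],
  "jaw": [1,1,1,1,1,1,1,1],
  "force": 60
}}

```text
t: 9.4
tcp_pos: [0.6297, -0.2174, 0.0455]
ee_rot: [1.306, 1.143, -1.308]
contact_force: [-3.2, -0.1, 5.4]
finger_gap: 0.0161
```

Request:
{"api": "send_rows", "payload": {
  "angular": [
    [0,0,0],
    [0,0,0],
    [0,0,0],
    [0,0,0],
    [0,0,0],
    [0,0,0],
    [0,0,0],
    [0,0,0]
  ],
  "translation": [
    [0,0,-1],
    [0,0,-2],
    [0,0,-2],
    [0,0,-2],
    [0,0,-2],
    [0,0,-2],
    [0,0,-1.5],
    [0,0,-0.5]
  ],
  "jaw": [1,1,1,1,1,1,1,1]
}}

```text
t: 10.07
tcp_pos: [0.6471, -0.0862, 0.0455]
ee_rot: [1.305, 1.144, -1.306]
contact_force: [-5.5, -1.1, 5.5]
finger_gap: 0.0158
```

Request:
{"api": "send_rows", "payload": {
  "angular": [
    [0,0,0],
    [0,0,0],
    [0,0,0],
    [0,0,0],
    [0,0,0],
    [0,0,0],
    [0,0,0],
    [0,0,0]
  ],
  "translation": [
    [0,0,0],
    [0,0,-0.1],
    [0,0,-0.1],
    [0,0,-0.1],
    [0,0,-0.1],
    [0,0,-0.1],
    [0,0,-0.1],
    [0,0,-0.1]
  ],
  "jaw": [1,1,1,1,1,1,1,1]
}}

```text
t: 10.73
tcp_pos: [0.6474, -0.0836, 0.0455]
ee_rot: [1.303, 1.141, -1.31]
contact_force: [-7.2, -7.7, 5.7]
finger_gap: 0.0158
```

```bash
python3 - <<'E'
from h import *
cur(); g=grab('scene'); grab('top','t8.png');cur()
cv2.imwrite('pics/s8.png',cv2.resize(g['im'][80:230,110:310],None,fx=4,fy=4,interpolation=cv2.INTER_CUBIC))
E
```

```text
t 10.73 tcp [ 0.6474 -0.0836  0.0455] yaw -7.6 gap 0.0158 F [-7.2 -7.7  5.7] q [-0.26  0.56  1.47 -0.01  1.11 -0.12]
t 10.83 tcp [ 0.6475 -0.0836  0.0455] yaw -7.7 gap 0.0166 F [-6.4 -4.5  6.4] q [-0.26  0.56  1.47 -0.    1.11 -0.12]
```

View pics/s8.png

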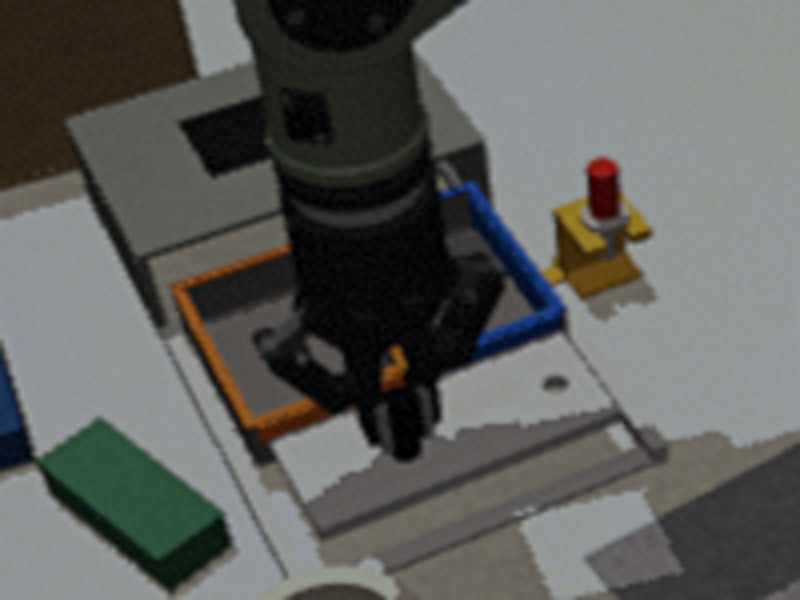

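Request:
{"api": "send_rows", "payload": {
  "angular": [
    [0,0,0],
    [0,0,0],
    [0,0,0],
    [0,0,0],
    [0,0,0],
    [0,0,0],
    [0,0,0],
    [0,0,0]
  ],
  "translation": [
    [0,0,0.4],
    [0,0,0],
    [0,0,0],
    [0,0,0],
    [-2,0,0],
    [-4,0,0],
    [-4,0,0],
    [-4,0,0]
  ],
  "jaw": [0,0,0,0,0,0,0,0],
  "force": 40
}}

```text
t: 11.5
tcp_pos: [0.6472, -0.0846, 0.1842]
ee_rot: [1.307, 1.145, -1.308]
contact_force: [0.6, -1.0, 0.6]
finger_gap: 0.0429
```

```bash
python3 - <<'E'
from h import *
p,R=cur()
plan([((.46,.04,.19),-7.7,8)],(p,R))
E
```

```text
t 11.50 tcp [ 0.6472 -0.0846  0.1842] yaw -7.7 gap 0.0429 F [ 0.6 -1.   0.6] q [-0.26  0.41  1.38  0.    1.35 -0.13]
angular [[0.0, 0.0, 0.0], [0.0, 0.0, 0.0], [0.0, 0.0, 0.0], [0.0, 0.0, 0.0], [0.0, 0.0, 0.0], [0.0, 0.0, 0.0], [0.0, 0.0, 0.0], [0.0, 0.0, 0.0]]
translation [[-0.07, -2.53, -1.23], [-0.07, -2.53, -1.23], [-0.07, -2.53, -1.23], [-0.07, -2.52, -1.23], [-0.07, -2.53, -1.23], [-0.07, -2.52, -1.23], [-0.07, -2.53, -1.24], [-0.06, -2.52, -1.23]]
```

Request:
{"api": "send_rows", "payload": {
  "angular": [
    [0,0,0],
    [0,0,0],
    [0,0,0],
    [0,0,0],
    [0,0,0],
    [0,0,0],
    [0,0,0],
    [0,0,0]
  ],
  "translation": [
    [0,-2.9,-1.4],
    [0,-2.9,-1.4],
    [0,-2.9,-1.4],
    [0,-2.9,-1.4],
    [0,-2.9,-1.4],
    [0,-2.9,-1.4],
    [0,-2.8,-1.4],
    [0,0,0]
  ],
  "jaw": [-0.4,-0.4,-0.4,-0.4,-0.4,-0.4,-0.4,-0.4]
}}

```text
t: 12.17
tcp_pos: [0.4552, 0.0421, 0.1821]
ee_rot: [1.304, 1.15, -1.308]
contact_force: [-0.2, -0.0, -0.4]
finger_gap: 0.0598
```

```bash
python3 - <<'E'
from h import *
f=grab('wrist');f=grab('wrist');f=grab('wrist','w9.png'); cur()
for p in ((.4595,.074,.0266),(.4599,.244,.0266),(.5562,.241,.0266),(.545,.1588,.0266)): print(proj(f,p).round(1))
t=grab('top','t9.png')
for n in('blue','orange'):
  for b in blobs(f['im'],*COL[n],amin=60): print(n,b,onz(f,b[0],.0266).round(4))
  for b in blobs(t['im'],*COL[n]): print('top',n,b)
cv2.imwrite('pics/t9c.png',cv2.resize(t['im'][140:260,290:460],None,fx=4,fy=4,interpolation=cv2.INTER_CUBIC))
E
```

```text
t 12.32 tcp [0.4613 0.0391 0.1839] yaw -7.6 gap 0.0596 F [ 0.7 -0.5  0.5] q [-0.1   0.01  1.86 -0.    1.27  0.03]
[275.6 155.7]
[247.5 -50.3]
[365.7 -65. ]
[356.8  49.7]
blue ([355.2, 52.5], [338, 34, 35, 38, 916]) [0.5435 0.1567 0.0266]
blue ([412.3, 311.6], [398, 308, 31, 11, 207]) [ 0.5977 -0.135   0.0266]
blue ([348.8, 342.0], [347, 333, 5, 20, 66]) [ 0.5187 -0.1711  0.0266]
blue ([409.0, 395.1], [386, 382, 36, 19, 175]) [ 0.5948 -0.2732  0.0266]
blue ([555.7, 409.7], [550, 396, 10, 23, 133]) [ 0.7981 -0.3285  0.0266]
top blue ([401.5, 123.2], [382, 112, 40, 23, 582])
top blue ([363.4, 215.9], [338, 194, 53, 43, 329])
top blue ([208.4, 212.1], [203, 207, 11, 11, 85])
top blue ([238.1, 217.0], [233, 212, 11, 11, 82])
orange ([275.6, 155.9], [261, 141, 30, 31, 663]) [0.4595 0.0738 0.0266]
orange ([490.9, 325.6], [437, 308, 85, 62, 1011]) [ 0.6944 -0.169   0.0266]
orange ([499.0, 309.6], [487, 308, 25, 4, 65]) [ 0.7018 -0.146   0.0266]
orange ([423.8, 396.7], [420, 389, 11, 13, 71]) [ 0.6149 -0.2789  0.0266]
top orange ([367.0, 163.0], [350, 160, 35, 7, 47])
top orange ([393.6, 178.4], [392, 170, 4, 18, 25])
top orange ([203.7, 246.4], [201, 242, 10, 11, 31])
```

View pics/w9.png

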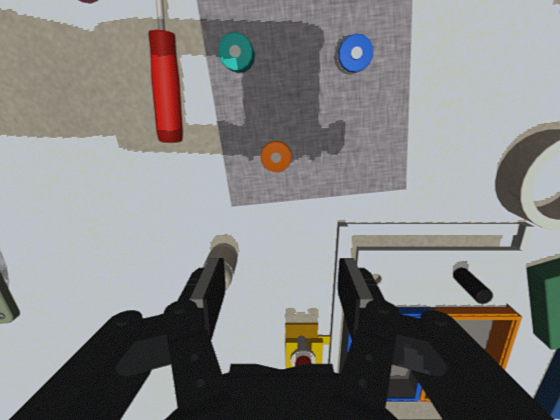

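View pics/t9c.png

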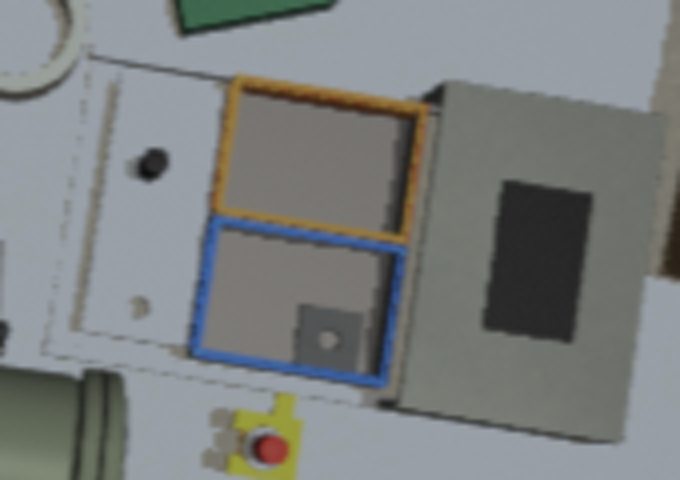

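Request:
{"api": "send_rows", "payload": {
  "angular": [
    [0,0,0],
    [0,0,0],
    [0,0,0],
    [0,0,0],
    [0,0,0],
    [0,0,0],
    [0,0,0],
    [0,0,0]
  ],
  "translation": [
    [2,-0.3,-1.7],
    [3,-0.34,-1.72],
    [3,0,0],
    [3,0,0],
    [2.5,0,0],
    [2.5,0,0],
    [1.3,0,0],
    [0.4,0,0]
  ],
  "jaw": [-0.4,-0.4,-0.4,-0.4,-0.4,-0.4,-0.4,-0.4]
}}

```text
t: 13.03
tcp_pos: [0.4577, 0.0731, 0.0035]
ee_rot: [1.306, 1.146, -1.312]
contact_force: [-0.7, -0.4, 0.1]
finger_gap: 0.06
```

Request:
{"api": "send_rows", "payload": {
  "angular": [
    [0,0,0],
    [0,0,0],
    [0,0,0],
    [0,0,0],
    [0,0,0],
    [0,0,0],
    [0,0,0],
    [0,0,0]
  ],
  "translation": [
    [0,0,0],
    [0,0,0],
    [0,0,0],
    [0,0,0],
    [0,0,0],
    [0,0,0],
    [0,0,0],
    [0,0,0]
  ],
  "jaw": [-0.4,1,1,1,1,1,1,1],
  "force": 40
}}

```text
t: 13.7
tcp_pos: [0.4607, 0.0735, 0.0078]
ee_rot: [1.309, 1.14, -1.304]
contact_force: [0.6, -1.4, 7.2]
finger_gap: 0.0307
```

```bash
python3 - <<'E'
from h import *
cur()
t=grab('top')
c=lambda a:(290+a[0]/4-.4,140+a[1]/4-.4)
im=cv2.imread('pics/t9c.png')
# outer rim corners at z=.046
for n,q in(('or',((236,76),(428,104),(408,243),(211,214))),('bl',((211,214),(408,243),(386,385),(192,355)))):
    P=[onz(t,c(a),.046) for a in q]; print(n,np.mean(P,0).round(4),[np.linalg.norm(P[i]-P[(i+1)%4]).round(4) for i in range(4)],[p.round(4).tolist() for p in P])
print('dark',onz(t,c((330,337)),.016), 'pin',onz(t,c((269,447)),.09))
print('post',onz(t,c((154,162)),.076))
F=fixture((.5985,-.2565),-7.7);print(F(25,180,0))
s=grab('scene');cv2.imwrite('pics/s10.png',cv2.resize(s['im'][80:230,110:310],None,fx=4,fy=4,interpolation=cv2.INTER_CUBIC))
E
```

```text
t 13.70 tcp [0.4607 0.0735 0.0078] yaw -7.7 gap 0.0307 F [ 0.6 -1.4  7.2] q [-0.03  0.3   1.97 -0.    0.87  0.11]
or [ 0.6574 -0.1982  0.046 ] [np.float64(0.1323), np.float64(0.0965), np.float64(0.1351), np.float64(0.0965)] [[0.7128, -0.1394, 0.046], [0.6975, -0.2709, 0.046], [0.6018, -0.2584, 0.046], [0.6176, -0.1242, 0.046]]
bl [ 0.5614 -0.1852  0.046 ] [np.float64(0.1351), np.float64(0.0977), np.float64(0.1325), np.float64(0.0968)] [[0.6176, -0.1242, 0.046], [0.6018, -0.2584, 0.046], [0.505, -0.2448, 0.046], [0.5214, -0.1133, 0.046]]
dark [ 0.53776424 -0.21323839  0.016     ] pin [ 0.46182022 -0.15803802  0.09      ]
post [ 0.64747643 -0.08116806  0.076     ]
[ 0.64739209 -0.08147268  0.        ]
```

View pics/s10.png

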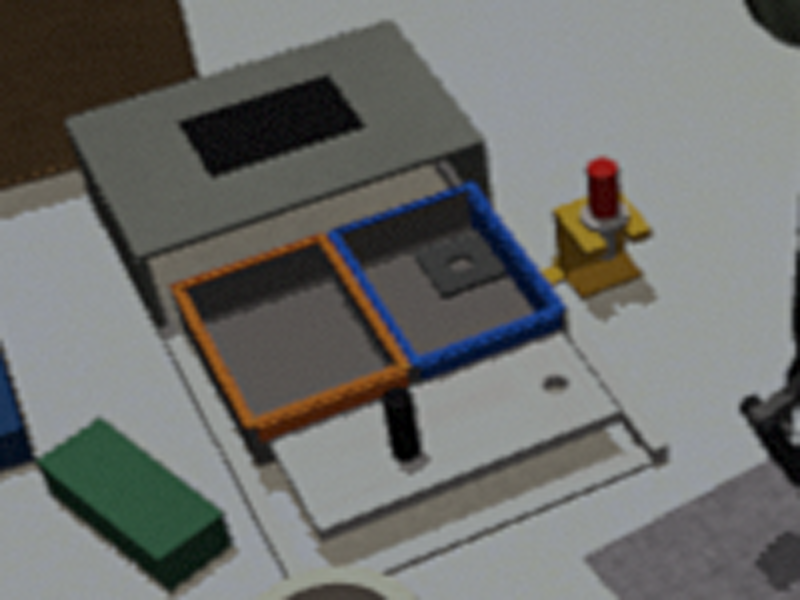

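```bash
python3 - <<'E'
from h import *
p,R=cur()
F=fixture((.5985,-.2565),-7.7); T=F(49.5,66-29,0); print(T, F(-48,66,0))
plan([(p+[0,0,.13],-7.7,4),((T[0],T[1],.14),-7.7,11),((T[0],T[1],.04),-7.7,6)],(p,R))
E
```

```text
t 13.80 tcp [0.4607 0.0736 0.0078] yaw -7.7 gap 0.0303 F [ 1.  -1.   5.5] q [-0.03  0.3   1.97 -0.    0.87  0.11]
[ 0.65251116 -0.22646594  0.        ] [ 0.55977589 -0.18466377  0.        ]
angular [[0.0, 0.0, -0.001], [0.0, 0.0, -0.001], [0.0, 0.0, -0.001], [0.0, 0.0, -0.001], [0.0, 0.0, 0.0], [0.0, 0.0, 0.0], [0.0, 0.0, 0.0], [0.0, 0.0, 0.0]]
translation [[-3.25, 0.01, 0.0], [-3.25, 0.01, 0.0], [-3.25, 0.01, 0.0], [-3.25, 0.0, 0.0], [-0.02, 2.09, 2.47], [-0.02, 2.09, 2.47], [-0.02, 2.09, 2.47], [-0.02, 2.09, 2.47]]
angular [[0.0, 0.0, 0.0], [0.0, 0.0, 0.0], [0.0, 0.0, 0.0], [0.0, 0.0, 0.0], [0.0, 0.0, 0.0], [0.0, 0.0, 0.0], [0.0, 0.0, 0.0], [0.0, 0.0, 0.0]]
translation [[-0.02, 2.09, 2.47], [-0.02, 2.09, 2.47], [-0.02, 2.1, 2.47], [-0.02, 2.09, 2.47], [-0.02, 2.1, 2.47], [-0.02, 2.09, 2.47], [-0.02, 2.1, 2.47], [1.67, 0.0, 0.0]]
angular [[0.0, 0.0, 0.0], [0.0, 0.0, 0.0], [0.0, 0.0, 0.0], [0.0, 0.0, 0.0], [0.0, 0.0, 0.0]]
translation [[1.67, 0.0, 0.0], [1.66, 0.0, 0.0], [1.67, 0.0, 0.0], [1.66, 0.0, 0.0], [1.67, 0.0, 0.0]]
```

Request:
{"api": "send_rows", "payload": {
  "angular": [
    [0,0,0],
    [0,0,0],
    [0,0,0],
    [0,0,0],
    [0,0,0],
    [0,0,0],
    [0,0,0],
    [0,0,0]
  ],
  "translation": [
    [-3.3,0,0],
    [-3.3,0,0],
    [-3.3,0,0],
    [-3.3,0,0],
    [0,2.1,2.5],
    [0,2.1,2.5],
    [0,2.1,2.5],
    [0,2.1,2.5]
  ],
  "jaw": [1,1,1,1,1,1,1,1]
}}

```text
t: 14.47
tcp_pos: [0.5288, -0.0375, 0.1386]
ee_rot: [1.307, 1.143, -1.307]
contact_force: [-0.3, 1.3, -0.8]
finger_gap: 0.0301
```

Request:
{"api": "send_rows", "payload": {
  "angular": [
    [0,0,0],
    [0,0,0],
    [0,0,0],
    [0,0,0],
    [0,0,0],
    [0,0,0],
    [0,0,0],
    [0,0,0]
  ],
  "translation": [
    [0,2.1,2.5],
    [0,2.1,2.5],
    [0,2.1,2.5],
    [0,2.1,2.5],
    [0,2.1,2.5],
    [0,2.1,2.5],
    [0,2.0,2.2],
    [0,0,0]
  ],
  "jaw": [1,1,1,1,1,1,1,1]
}}

```text
t: 15.13
tcp_pos: [0.6521, -0.2318, 0.1377]
ee_rot: [1.309, 1.137, -1.31]
contact_force: [-0.4, -0.5, 0.8]
finger_gap: 0.0304
```

```bash
python3 - <<'E'
from h import *
f=grab('wrist');f=grab('wrist','w11.png'); f=grab('wrist','w11.png'); cur()
F=fixture((.5985,-.2565),-7.7)
for a in((49.5,66),(49.5,37),(49.5-45,66+62),(49.5+45,66+62)): print(proj(f,F(*a,46)).round(0),proj(f,F(*a,16)).round(0))
E
```

```text
t 15.28 tcp [ 0.6494 -0.226   0.1373] yaw -7.7 gap 0.0306 F [-0.8  0.4 -0.7] q [-0.46  0.52  1.32  0.    1.3  -0.33]
[284. 174.] [284. 167.]
[284. 209.] [284. 198.]
[223.  91.] [230.  93.]
[346.  91.] [339.  93.]
```

View pics/w11.png

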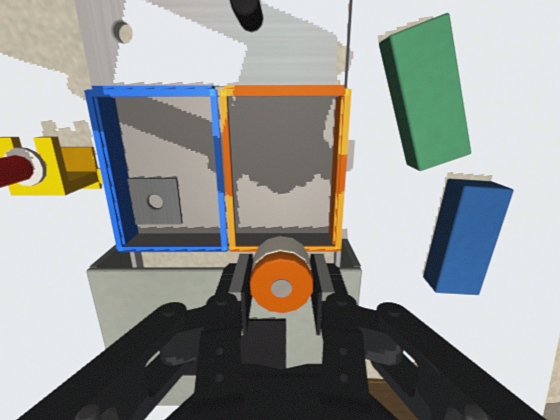

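Request:
{"api": "send_rows", "payload": {
  "angular": [
    [0,0,0],
    [0,0,0],
    [0,0,0],
    [0,0,0],
    [0,0,0],
    [0,0,0],
    [0,0,0],
    [0,0,0]
  ],
  "translation": [
    [1.5,0.1,0],
    [2.2,0.1,0],
    [2.2,0,0],
    [2.2,0,0],
    [1.8,0,0],
    [1,0,0],
    [0.4,0,0],
    [0,0,0]
  ],
  "jaw": [1,1,1,1,1,1,1,1]
}}

```text
t: 15.95
tcp_pos: [0.6513, -0.2254, 0.0247]
ee_rot: [1.306, 1.146, -1.308]
contact_force: [0.8, 0.3, 0.1]
finger_gap: 0.0303
```

```bash
python3 - <<'E'
from h import *
cur();f=grab('wrist','w12.png');cur()
E
```

```text
t 15.95 tcp [ 0.6513 -0.2254  0.0247] yaw -7.6 gap 0.0303 F [0.8 0.3 0.1] q [-0.46  0.65  1.37 -0.    1.12 -0.33]
t 16.00 tcp [ 0.652  -0.2258  0.0252] yaw -7.6 gap 0.0304 F [ 0.5 -0.2  1. ] q [-0.46  0.65  1.37  0.    1.12 -0.33]
```

View pics/w12.png

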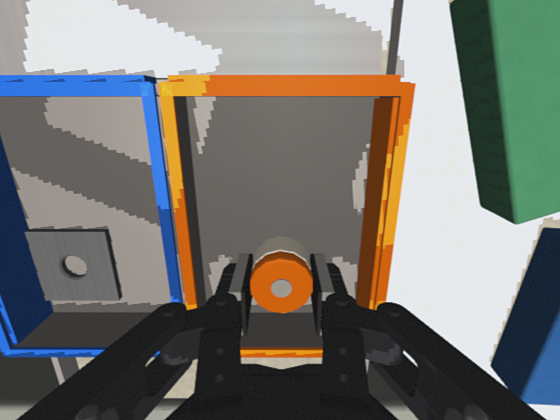

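Request:
{"api": "send_rows", "payload": {
  "angular": [
    [0,0,0],
    [0,0,0],
    [0,0,0],
    [0,0,0],
    [0,0,0],
    [0,0,0],
    [0,0,0],
    [0,0,0]
  ],
  "translation": [
    [0.1,0,0],
    [0,0,0],
    [0,0,0],
    [0,0,0],
    [-1.5,0,0],
    [-3.5,0,0],
    [-3.5,0,0],
    [-3.5,0,0]
  ],
  "jaw": [1,1,0,0,0,0,0,0]
}}

```text
t: 16.67
tcp_pos: [0.6521, -0.2268, 0.1464]
ee_rot: [1.307, 1.143, -1.307]
contact_force: [0.9, -0.2, 0.1]
finger_gap: 0.0427
```

```bash
python3 - <<'E'
from h import *
p,R=cur();f=grab('wrist','w13.png');t=grab('top');s=grab('scene');p,R=cur()
for n in('blue','orange'):
  print(n,[(b[0],b[1][2:]) for b in blobs(t['im'],*COL[n])],[(b[0],b[1][2:]) for b in blobs(s['im'],*COL[n]) if b[0][1]>185])
plan([((.465,.215,.17),-7.7,13)],(np.array([.652,-.2257,.1445]),Rtool(-7.7)))
E
```

```text
t 16.67 tcp [ 0.6521 -0.2268  0.1464] yaw -7.7 gap 0.0427 F [ 0.9 -0.2  0.1] q [-0.46  0.52  1.31 -0.    1.32 -0.33]
t 16.82 tcp [ 0.6559 -0.2286  0.1517] yaw -7.7 gap 0.0426 F [-0.5  0.3  0.3] q [-0.46  0.51  1.3   0.    1.32 -0.33]
blue [([396.8, 121.9], [33, 20, 437]), ([350.1, 213.9], [38, 40, 202]), ([208.4, 212.1], [11, 11, 85]), ([238.1, 217.0], [11, 11, 83]), ([310.0, 281.5], [5, 6, 26])] [([317.3, 243.4], [16, 13, 136]), ([340.8, 274.7], [17, 14, 160])]
orange [([355.6, 169.8], [42, 32, 152]), ([375.7, 180.8], [5, 9, 26]), ([361.2, 194.7], [20, 4, 32]), ([203.7, 246.1], [10, 11, 29])] [([378.5, 250.4], [16, 13, 139]), ([395.9, 394.5], [148, 72, 2801]), ([352.1, 411.6], [11, 12, 88]), ([405.5, 415.7], [11, 8, 72])]
angular [[0.0, 0.0, 0.0], [0.0, 0.0, 0.0], [0.0, 0.0, 0.0], [0.0, 0.0, 0.0], [0.0, 0.0, 0.0], [0.0, 0.0, 0.0], [0.0, 0.0, 0.0], [0.0, 0.0, 0.0]]
translation [[-0.2, -1.88, -3.17], [-0.2, -1.88, -3.17], [-0.2, -1.88, -3.17], [-0.2, -1.88, -3.17], [-0.19, -1.88, -3.17], [-0.2, -1.88, -3.16], [-0.19, -1.88, -3.17], [-0.19, -1.88, -3.16]]
angular [[0.0, 0.0, 0.0], [0.0, 0.0, 0.0], [0.0, 0.0, 0.0], [0.0, 0.0, 0.0], [0.0, 0.0, 0.0]]
translation [[-0.2, -1.88, -3.17], [-0.19, -1.88, -3.16], [-0.2, -1.88, -3.17], [-0.19, -1.88, -3.16], [-0.2, -1.88, -3.17]]
```

View pics/w13.png

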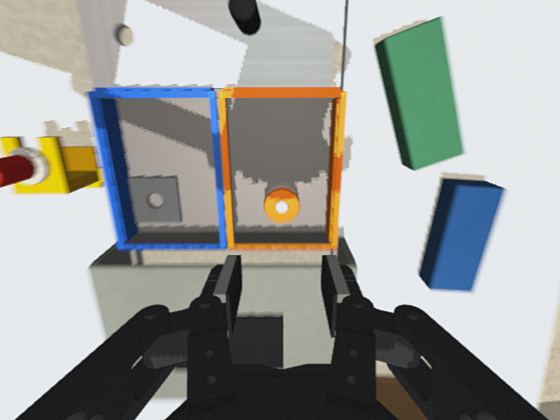

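Request:
{"api": "send_rows", "payload": {
  "angular": [
    [0,0,0],
    [0,0,0],
    [0,0,0],
    [0,0,0],
    [0,0,0],
    [0,0,0],
    [0,0,0],
    [0,0,0]
  ],
  "translation": [
    [-0.3,-1.9,-3.2],
    [-0.3,-1.9,-3.2],
    [-0.3,-1.9,-3.2],
    [-0.3,-1.9,-3.2],
    [-0.3,-1.9,-3.2],
    [-0.3,-1.9,-3.2],
    [-0.2,-1.9,-3.2],
    [-0.2,-1.9,-3.2]
  ],
  "jaw": [0,0,0,0,0,-0.4,-0.4,-0.4]
}}

```text
t: 17.48
tcp_pos: [0.5342, 0.0486, 0.166]
ee_rot: [1.307, 1.144, -1.308]
contact_force: [1.4, 0.3, -0.7]
finger_gap: 0.0597
```

Request:
{"api": "send_rows", "payload": {
  "angular": [
    [0,0,0],
    [0,0,0],
    [0,0,0],
    [0,0,0],
    [0,0,0],
    [0,0,0],
    [0,0,0],
    [0,0,0]
  ],
  "translation": [
    [-0.2,-1.8,-3.2],
    [-0.1,-1.8,-3.2],
    [-0.1,-1.8,-3.1],
    [0,-1.8,-3],
    [0,-1.8,-3],
    [0,0,0],
    [0,0,0],
    [0,0,0]
  ],
  "jaw": [-0.4,-0.4,-0.4,-0.4,-0.4,-0.4,-0.4,-0.4]
}}

```text
t: 18.15
tcp_pos: [0.467, 0.2126, 0.17]
ee_rot: [1.306, 1.143, -1.307]
contact_force: [0.2, -0.8, -0.2]
finger_gap: 0.0599
```

```bash
cat >> h.py <<'E'
def look(fn,cols=('blue','orange')):
    f=grab('wrist');f=grab('wrist',fn);p,R=cur()
    for n in cols:
      for b in blobs(f['im'],*COL[n],amin=150): print(n,b,onz(f,b[0],.0266).round(4))
    return f,p,R
E
python3 - <<'E'
from h import *
f,p,R=look('w14.png')
print(proj(f,(.46,.244,.0266)))
E
```

```text
t 18.25 tcp [0.4677 0.2117 0.1701] yaw -7.8 gap 0.0598 F [-0.2 -0.4  0.6] q [ 0.26  0.14  1.76 -0.    1.25  0.39]
blue ([367.0, 151.0], [351, 135, 33, 33, 748]) [0.5542 0.2412 0.0266]
blue ([359.5, 230.8], [345, 217, 30, 29, 588]) [0.543  0.1591 0.0266]
orange ([267.7, 161.5], [252, 146, 32, 33, 724]) [0.4588 0.244  0.0266]
[268.89729423 161.31888832]
```

View pics/w14.png

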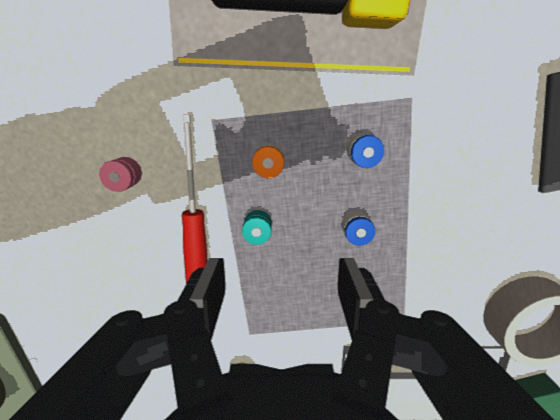

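Request:
{"api": "send_rows", "payload": {
  "angular": [
    [0,0,0],
    [0,0,0],
    [0,0,0],
    [0,0,0],
    [0,0,0],
    [0,0,0],
    [0,0,0],
    [0,0,0]
  ],
  "translation": [
    [2,-0.6,-1.5],
    [3,-0.7,-1.6],
    [3,0,0],
    [3,0,0],
    [2.5,0,0],
    [1.7,0,0],
    [1,0,0],
    [0.2,0,0]
  ],
  "jaw": [-0.4,-0.4,-0.4,-0.4,-0.4,-0.4,-0.4,-0.4]
}}

```text
t: 18.92
tcp_pos: [0.4575, 0.2436, 0.0041]
ee_rot: [1.305, 1.143, -1.313]
contact_force: [-0.2, -0.2, 0.3]
finger_gap: 0.0598
```

Request:
{"api": "send_rows", "payload": {
  "angular": [
    [0,0,0],
    [0,0,0],
    [0,0,0],
    [0,0,0],
    [0,0,0],
    [0,0,0],
    [0,0,0],
    [0,0,0]
  ],
  "translation": [
    [0,0,0],
    [0,0,0],
    [0,0,0],
    [0,0,0],
    [0,0,0],
    [0,0,0],
    [0,0,0],
    [0,0,0]
  ],
  "jaw": [-0.4,1,1,1,1,1,1,1]
}}

```text
t: 19.58
tcp_pos: [0.4604, 0.2457, 0.0081]
ee_rot: [1.31, 1.141, -1.304]
contact_force: [0.1, -0.9, 5.9]
finger_gap: 0.0305
```

```bash
python3 - <<'E'
from h import *
p,R=cur()
F=fixture((.5985,-.2565),-7.7); T=F(49.5,66+27,0)
plan([(p+[0,0,.13],-7.7,4),((T[0],T[1],.14),-7.7,11)],(p,Rtool(-7.7)))
E
```

```text
t 19.58 tcp [0.4604 0.2457 0.0081] yaw -7.7 gap 0.0305 F [ 0.1 -0.9  5.9] q [ 0.32  0.39  1.83 -0.    0.91  0.46]
!! fast 0.0 0.46202767850685267 11
angular [[0.0, 0.0, 0.0], [0.0, 0.0, 0.0], [0.0, 0.0, 0.0], [0.0, 0.0, 0.0], [0.0, 0.0, 0.0], [0.0, 0.0, 0.0], [0.0, 0.0, 0.0], [0.0, 0.0, 0.0]]
translation [[-3.25, 0.0, 0.0], [-3.25, 0.0, 0.0], [-3.25, 0.0, 0.0], [-3.25, 0.0, 0.0], [-0.02, 2.31, 3.51], [-0.02, 2.31, 3.51], [-0.02, 2.31, 3.51], [-0.02, 2.3, 3.51]]
angular [[0.0, 0.0, 0.0], [0.0, 0.0, 0.0], [0.0, 0.0, 0.0], [0.0, 0.0, 0.0], [0.0, 0.0, 0.0], [0.0, 0.0, 0.0], [0.0, 0.0, 0.0]]
translation [[-0.02, 2.31, 3.51], [-0.02, 2.3, 3.51], [-0.01, 2.31, 3.51], [-0.02, 2.3, 3.51], [-0.01, 2.31, 3.51], [-0.02, 2.3, 3.51], [-0.01, 2.31, 3.52]]
```

Request:
{"api": "send_rows", "payload": {
  "angular": [
    [0,0,0],
    [0,0,0],
    [0,0,0],
    [0,0,0],
    [0,0,0],
    [0,0,0],
    [0,0,0],
    [0,0,0]
  ],
  "translation": [
    [-3.3,0,0],
    [-3.3,0,0],
    [-3.3,0,0],
    [-3.3,0,0],
    [0,2.2,3.3],
    [0,2.2,3.3],
    [0,2.2,3.3],
    [0,2.2,3.3]
  ],
  "jaw": [1,1,1,1,1,1,1,1]
}}

```text
t: 20.25
tcp_pos: [0.5286, 0.1017, 0.1389]
ee_rot: [1.307, 1.143, -1.305]
contact_force: [0.7, 0.8, -0.2]
finger_gap: 0.0308
```

Request:
{"api": "send_rows", "payload": {
  "angular": [
    [0,0,0],
    [0,0,0],
    [0,0,0],
    [0,0,0],
    [0,0,0],
    [0,0,0],
    [0,0,0],
    [0,0,0]
  ],
  "translation": [
    [0,2.2,3.3],
    [0,2.2,3.3],
    [0,2.2,3.3],
    [0,2.2,3.3],
    [0,2.2,3.3],
    [0,2.2,3.3],
    [0,2.2,3.3],
    [0,1.2,2.3]
  ],
  "jaw": [1,1,1,1,1,1,1,1]
}}

```text
t: 20.92
tcp_pos: [0.66, -0.1749, 0.1383]
ee_rot: [1.308, 1.14, -1.308]
contact_force: [-0.4, 0.7, -1.1]
finger_gap: 0.0306
```

```bash
python3 - <<'E'
from h import *
for i in range(3): grab('wrist')
f,p,R=look('w15.png')
F=fixture((.5985,-.2565),-7.7); T=F(49.5,66+27,0);print(T)
plan([((T[0],T[1],.0245),-7.7,6)],(p,R))
E
```

```text
t 21.17 tcp [ 0.6581 -0.1705  0.1377] yaw -7.7 gap 0.0303 F [-0.2  0.1 -0.6] q [-0.38  0.5   1.34  0.    1.3  -0.25]
blue ([146.9, 218.2], [99, 160, 129, 146, 5269]) [ 0.5348 -0.1702  0.0266]
blue ([459.7, 288.5], [427, 238, 69, 102, 4183]) [ 0.822  -0.285   0.0266]
orange ([295.4, 182.5], [223, 159, 122, 108, 2346]) [ 0.6731 -0.1552  0.0266]
orange ([281.0, 285.1], [250, 255, 63, 61, 2753]) [ 0.6465 -0.2572  0.0266]
[ 0.66001438 -0.17097088  0.        ]
angular [[0.0, 0.0, 0.0], [0.0, 0.0, 0.0], [0.0, 0.0, 0.0], [0.0, 0.0, 0.0], [0.0, 0.0, 0.0], [0.0, 0.0, 0.0]]
translation [[1.89, 0.04, 0.01], [1.89, 0.03, 0.01], [1.89, 0.04, 0.0], [1.88, 0.03, 0.01], [1.89, 0.04, 0.0], [1.88, 0.03, 0.01]]
```

View pics/w15.png

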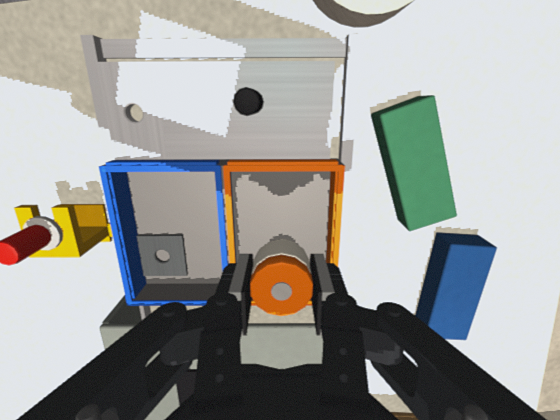

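Request:
{"api": "send_rows", "payload": {
  "angular": [
    [0,0,0],
    [0,0,0],
    [0,0,0],
    [0,0,0],
    [0,0,0],
    [0,0,0],
    [0,0,0],
    [0,0,0]
  ],
  "translation": [
    [1.5,0.1,0],
    [2.2,0.1,0],
    [2.2,0,0],
    [2.2,0,0],
    [1.8,0,0],
    [1,0,0],
    [0.5,0,0],
    [0,0,0]
  ],
  "jaw": [1,1,1,1,1,1,1,1]
}}

```text
t: 21.83
tcp_pos: [0.6598, -0.1699, 0.0242]
ee_rot: [1.305, 1.146, -1.308]
contact_force: [0.4, -0.6, 0.1]
finger_gap: 0.0308
```

Request:
{"api": "send_rows", "payload": {
  "angular": [
    [0,0,0],
    [0,0,0],
    [0,0,0],
    [0,0,0],
    [0,0,0],
    [0,0,0],
    [0,0,0],
    [0,0,0]
  ],
  "translation": [
    [0,0,0],
    [0,0,0],
    [0,0,0],
    [0,0,0],
    [-1.5,0,0],
    [-3.5,0,0],
    [-3.5,0,0],
    [-3.5,0,0]
  ],
  "jaw": [1,1,0,0,0,0,0,0]
}}

```text
t: 22.5
tcp_pos: [0.6606, -0.1715, 0.1464]
ee_rot: [1.307, 1.143, -1.307]
contact_force: [0.3, -0.4, -0.2]
finger_gap: 0.0427
```

```bash
python3 - <<'E'
from h import *
f,p,R=look('w16.png',())
f=grab('wrist','w16.png'); p,R=cur()
c=[(131,0)]
t=grab('top');s=grab('scene')
for n in('blue','orange'):
  print(n,[(b[0],b[1][2:]) for b in blobs(t['im'],*COL[n])],[(b[0],b[1][2:]) for b in blobs(s['im'],*COL[n]) if b[0][1]>185])
np.savez('w16.npz',C=f['C'],R=f['R'],K=f['K'])
plan([((.54,.13,.17),-7.7,10)],(p,Rtool(-7.7)))
E
```

```text
t 22.60 tcp [ 0.6664 -0.1737  0.1551] yaw -7.7 gap 0.0428 F [-0.3 -0.1  1. ] q [-0.38  0.49  1.32  0.    1.31 -0.25]
t 22.65 tcp [ 0.6645 -0.173   0.1515] yaw -7.7 gap 0.0426 F [-0.6  0.5  0.9] q [-0.38  0.5   1.33  0.    1.31 -0.25]
blue [([341.4, 212.8], [11, 36, 103]), ([208.4, 212.1], [11, 11, 85]), ([238.1, 217.0], [11, 11, 84]), ([310.1, 281.5], [6, 6, 27])] [([317.4, 243.4], [16, 13, 138]), ([340.8, 274.6], [17, 14, 159])]
orange [([348.3, 173.8], [19, 35, 126]), ([392.9, 185.4], [5, 28, 43])] [([396.1, 394.5], [148, 72, 2795]), ([352.1, 411.6], [11, 12, 91]), ([405.6, 416.0], [11, 8, 66])]
angular [[0.0, 0.0, 0.0], [0.0, 0.0, 0.0], [0.0, 0.0, 0.0], [0.0, 0.0, 0.0], [0.0, 0.0, 0.0], [0.0, 0.0, 0.0], [0.0, 0.0, 0.0], [0.0, 0.0, 0.0]]
translation [[-0.19, -1.64, -2.84], [-0.18, -1.64, -2.83], [-0.19, -1.64, -2.84], [-0.18, -1.64, -2.83], [-0.19, -1.64, -2.84], [-0.18, -1.64, -2.83], [-0.19, -1.64, -2.84], [-0.18, -1.64, -2.83]]
angular [[0.0, 0.0, 0.0], [0.0, 0.0, 0.0]]
translation [[-0.19, -1.64, -2.84], [-0.18, -1.64, -2.83]]
```

View pics/w16.png

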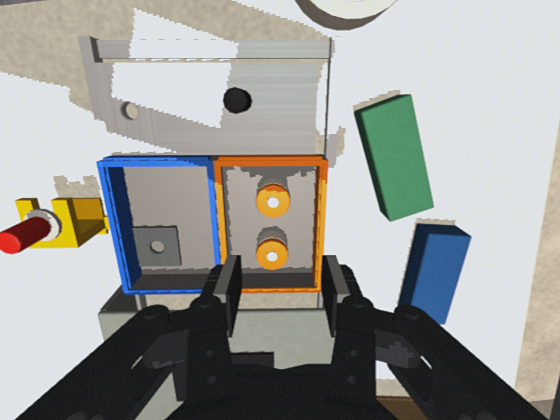

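```bash
python3 - <<'E'
from h import *
f=dict(np.load('w16.npz')); a=np.radians(-7.7);X=np.array([np.cos(a),np.sin(a)]);Y=np.array([-np.sin(a),np.cos(a)])
C=fixture((.5985,-.2565),-7.7)(-48,66,0)[:2]
for n,u,z in(('plate',(133,226),.018),('plate',(179,226),.018),('plate',(180,264),.018),('rim in TL',(108,167),.046),('rim in TR',(209,164),.046),('rim in BR',(213,288),.046),('rim in BL',(127,288),.046)):
    d=onz(f,u,z)[:2]-C; print(n,(d@X*1000).round(1),(d@Y*1000).round(1))
E
```

```text
plate -42.5 -8.6
plate 3.6 -8.9
plate -0.3 -52.6
rim in TL -40.1 57.4
rim in TR 45.1 59.7
rim in BR 39.2 -63.4
rim in BL -44.5 -62.5
```

Request:
{"api": "send_rows", "payload": {
  "angular": [
    [0,0,0],
    [0,0,0],
    [0,0,0],
    [0,0,0],
    [0,0,0],
    [0,0,0],
    [0,0,0],
    [0,0,0]
  ],
  "translation": [
    [-0.3,-1.7,-2.9],
    [-0.3,-1.7,-2.9],
    [-0.3,-1.7,-2.9],
    [-0.3,-1.7,-2.9],
    [-0.3,-1.7,-2.9],
    [-0.3,-1.7,-2.9],
    [-0.2,-1.7,-2.9],
    [0,-1.7,-2.9]
  ],
  "jaw": [0,0,0,0,0,0,-0.3,-0.3]
}}

```text
t: 23.42
tcp_pos: [0.555, 0.0779, 0.1628]
ee_rot: [1.306, 1.145, -1.31]
contact_force: [0.6, 0.6, 0.4]
finger_gap: 0.0556
```

Request:
{"api": "send_rows", "payload": {
  "angular": [
    [0,0,0],
    [0,0,0],
    [0,0,0],
    [0,0,0],
    [0,0,0],
    [0,0,0],
    [0,0,0],
    [0,0,0]
  ],
  "translation": [
    [0,-1.4,-2.6],
    [0,-1.4,-2.6],
    [0,0,0],
    [0,0,0],
    [0,0,0],
    [0,0,0],
    [0,0,0],
    [0,0,0]
  ],
  "jaw": [-0.3,-0.3,-0.3,-0.3,-0.3,-0.3,-0.3,-0.3]
}}

```text
t: 24.08
tcp_pos: [0.5365, 0.1308, 0.1641]
ee_rot: [1.308, 1.142, -1.309]
contact_force: [0.4, -1.0, 0.3]
finger_gap: 0.056
```

```bash
python3 - <<'E'
from h import *
f,p,R=look('w17.png')
E
```

```text
t 24.18 tcp [0.5365 0.1311 0.1642] yaw -7.8 gap 0.0556 F [ 0.2 -0.5  0.6] q [ 0.08  0.22  1.67 -0.    1.25  0.22]
blue ([285.3, 69.8], [268, 51, 36, 39, 970]) [0.5551 0.2402 0.0266]
blue ([285.1, 165.4], [269, 150, 33, 33, 715]) [0.5441 0.1581 0.0266]
blue ([147.9, 395.8], [137, 383, 22, 25, 337]) [ 0.3319 -0.1126  0.0266]
orange ([399.9, 394.8], [383, 386, 43, 15, 394]) [ 0.6504 -0.1543  0.0266]
orange ([412.2, 411.4], [399, 403, 27, 17, 324]) [ 0.6661 -0.1861  0.0266]
```

View pics/w17.png

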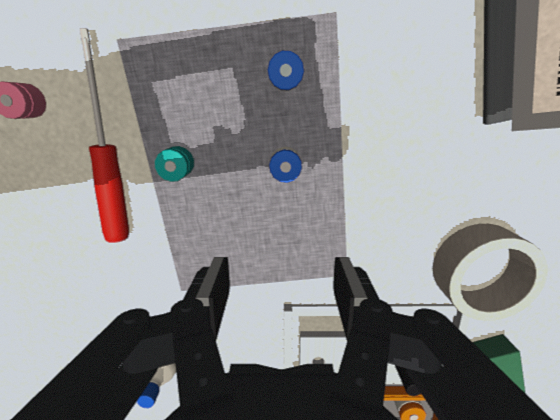

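Request:
{"api": "send_rows", "payload": {
  "angular": [
    [0,0,0],
    [0,0,0],
    [0,0,0],
    [0,0,0],
    [0,0,0],
    [0,0,0],
    [0,0,0],
    [0,0,0]
  ],
  "translation": [
    [2,0.2,-1.4],
    [3,0.2,-1.4],
    [3,0,0],
    [3,0,0],
    [2.3,0,0],
    [1.5,0,0],
    [0.8,0,0],
    [0.2,0,0]
  ],
  "jaw": [-0.3,-0.3,-0.3,-0.3,-0.3,-0.3,-0.3,-0.3]
}}

```text
t: 24.85
tcp_pos: [0.5426, 0.1586, 0.0045]
ee_rot: [1.305, 1.145, -1.31]
contact_force: [-0.4, 0.6, 0.2]
finger_gap: 0.0557
```

Request:
{"api": "send_rows", "payload": {
  "angular": [
    [0,0,0],
    [0,0,0],
    [0,0,0],
    [0,0,0],
    [0,0,0],
    [0,0,0],
    [0,0,0],
    [0,0,0]
  ],
  "translation": [
    [0,0,0],
    [0,0,0],
    [0,0,0],
    [0,0,0],
    [0,0,0],
    [0,0,0],
    [0,0,0],
    [0,0,0]
  ],
  "jaw": [-0.3,1,1,1,1,1,1,1]
}}

```text
t: 25.52
tcp_pos: [0.5457, 0.1593, 0.0081]
ee_rot: [1.309, 1.141, -1.304]
contact_force: [-0.2, 0.7, 6.9]
finger_gap: 0.0304
```

```bash
python3 - <<'E'
from h import *
p,R=cur()
F=fixture((.5985,-.2565),-7.7); T=F(-50,66+39,0);print(T)
plan([(p+[0,0,.13],-7.7,4),((T[0],T[1],.14),-7.7,10)],(p,Rtool(-7.7)))
E
```

```text
t 25.52 tcp [0.5457 0.1593 0.0081] yaw -7.7 gap 0.0304 F [-0.2  0.7  6.9] q [ 0.13  0.47  1.71 -0.    0.95  0.27]
[ 0.56301939 -0.14574745  0.        ]
angular [[0.0, 0.0, 0.0], [0.0, 0.0, 0.0], [0.0, 0.0, 0.0], [0.0, 0.0, 0.0], [0.0, 0.0, 0.0], [0.0, 0.0, 0.0], [0.0, 0.0, 0.0], [0.0, 0.0, 0.0]]
translation [[-3.25, 0.0, 0.0], [-3.25, 0.0, 0.0], [-3.25, 0.0, 0.0], [-3.25, 0.0, 0.0], [-0.02, 0.58, 3.0], [-0.02, 0.58, 3.0], [-0.02, 0.58, 3.0], [-0.02, 0.58, 3.0]]
angular [[0.0, 0.0, 0.0], [0.0, 0.0, 0.0], [0.0, 0.0, 0.0], [0.0, 0.0, 0.0], [0.0, 0.0, 0.0], [0.0, 0.0, 0.0]]
translation [[-0.02, 0.58, 3.0], [-0.02, 0.58, 3.0], [-0.02, 0.58, 3.0], [-0.02, 0.58, 3.0], [-0.01, 0.58, 3.0], [-0.02, 0.59, 3.0]]
```

Request:
{"api": "send_rows", "payload": {
  "angular": [
    [0,0,0],
    [0,0,0],
    [0,0,0],
    [0,0,0],
    [0,0,0],
    [0,0,0],
    [0,0,0],
    [0,0,0]
  ],
  "translation": [
    [-3.3,0,0],
    [-3.3,0,0],
    [-3.3,0,0],
    [-3.3,0,0],
    [0,0.6,3],
    [0,0.6,3],
    [0,0.6,3],
    [0,0.6,3]
  ],
  "jaw": [1,1,1,1,1,1,1,1]
}}

```text
t: 26.18
tcp_pos: [0.5513, 0.036, 0.1387]
ee_rot: [1.307, 1.143, -1.306]
contact_force: [-0.9, 0.1, -1.2]
finger_gap: 0.0304
```

Request:
{"api": "send_rows", "payload": {
  "angular": [
    [0,0,0],
    [0,0,0],
    [0,0,0],
    [0,0,0],
    [0,0,0],
    [0,0,0],
    [0,0,0],
    [0,0,0]
  ],
  "translation": [
    [0,0.6,3],
    [0,0.6,3],
    [0,0.6,3],
    [0,0.6,3],
    [0,0.6,3],
    [0,0.4,3],
    [0,0,0],
    [0,0,0]
  ],
  "jaw": [1,1,1,1,1,1,1,1]
}}

```text
t: 26.85
tcp_pos: [0.5609, -0.1474, 0.1381]
ee_rot: [1.31, 1.142, -1.31]
contact_force: [-0.1, 0.3, -0.4]
finger_gap: 0.0303
```

```bash
python3 - <<'E'
from h import *
f=grab('wrist');f=grab('wrist');f=grab('wrist','w18.png');p,R=cur()
F=fixture((.5985,-.2565),-7.7); T=F(-50,66+39,0);print(T)
for a in((-48,66),(-48-45,66+62),(-48+45,66+62)): print(proj(f,F(*a,46)).round(0))
plan([((T[0],T[1],.0245),-7.7,6)],(p,R))
E
```

```text
t 27.00 tcp [ 0.5609 -0.1448  0.138 ] yaw -7.6 gap 0.0307 F [ 0.5 -0.5 -0.6] q [-0.4   0.31  1.62  0.    1.22 -0.27]
[ 0.56301939 -0.14574745  0.        ]
[286. 252.]
[231. 183.]
[342. 183.]
angular [[0.0, 0.0, 0.0], [0.0, 0.0, 0.0], [0.0, 0.0, 0.0], [0.0, 0.0, 0.0], [0.0, 0.0, 0.0], [0.0, 0.0, 0.0]]
translation [[1.89, 0.04, 0.01], [1.89, 0.04, 0.01], [1.89, 0.04, 0.01], [1.89, 0.04, 0.02], [1.89, 0.04, 0.01], [1.9, 0.03, 0.02]]
```

View pics/w18.png

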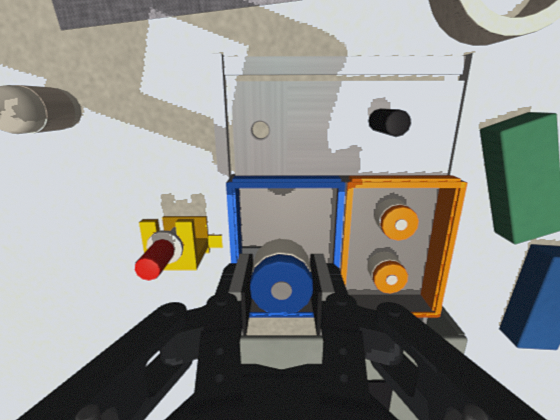

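Request:
{"api": "send_rows", "payload": {
  "angular": [
    [0,0,0],
    [0,0,0],
    [0,0,0],
    [0,0,0],
    [0,0,0],
    [0,0,0],
    [0,0,0],
    [0,0,0]
  ],
  "translation": [
    [1.5,0.2,0.2],
    [2.2,0.2,0.2],
    [2.2,0,0],
    [2.2,0,0],
    [1.8,0,0],
    [1,0,0],
    [0.5,0,0],
    [0,0,0]
  ],
  "jaw": [1,1,1,1,1,1,1,1]
}}

```text
t: 27.67
tcp_pos: [0.5645, -0.1493, 0.0247]
ee_rot: [1.306, 1.145, -1.307]
contact_force: [0.4, 0.1, -0.6]
finger_gap: 0.0307
```

Request:
{"api": "send_rows", "payload": {
  "angular": [
    [0,0,0],
    [0,0,0],
    [0,0,0],
    [0,0,0],
    [0,0,0],
    [0,0,0],
    [0,0,0],
    [0,0,0]
  ],
  "translation": [
    [0,0,0],
    [0,0,0],
    [0,0,0],
    [0,0,0],
    [-1.5,0,0],
    [-3.5,0,0],
    [-3.5,0,0],
    [-3.5,0,0]
  ],
  "jaw": [1,1,0,0,0,0,0,0]
}}

```text
t: 28.33
tcp_pos: [0.5642, -0.1503, 0.1452]
ee_rot: [1.307, 1.144, -1.308]
contact_force: [0.9, -0.7, -0.2]
finger_gap: 0.0423
```

```bash
python3 - <<'E'
from h import *
f=grab('wrist');f=grab('wrist');f=grab('wrist','w19.png'); p,R=cur()
t=grab('top');s=grab('scene','s19.png')
for n in('blue','orange'):
  print(n,[(b[0],b[1][2:]) for b in blobs(t['im'],*COL[n])],[(b[0],b[1][2:]) for b in blobs(s['im'],*COL[n]) if b[0][1]>185])
plan([((.58,.21,.18),82.3,14)],(p,R))
E
```

```text
t 28.48 tcp [ 0.5679 -0.1519  0.1491] yaw -7.7 gap 0.0425 F [ 0.5 -0.  -0.6] q [-0.41  0.31  1.6   0.    1.23 -0.27]
blue [([401.5, 123.2], [40, 22, 583]), ([342.7, 209.4], [18, 35, 104]), ([348.3, 211.1], [6, 8, 31]), ([194.4, 222.7], [11, 11, 78]), ([381.5, 230.9], [19, 18, 67]), ([310.1, 281.5], [6, 6, 27])] [([366.4, 280.4], [16, 15, 162])]
orange [([363.5, 162.4], [17, 4, 28]), ([345.5, 189.9], [6, 8, 23])] [([395.6, 394.3], [148, 72, 2764]), ([352.1, 411.9], [11, 12, 83]), ([405.9, 415.9], [11, 8, 68])]
angular [[-0.112, 0.001, 0.0], [-0.112, 0.001, 0.0], [-0.112, 0.001, 0.0], [-0.112, 0.001, 0.0], [-0.112, 0.001, 0.0], [-0.112, 0.001, 0.0], [-0.112, 0.001, 0.0], [-0.112, 0.001, 0.0]]
translation [[-0.23, -0.26, -2.57], [-0.23, 0.03, -2.59], [-0.22, 0.32, -2.57], [-0.22, 0.61, -2.51], [-0.22, 0.88, -2.43], [-0.22, 1.15, -2.32], [-0.22, 1.4, -2.17], [-0.21, 1.63, -2.01]]
angular [[-0.112, 0.001, 0.0], [-0.112, 0.001, 0.0], [-0.112, 0.001, 0.0], [-0.112, 0.001, 0.0], [-0.112, 0.001, 0.0], [-0.112, 0.001, 0.0]]
translation [[-0.21, 1.85, -1.81], [-0.21, 2.04, -1.59], [-0.21, 2.2, -1.35], [-0.21, 2.34, -1.1], [-0.2, 2.45, -0.83], [-0.21, 2.53, -0.56]]
```

View pics/w19.png

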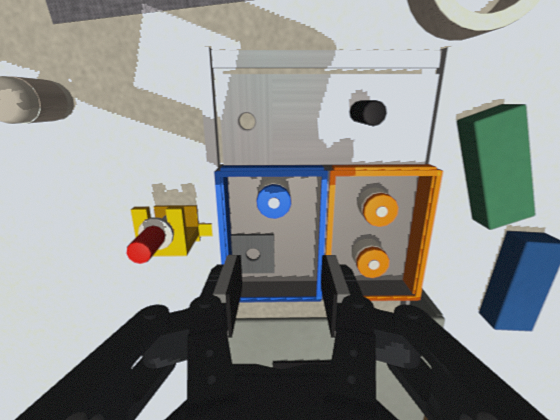

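```bash
python3 - <<'E'
from h import *
t=grab('top','t20.png');s=grab('scene')
print(tri(t,(194.4,222.7),s,(366.4,280.4)),onz(t,(194.4,222.7),.0266))
cv2.imwrite('pics/s20.png',cv2.resize(s['im'][180:380,250:500],None,fx=3,fy=3,interpolation=cv2.INTER_CUBIC))
E
```

```text
(array([0.52537849, 0.27951355, 0.02357098]), np.float64(0.00107723050425606)) [0.52600838 0.27810967 0.0266    ]
```

View pics/s20.png

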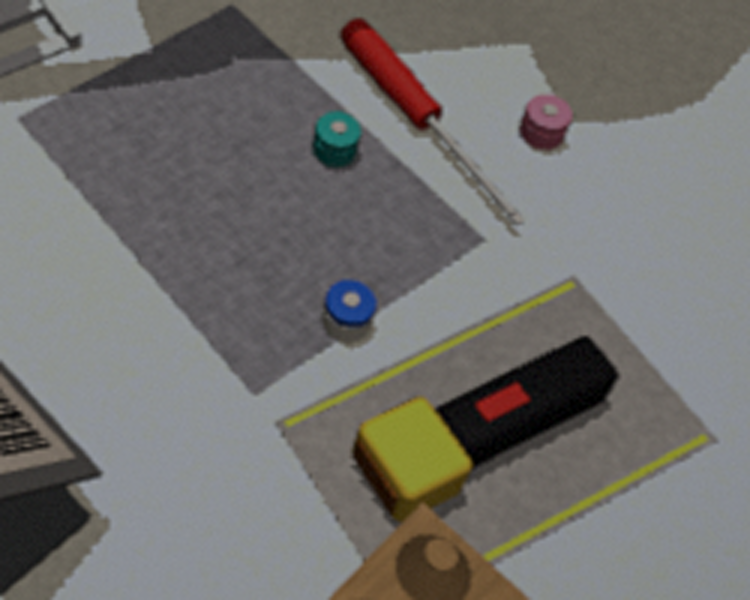

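Request:
{"api": "send_rows", "payload": {
  "angular": [
    [0,0,0],
    [0,0,0],
    [0,0,0],
    [0,0,0],
    [0,0,0],
    [0,0,0],
    [0,0,0],
    [0,0,0]
  ],
  "translation": [
    [-0.3,-0.8,-3.3],
    [-0.3,-0.8,-3.3],
    [-0.3,-0.8,-3.3],
    [-0.3,-0.8,-3.3],
    [-0.3,-0.8,-3.3],
    [-0.3,-0.8,-3.3],
    [-0.2,-0.8,-3.3],
    [0,-0.8,-3.3]
  ],
  "jaw": [0,0,0,0,0,0,-0.3,-0.3]
}}

```text
t: 29.35
tcp_pos: [0.5352, 0.1212, 0.1628]
ee_rot: [1.306, 1.145, -1.31]
contact_force: [0.6, 0.1, 0.3]
finger_gap: 0.0554
```

Request:
{"api": "send_rows", "payload": {
  "angular": [
    [0,0,0],
    [0,0,0],
    [0,0,0],
    [0,0,0],
    [0,0,0],
    [0,0,0],
    [0,0,0],
    [0,0,0]
  ],
  "translation": [
    [0,-0.8,-3.3],
    [0,-0.8,-3.3],
    [0,-0.8,-3.3],
    [0,-0.3,-2.5],
    [0,0,0],
    [0,0,0],
    [0,0,0],
    [0,0,0]
  ],
  "jaw": [-0.3,-0.3,-0.3,-0.3,-0.3,-0.3,-0.3,-0.3]
}}

```text
t: 30.02
tcp_pos: [0.526, 0.2449, 0.1632]
ee_rot: [1.306, 1.143, -1.31]
contact_force: [-1.2, 0.2, -0.0]
finger_gap: 0.0559
```

```bash
python3 - <<'E'
from h import *
f,p,R=look('w21.png')
plan([((.5257,.2788,.006),-7.7,6)],(p,R))
E
```

```text
t 30.12 tcp [0.5264 0.2449 0.1638] yaw -7.8 gap 0.0557 F [ 0.1 -0.   0.5] q [ 0.29  0.28  1.6  -0.    1.27  0.42]
blue ([275.2, 158.9], [259, 143, 33, 33, 737]) [0.5252 0.2794 0.0266]
angular [[0.0, 0.0, 0.0], [0.0, 0.0, 0.0], [0.0, 0.0, 0.0], [0.0, 0.0, 0.0], [0.0, 0.0, 0.0], [0.0, 0.0, 0.0]]
translation [[2.63, -0.09, -0.56], [2.63, -0.09, -0.56], [2.63, -0.08, -0.56], [2.63, -0.09, -0.56], [2.63, -0.08, -0.56], [2.63, -0.09, -0.56]]
```

View pics/w21.png

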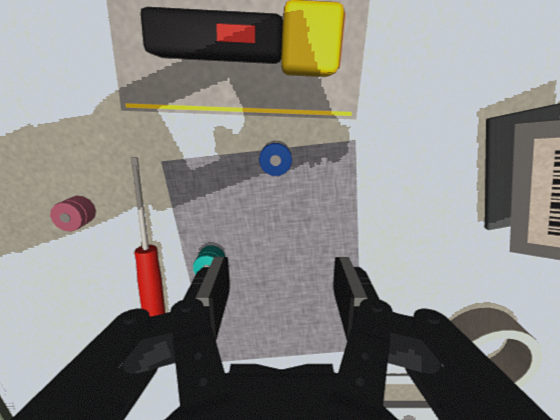

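Request:
{"api": "send_rows", "payload": {
  "angular": [
    [0,0,0],
    [0,0,0],
    [0,0,0],
    [0,0,0],
    [0,0,0],
    [0,0,0],
    [0,0,0],
    [0,0,0]
  ],
  "translation": [
    [2,-0.26,-1.7],
    [3,-0.3,-1.7],
    [3,0,0],
    [3,0,0],
    [2.3,0,0],
    [1.5,0,0],
    [0.8,0,0],
    [0.2,0,0]
  ],
  "jaw": [-0.3,-0.3,-0.3,-0.3,-0.3,-0.3,-0.3,-0.3]
}}

```text
t: 30.78
tcp_pos: [0.5243, 0.2793, 0.0045]
ee_rot: [1.306, 1.143, -1.311]
contact_force: [-0.9, 0.4, -0.3]
finger_gap: 0.0555
```

Request:
{"api": "send_rows", "payload": {
  "angular": [
    [0,0,0],
    [0,0,0],
    [0,0,0],
    [0,0,0],
    [0,0,0],
    [0,0,0],
    [0,0,0],
    [0,0,0]
  ],
  "translation": [
    [0,0,0],
    [0,0,0],
    [0,0,0],
    [0,0,0],
    [0,0,0],
    [0,0,0],
    [0,0,0],
    [0,0,0]
  ],
  "jaw": [-0.3,1,1,1,1,1,1,1]
}}

```text
t: 31.45
tcp_pos: [0.5271, 0.2812, 0.0083]
ee_rot: [1.31, 1.141, -1.304]
contact_force: [0.3, 0.1, 5.9]
finger_gap: 0.0305
```

```bash
python3 - <<'E'
from h import *
p,R=cur()
F=fixture((.5985,-.2565),-7.7); T=F(-48+23,63-7,0);print(T)
plan([(p+[0,0,.13],-7.7,4),((T[0],T[1],.14),82.3,20)],(p,Rtool(-7.7)))
E
```

```text
t 31.45 tcp [0.5271 0.2812 0.0083] yaw -7.7 gap 0.0305 F [0.3 0.1 5.9] q [ 0.35  0.52  1.64 -0.    0.98  0.48]
[ 0.58122865 -0.19765529  0.        ]
angular [[0.0, 0.0, 0.0], [0.0, 0.0, 0.0], [0.0, 0.0, 0.0], [0.0, 0.0, 0.0], [-0.079, 0.0, 0.0], [-0.079, 0.0, 0.0], [-0.079, 0.0, 0.0], [-0.079, 0.0, 0.0]]
translation [[-3.25, 0.0, 0.0], [-3.25, 0.0, 0.0], [-3.25, 0.0, 0.0], [-3.25, 0.0, 0.0], [-0.01, 0.59, 2.34], [-0.01, 0.4, 2.38], [-0.01, 0.21, 2.4], [-0.01, 0.02, 2.41]]
angular [[-0.079, 0.0, 0.0], [-0.079, 0.0, 0.0], [-0.079, 0.0, 0.0], [-0.079, 0.0, 0.0], [-0.079, 0.0, 0.0], [-0.079, 0.0, 0.0], [-0.079, 0.0, 0.0], [-0.079, 0.0, 0.0]]
translation [[-0.01, -0.17, 2.4], [-0.01, -0.35, 2.38], [-0.01, -0.54, 2.35], [-0.01, -0.73, 2.3], [-0.01, -0.9, 2.23], [-0.01, -1.08, 2.15], [-0.01, -1.24, 2.06], [-0.01, -1.4, 1.96]]
angular [[-0.079, 0.0, 0.0], [-0.079, 0.0, 0.0], [-0.079, 0.0, 0.0], [-0.079, 0.0, 0.0], [-0.079, 0.0, 0.0], [-0.079, 0.0, 0.0], [-0.079, 0.0, 0.0], [-0.079, 0.0, 0.0]]
translation [[-0.01, -1.55, 1.84], [-0.01, -1.7, 1.71], [-0.01, -1.83, 1.57], [0.0, -1.94, 1.43], [-0.01, -2.05, 1.27], [0.0, -2.14, 1.1], [-0.01, -2.23, 0.93], [0.0, -2.29, 0.75]]
```

Request:
{"api": "send_rows", "payload": {
  "angular": [
    [0,0,0],
    [0,0,0],
    [0,0,0],
    [0,0,0],
    [-0.079,0,0],
    [-0.079,0,0],
    [-0.079,0,0],
    [-0.079,0,0]
  ],
  "translation": [
    [-3.3,0,0],
    [-3.3,0,0],
    [-3.3,0,0],
    [-3.3,0,0],
    [0,0.59,2.34],
    [0,0.4,2.38],
    [0,0.21,2.4],
    [0,0.02,2.41]
  ],
  "jaw": [1,1,1,1,1,1,1,1]
}}

```text
t: 32.12
tcp_pos: [0.5358, 0.1841, 0.1386]
ee_rot: [1.071, 1.292, -1.07]
contact_force: [0.4, 0.6, -0.4]
finger_gap: 0.0303
```

Request:
{"api": "send_rows", "payload": {
  "angular": [
    [-0.079,0,0],
    [-0.079,0,0],
    [-0.079,0,0],
    [-0.079,0,0],
    [-0.079,0,0],
    [-0.079,0,0],
    [-0.079,0,0],
    [-0.079,0,0]
  ],
  "translation": [
    [0,-0.17,2.4],
    [0,-0.35,2.38],
    [0,-0.54,2.35],
    [0,-0.73,2.3],
    [0,-0.9,2.23],
    [0,-1.08,2.15],
    [0,-1.24,2.06],
    [0,-1.4,1.96]
  ],
  "jaw": [1,1,1,1,1,1,1,1]
}}

```text
t: 32.78
tcp_pos: [0.5575, -0.0076, 0.1381]
ee_rot: [0.589, 1.49, -0.589]
contact_force: [0.9, -0.3, -0.7]
finger_gap: 0.0303
```

Request:
{"api": "send_rows", "payload": {
  "angular": [
    [-0.079,0,0],
    [-0.079,0,0],
    [-0.079,0,0],
    [-0.079,0,0],
    [-0.079,0,0],
    [-0.079,0,0],
    [-0.079,0,0],
    [-0.079,0,0]
  ],
  "translation": [
    [0,-1.55,1.84],
    [0,-1.7,1.71],
    [0,-1.83,1.57],
    [0,-1.94,1.43],
    [0,-2.05,1.27],
    [0,-2.14,1.1],
    [0,-2.23,0.93],
    [0,-2.29,0.75]
  ],
  "jaw": [1,1,1,1,1,1,1,1]
}}

```text
t: 33.45
tcp_pos: [0.5793, -0.199, 0.138]
ee_rot: [0.095, 1.569, -0.095]
contact_force: [0.4, 0.8, -0.5]
finger_gap: 0.0306
```

```bash
python3 - <<'E'
from h import *
for i in range(4): f=grab('wrist','w22.png')
p,R=cur()
F=fixture((.5985,-.2565),-7.7); T=F(-48+23,63-7,0);print(T)
plan([((T[0],T[1],.0245),82.3,6)],(p,R))
E
```

```text
t 33.65 tcp [ 0.5792 -0.1983  0.1379] yaw 82.7 gap 0.0305 F [-0.7 -0.1 -0.5] q [-0.47  0.37  1.53  0.    1.24 -1.92]
[ 0.58122865 -0.19765529  0.        ]
angular [[0.001, 0.0, 0.0], [0.001, 0.0, 0.0], [0.001, 0.0, 0.0], [0.001, 0.0, 0.0], [0.001, 0.0, 0.0], [0.001, 0.0, 0.0]]
translation [[1.89, 0.01, 0.03], [1.89, 0.01, 0.03], [1.89, 0.01, 0.04], [1.89, 0.02, 0.03], [1.89, 0.01, 0.04], [1.89, 0.02, 0.03]]
```

View pics/w22.png

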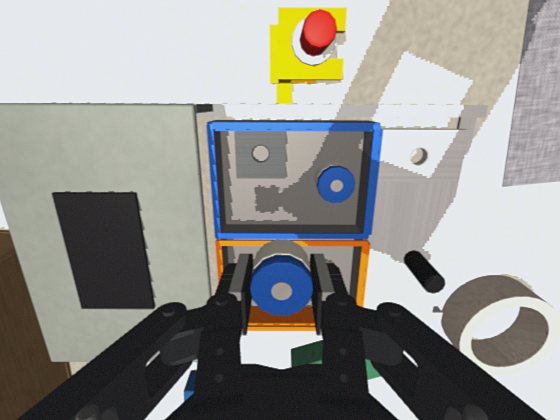

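```bash
python3 - <<'E'
from h import *
f=grab('wrist');print(proj(f,(.5812,-.1977,.016)).round(0),proj(f,(.5812,-.1977,.046)).round(0))
F=fixture((.5985,-.2565),-7.7)
for u in((258,228),(344,228),(223,228)): # inner bottom edge floor? 
    d=onz(f,u,.016); print(d.round(4))
E
```

```text
[282. 201.] [283. 212.]
[ 0.6052 -0.2245  0.016 ]
[ 0.6157 -0.1423  0.016 ]
[ 0.6009 -0.2579  0.016 ]
```

Request:
{"api": "send_rows", "payload": {
  "angular": [
    [0,0,0],
    [0,0,0],
    [0,0,0],
    [0,0,0],
    [0,0,0],
    [0,0,0],
    [0,0,0],
    [0,0,0]
  ],
  "translation": [
    [1.5,-0.2,0.2],
    [2.2,-0.2,0.2],
    [2.2,0,0],
    [2.2,0,0],
    [1.8,0,0],
    [1,0,0],
    [0.5,0,0],
    [0,0,0]
  ],
  "jaw": [1,1,1,1,1,1,1,1]
}}

```text
t: 34.37
tcp_pos: [0.5827, -0.2015, 0.0248]
ee_rot: [0.098, 1.57, -0.097]
contact_force: [0.5, -0.4, -0.6]
finger_gap: 0.0303
```

Request:
{"api": "send_rows", "payload": {
  "angular": [
    [0,0,0],
    [0,0,0],
    [0,0,0],
    [0,0,0],
    [0,0,0],
    [0,0,0],
    [0,0,0],
    [0,0,0]
  ],
  "translation": [
    [0,0,0],
    [0,0,0],
    [0,0,0],
    [0,0,0],
    [-1.5,0,0],
    [-3.5,0,0],
    [-3.5,0,0],
    [-3.5,0,0]
  ],
  "jaw": [1,1,0.1,0.1,0.1,0.1,0.1,0.1]
}}

```text
t: 35.03
tcp_pos: [0.5826, -0.2023, 0.1452]
ee_rot: [0.099, 1.57, -0.098]
contact_force: [0.6, 0.3, 0.3]
finger_gap: 0.0386
```

```bash
python3 - <<'E'
from h import *
for i in range(3): f=grab('wrist','w23.png')
p,R=cur();t=grab('top','t23.png');s=grab('scene')
cv2.imwrite('pics/s23.png',cv2.resize(s['im'][80:230,110:310],None,fx=4,fy=4,interpolation=cv2.INTER_CUBIC))
E
```

```text
t 35.18 tcp [ 0.5862 -0.2042  0.1494] yaw 82.8 gap 0.0384 F [ 0.2 -0.1 -0.3] q [-0.47  0.37  1.51  0.    1.25 -1.92]
```

View pics/w23.png

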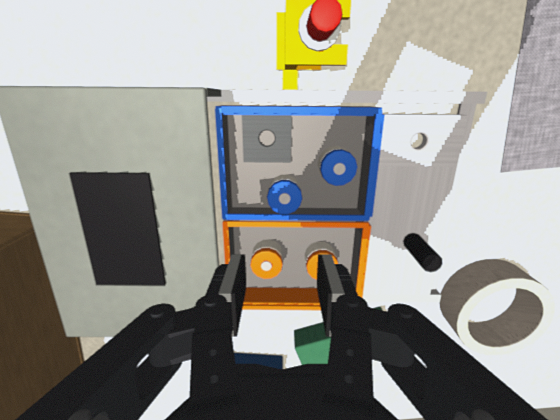

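View pics/t23.png

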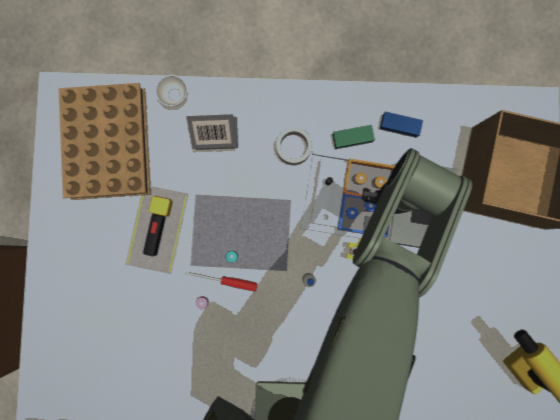

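```bash
python3 - <<'E'
from h import *
t=grab('top');s=grab('scene')
cv2.imwrite('pics/t24.png',cv2.resize(t['im'][90:290,110:250],None,fx=4,fy=4,interpolation=cv2.INTER_CUBIC)[:600])
cv2.imwrite('pics/t24b.png',cv2.resize(t['im'][180:290,110:250],None,fx=5,fy=5,interpolation=cv2.INTER_CUBIC))
cv2.imwrite('pics/s24.png',cv2.resize(s['im'][270:400,190:350],None,fx=4.6,fy=4.6,interpolation=cv2.INTER_CUBIC))
print('scanner head', onz(t,(159.6,205.5),.04), 'red',onz(t,(153.5,227.1),.036))
p,R=cur(); plan([((.50,.37,.2),82.3,16)],(p,R))
E
```

```text
scanner head [0.56956961 0.37207329 0.04      ] red [0.51037621 0.3870557  0.036     ]
t 35.38 tcp [ 0.5817 -0.2019  0.1422] yaw 82.8 gap 0.0387 F [ 0.5 -0.4 -0.3] q [-0.47  0.38  1.52  0.    1.25 -1.92]
angular [[0.001, 0.0, 0.0], [0.001, 0.0, 0.0], [0.001, 0.0, 0.0], [0.001, 0.0, 0.0], [0.001, 0.0, 0.0], [0.001, 0.0, 0.0], [0.001, 0.0, 0.0], [0.001, 0.0, 0.0]]
translation [[-0.35, 3.48, -0.95], [-0.35, 3.48, -0.96], [-0.35, 3.48, -0.96], [-0.35, 3.48, -0.96], [-0.35, 3.48, -0.97], [-0.35, 3.48, -0.97], [-0.35, 3.48, -0.97], [-0.35, 3.48, -0.98]]
angular [[0.001, 0.0, 0.0], [0.001, 0.0, 0.0], [0.001, 0.0, 0.0], [0.001, 0.0, 0.0], [0.001, 0.0, 0.0], [0.001, 0.0, 0.0], [0.001, 0.0, 0.0], [0.001, 0.0, 0.0]]
translation [[-0.36, 3.48, -0.98], [-0.35, 3.47, -0.98], [-0.36, 3.47, -0.99], [-0.35, 3.47, -0.99], [-0.36, 3.47, -1.0], [-0.35, 3.47, -1.0], [-0.36, 3.48, -1.0], [-0.35, 3.47, -1.01]]
```

View pics/t24.png

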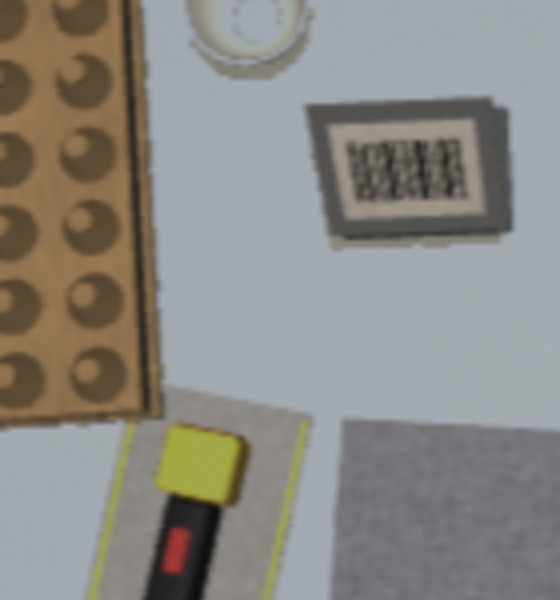

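View pics/s24.png

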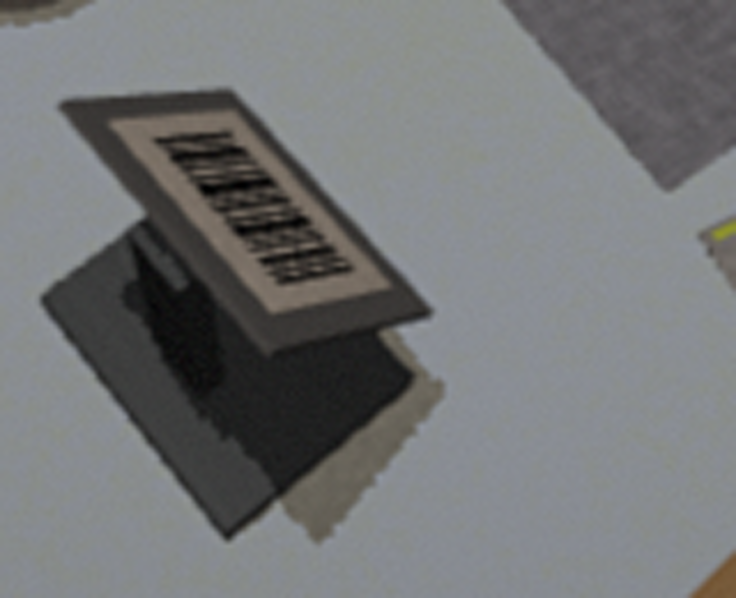

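```bash
python3 - <<'E'
from h import *
t=grab('top');s=grab('scene')
ct=lambda a:(110+a[0]/4-.4,90+a[1]/4-.4); cs=lambda a:(190+a[0]/4.6-.4,270+a[1]/4.6-.4)
P=[]
for a,b in(((328,125),(272,315)),((475,118),(107,120)),((490,212),(237,113)),((343,222),(393,288))):
    p,g=tri(t,ct(a),s,cs(b));P.append(p);print(p.round(4),round(g,4))
P=np.array(P);m=P.mean(0);print('mean',m)
w=(P[0]+P[3]-P[1]-P[2])/2; h=(P[0]+P[1]-P[2]-P[3])/2
n=np.cross(w,h);n/=np.linalg.norm(n);print('w',w,'h',h,'n',n, np.degrees(np.arctan2(n[1],n[0])))
print(tri(t,ct((407,170)),s,cs((258,208))),onz(t,ct((407,170)),.087))
print('top edge dirs',[np.degrees(np.arctan2(*(onz(t,ct(b),z)-onz(t,ct(a),z))[[1,0]])) for a,b,z in(((475,118),(328,125),.105),((490,212),(343,222),.07),((490,97),(307,105),.12),((512,231),(340,236),.04))])
E
```

```text
[0.7848 0.2792 0.1129] 0.0007
[0.7916 0.1848 0.1136] 0.0012
[0.7415 0.1805 0.0603] 0.0033
[0.7338 0.2767 0.0635] 0.0002
mean [0.76292329 0.23030997 0.0875666 ]
w [-0.00723601  0.09528549  0.00128564] h [0.0505988  0.00340053 0.05133243] n [ 0.70864997  0.06329646 -0.70271529] 5.104101496635937
(array([0.76241724, 0.23212742, 0.0880335 ]), np.float64(0.0019190592791258686)) [0.76424751 0.23116784 0.087     ]
top edge dirs [np.float64(94.50283662326439), np.float64(95.665070667533), np.float64(94.2797722924719), np.float64(93.40474721237483)]
```

```bash
python3 - <<'E'
from h import *
p,R=cur(); plan([((.51,.385,.17),75.8,16)],(p,R))
E
```

```text
t 35.48 tcp [ 0.5818 -0.202   0.1421] yaw 82.8 gap 0.0378 F [ 0.3  0.1 -0.5] q [-0.47  0.38  1.52  0.    1.25 -1.92]
angular [[0.008, 0.0, 0.0], [0.008, 0.0, 0.0], [0.008, 0.0, 0.0], [0.008, 0.0, 0.0], [0.008, 0.0, 0.0], [0.008, 0.0, 0.0], [0.008, 0.0, 0.0], [0.008, 0.0, 0.0]]
translation [[-0.17, 3.58, -0.9], [-0.17, 3.58, -0.93], [-0.17, 3.57, -0.96], [-0.17, 3.56, -0.99], [-0.16, 3.55, -1.02], [-0.17, 3.55, -1.05], [-0.16, 3.54, -1.07], [-0.17, 3.53, -1.1]]
angular [[0.008, 0.0, 0.0], [0.008, 0.0, 0.0], [0.008, 0.0, 0.0], [0.008, 0.0, 0.0], [0.008, 0.0, 0.0], [0.008, 0.0, 0.0], [0.008, 0.0, 0.0], [0.008, 0.0, 0.0]]
translation [[-0.16, 3.52, -1.13], [-0.17, 3.51, -1.16], [-0.16, 3.5, -1.19], [-0.17, 3.49, -1.21], [-0.16, 3.48, -1.24], [-0.17, 3.47, -1.27], [-0.16, 3.46, -1.3], [-0.17, 3.45, -1.32]]
```

Request:
{"api": "send_rows", "payload": {
  "angular": [
    [0.008,0,0],
    [0.008,0,0],
    [0.008,0,0],
    [0.008,0,0],
    [0.008,0,0],
    [0.008,0,0],
    [0.008,0,0],
    [0.008,0,0]
  ],
  "translation": [
    [-0.5,3.58,-0.9],
    [-0.5,3.58,-0.93],
    [-0.5,3.57,-0.96],
    [-0.3,3.56,-0.99],
    [-0.3,3.55,-1.02],
    [-0.3,3.55,-1.05],
    [-0.2,3.54,-1.07],
    [-0.2,3.53,-1.1]
  ],
  "jaw": [0.1,0.1,0.1,0.1,0.1,-0.4,-0.4,-0.4]
}}

```text
t: 36.15
tcp_pos: [0.546, 0.0926, 0.1712]
ee_rot: [0.149, 1.568, -0.149]
contact_force: [-0.1, 0.9, -0.4]
finger_gap: 0.0596
```

Request:
{"api": "send_rows", "payload": {
  "angular": [
    [0.008,0,0],
    [0.008,0,0],
    [0.008,0,0],
    [0.008,0,0],
    [0.008,0,0],
    [0.008,0,0],
    [0.008,0,0],
    [0.008,0,0]
  ],
  "translation": [
    [0,3.52,-1.13],
    [0,3.51,-1.16],
    [0,3.5,-1.19],
    [0,3.49,-1.21],
    [0,3.48,-1.24],
    [0,3.47,-1.27],
    [0,3.46,-1.3],
    [0,3.45,-1.32]
  ],
  "jaw": [-0.4,-0.4,-0.4,-0.4,-0.4,-0.4,-0.4,-0.4]
}}

```text
t: 36.82
tcp_pos: [0.51, 0.3858, 0.1707]
ee_rot: [0.197, 1.564, -0.2]
contact_force: [1.2, -0.4, -0.1]
finger_gap: 0.0598
```

```bash
python3 - <<'E'
from h import *
for i in range(4): grab('wrist')
f,p,R=look('w25.png',('red','yellow'))
np.savez('w25.npz',C=f['C'],R=f['R'],K=f['K'])
print(p,proj(f,(.5105,.387,.036)))
E
```

```text
t 37.12 tcp [0.5109 0.3832 0.1712] yaw 75.5 gap 0.0596 F [-0.7  0.5 -0.8] q [ 0.51  0.39  1.43 -0.    1.32 -0.81]
red ([27.6, 99.8], [0, 85, 64, 31, 1505]) [0.3683 0.1819 0.0266]
red ([282.4, 193.2], [275, 178, 16, 31, 405]) [0.5114 0.384  0.0266]
yellow ([339.0, 155.3], [336, 65, 7, 187, 605]) [0.4882 0.446  0.0266]
yellow ([226.6, 172.5], [212, 76, 31, 198, 613]) [0.4774 0.3363 0.0266]
yellow ([286.4, 246.6], [261, 217, 51, 54, 2159]) [0.5701 0.3734 0.0266]
[0.51090601 0.38317599 0.17115298] [285.2024625  194.32644383]
```

View pics/w25.png

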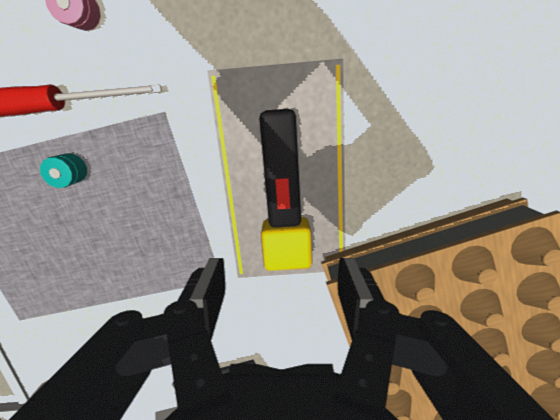

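```bash
python3 - <<'E'
from h import *
f=dict(np.load('w25.npz'))
im=cv2.imread('pics/w25.png')
a=onz(f,(279,112),.036);b=onz(f,(284.7,220),.036);h=onz(f,(286.4,246.6),.04);r=onz(f,(282.4,193.2),.036);hf=onz(f,(287,270),.04)
print(a,b,h,r,hf)
for u,v in((a,b),(a,h)): print(np.degrees(np.arctan2(*(v-u)[[1,0]])),np.linalg.norm(v-u))
for u in((325,262),(520,200),(340,258)): print('carton',onz(f,u,0.).round(3),onz(f,u,0.05).round(3))
t=grab('top');print('red top',onz(t,(153.5,227.1),.036))
E
```

```text
[0.43521515 0.40034927 0.036     ] [0.53635692 0.37994696 0.036     ] [0.56344877 0.3748304  0.04      ] [0.50871883 0.38464733 0.036     ] [0.58999008 0.36880784 0.04      ]
-11.404653421739237 0.10317901856832308
-11.254990716467043 0.13080929833345278
carton [0.614 0.41  0.   ] [0.585 0.409 0.05 ]
carton [0.592 0.634 0.   ] [0.566 0.597 0.05 ]
carton [0.613 0.428 0.   ] [0.584 0.424 0.05 ]
red top [0.51037621 0.3870557  0.036     ]
```

Request:
{"api": "send_rows", "payload": {
  "angular": [
    [-0.024,0,0],
    [-0.024,0,0],
    [0,0,0],
    [0,0,0],
    [0,0,0],
    [0,0,0],
    [0,0,0],
    [0,0,0]
  ],
  "translation": [
    [2,0.1,-0.2],
    [3,0.1,0],
    [3,0,0],
    [3,0,0],
    [2.3,0,0],
    [1.5,0,0],
    [1,0,0],
    [0.3,0,0]
  ],
  "jaw": [-0.4,-0.4,-0.4,-0.4,-0.4,-0.4,-0.4,-0.4]
}}

```text
t: 37.83
tcp_pos: [0.5088, 0.3847, 0.0091]
ee_rot: [0.16, 1.568, -0.164]
contact_force: [0.0, -0.8, -0.2]
finger_gap: 0.0596
```

Request:
{"api": "send_rows", "payload": {
  "angular": [
    [0,0,0],
    [0,0,0],
    [0,0,0],
    [0,0,0],
    [0,0,0],
    [0,0,0],
    [0,0,0],
    [0,0,0]
  ],
  "translation": [
    [0,0,0],
    [0,0,0],
    [0,0,0],
    [0,0,0],
    [0,0,0],
    [0,0,0],
    [0,0,0],
    [0,0,0]
  ],
  "jaw": [-0.4,-0.4,1,1,1,1,1,1],
  "force": 60
}}

```text
t: 38.5
tcp_pos: [0.5111, 0.3876, 0.0133]
ee_rot: [0.162, 1.562, -0.159]
contact_force: [-0.3, 0.2, 5.9]
finger_gap: 0.0329
```

```bash
python3 - <<'E'
from h import *
p,R=cur();f=grab('wrist','w26.png')
E
```

```text
t 38.50 tcp [0.5111 0.3876 0.0133] yaw 78.3 gap 0.0329 F [-0.3  0.2  5.9] q [ 0.51  0.58  1.52 -0.    1.04 -0.85]
```

View pics/w26.png

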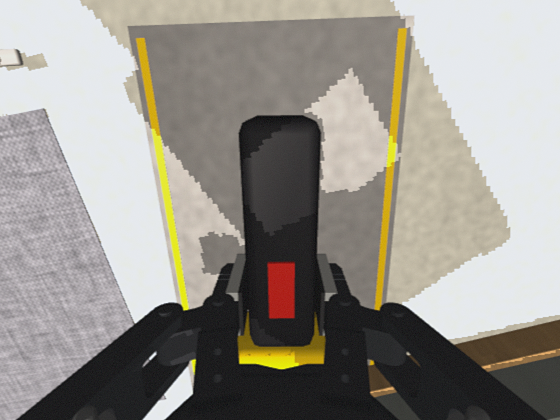

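```bash
cat >> h.py <<'E'
B=np.array([.763,.231,.0873])
def aimR(psi,phi):
    a,p=np.radians(psi),np.radians(phi)
    z=np.array([np.cos(p)*np.cos(a),np.cos(p)*np.sin(a),-np.sin(p)]);y=np.array([-np.sin(a),np.cos(a),0]);return np.stack([np.cross(y,z),y,z],1)
WT=np.array([-.0073,0,.083])
E
python3 - <<'E'
from h import *
p,R=cur()
Rt=aimR(4.5,35); tgt=B-.10*Rt[:,2]-Rt@WT; print(tgt, 'wrist side',tgt-.25*Rt[:,0])
plan([(p+[0,0,.16],Rtool(78.2),8),(tgt+[-.05,0,.03],Rt,16)],(p,R))
E
```

```text
t 38.55 tcp [0.5111 0.3876 0.0132] yaw 78.3 gap 0.0329 F [-0.2 -0.4  5.9] q [ 0.51  0.58  1.52 -0.    1.04 -0.85]
[0.60938308 0.21891009 0.18628468] wrist side [0.75233515 0.23016066 0.39107269]
angular [[0.0, 0.0, 0.0], [0.0, 0.0, 0.0], [0.0, 0.0, 0.0], [0.0, 0.0, 0.0], [0.0, 0.0, 0.0], [0.0, 0.0, 0.0], [0.0, 0.0, 0.0], [0.0, 0.0, 0.0]]
translation [[-2.0, 0.0, 0.01], [-2.0, 0.01, 0.0], [-2.0, 0.0, 0.01], [-2.0, 0.01, 0.0], [-2.0, 0.0, 0.01], [-2.0, 0.01, 0.0], [-2.0, 0.0, 0.01], [-2.0, 0.01, 0.0]]
angular [[-0.017, 0.038, -0.006], [-0.017, 0.038, -0.006], [-0.017, 0.038, -0.006], [-0.017, 0.038, -0.006], [-0.017, 0.038, -0.006], [-0.017, 0.038, -0.006], [-0.017, 0.038, -0.006], [-0.017, 0.038, -0.006]]
translation [[-0.27, -0.97, 0.51], [-0.28, -0.98, 0.48], [-0.29, -0.99, 0.46], [-0.31, -1.0, 0.43], [-0.32, -1.01, 0.4], [-0.32, -1.02, 0.37], [-0.33, -1.03, 0.34], [-0.34, -1.03, 0.31]]
angular [[-0.017, 0.038, -0.006], [-0.017, 0.038, -0.006], [-0.017, 0.038, -0.006], [-0.017, 0.038, -0.006], [-0.017, 0.038, -0.006], [-0.017, 0.038, -0.006], [-0.017, 0.038, -0.006], [-0.017, 0.038, -0.006]]
translation [[-0.34, -1.04, 0.28], [-0.35, -1.05, 0.25], [-0.35, -1.05, 0.22], [-0.35, -1.06, 0.18], [-0.35, -1.06, 0.15], [-0.35, -1.07, 0.12], [-0.34, -1.07, 0.09], [-0.34, -1.07, 0.06]]
```

Request:
{"api": "send_rows", "payload": {
  "angular": [
    [0,0,0],
    [0,0,0],
    [0,0,0],
    [0,0,0],
    [0,0,0],
    [0,0,0],
    [0,0,0],
    [0,0,0]
  ],
  "translation": [
    [-1,0,0],
    [-2,0,0],
    [-2.5,0,0],
    [-2.5,0,0],
    [-2.5,0,0],
    [-2.5,0,0],
    [-2,0,0],
    [-1,0,0]
  ],
  "jaw": [1,1,1,1,1,1,1,1]
}}

```text
t: 39.22
tcp_pos: [0.5107, 0.3876, 0.1749]
ee_rot: [0.163, 1.561, -0.158]
contact_force: [0.5, -0.2, -1.1]
finger_gap: 0.0328
```

Request:
{"api": "send_rows", "payload": {
  "angular": [
    [-0.017,0.038,-0.006],
    [-0.017,0.038,-0.006],
    [-0.017,0.038,-0.006],
    [-0.017,0.038,-0.006],
    [-0.017,0.038,-0.006],
    [-0.017,0.038,-0.006],
    [-0.017,0.038,-0.006],
    [-0.017,0.038,-0.006]
  ],
  "translation": [
    [-0.27,-0.97,0.51],
    [-0.28,-0.98,0.48],
    [-0.29,-0.99,0.46],
    [-0.31,-1.0,0.43],
    [-0.32,-1.01,0.4],
    [-0.32,-1.02,0.37],
    [-0.33,-1.03,0.34],
    [-0.34,-1.03,0.31]
  ],
  "jaw": [1,1,1,1,1,1,1,1]
}}

```text
t: 39.88
tcp_pos: [0.5334, 0.3016, 0.1919]
ee_rot: [0.04, 1.881, -0.069]
contact_force: [0.2, 0.0, -2.1]
finger_gap: 0.033
```

Request:
{"api": "send_rows", "payload": {
  "angular": [
    [-0.017,0.038,-0.006],
    [-0.017,0.038,-0.006],
    [-0.017,0.038,-0.006],
    [-0.017,0.038,-0.006],
    [-0.017,0.038,-0.006],
    [-0.017,0.038,-0.006],
    [-0.017,0.038,-0.006],
    [-0.017,0.038,-0.006]
  ],
  "translation": [
    [-0.34,-1.04,0.28],
    [-0.35,-1.05,0.25],
    [-0.35,-1.05,0.22],
    [-0.35,-1.06,0.18],
    [-0.35,-1.06,0.15],
    [-0.35,-1.07,0.12],
    [-0.34,-1.07,0.09],
    [-0.34,-1.07,0.06]
  ],
  "jaw": [1,1,1,1,1,1,1,1]
}}

```text
t: 40.55
tcp_pos: [0.5578, 0.2175, 0.2135]
ee_rot: [-0.092, 2.186, 0.035]
contact_force: [-0.4, -0.6, -1.6]
finger_gap: 0.0327
```

```bash
python3 - <<'E'
from h import *
for i in range(3): s=grab('scene','s27.png')
p,R=cur();print(R.round(3))
Rt=aimR(4.5,35); tgt=B-.10*Rt[:,2]-Rt@WT; print(tgt)
plan([(tgt,Rt,8)],(p,R))
f=grab('wrist','w27.png')
E
```

```text
t 40.70 tcp [0.5582 0.2175 0.2127] yaw 94.4 gap 0.0329 F [-0.1  0.2 -1.8] q [ 0.2   0.69  1.02  0.07  2.04 -1.44]
[[-0.575 -0.077  0.815]
 [-0.052  0.997  0.057]
 [-0.817 -0.01  -0.577]]
[0.60938308 0.21891009 0.18628468]
angular [[-0.001, -0.001, 0.001], [-0.001, -0.001, 0.001], [-0.001, -0.001, 0.001], [-0.001, -0.001, 0.001], [-0.001, -0.001, 0.001], [-0.001, -0.001, 0.001], [-0.001, -0.001, 0.001], [-0.001, -0.001, 0.001]]
translation [[-0.1, -0.03, 0.71], [-0.1, -0.03, 0.71], [-0.1, -0.03, 0.71], [-0.1, -0.03, 0.72], [-0.09, -0.03, 0.71], [-0.1, -0.03, 0.72], [-0.09, -0.03, 0.71], [-0.09, -0.04, 0.72]]
```

View pics/s27.png

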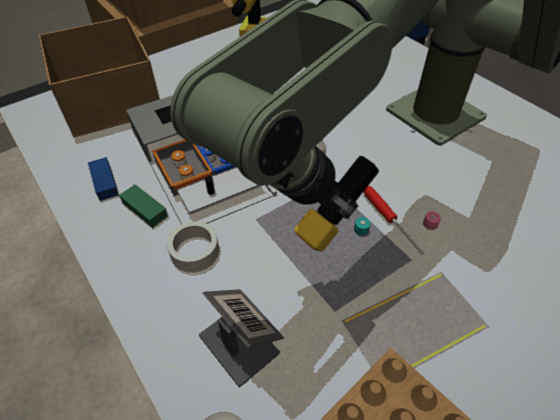

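Request:
{"api": "send_rows", "payload": {
  "angular": [
    [0,0,0],
    [0,0,0],
    [0,0,0],
    [0,0,0],
    [0,0,0],
    [0,0,0],
    [0,0,0],
    [0,0,0]
  ],
  "translation": [
    [-0.1,-0.04,0.7],
    [-0.1,-0.04,0.9],
    [-0.1,-0.04,0.9],
    [-0.1,-0.04,0.9],
    [-0.1,-0.03,0.9],
    [-0.1,-0.03,0.7],
    [-0.1,-0.03,0.5],
    [-0.07,0,0.2]
  ],
  "jaw": [1,1,1,1,1,1,1,1]
}}

```text
t: 41.42
tcp_pos: [0.6097, 0.2194, 0.1869]
ee_rot: [-0.092, 2.183, 0.034]
contact_force: [0.5, 0.0, -1.3]
finger_gap: 0.0329
```

```bash
python3 - <<'E'
from h import *
for i in range(3): s=grab('scene','s28.png')
t=grab('top','t28.png')
p,R=cur();w=p+R@WT
print('window',w,'dist',np.linalg.norm(B-w)); d=B-w; b=R[:,2]; print('miss mm',1000*np.linalg.norm(d-b*(d@b)),'board normal ang',np.degrees(np.arccos(b@[.705,.055,-.707])))
hit=w+b*((B-w)@np.array([.705,.055,-.707]))/(b@np.array([.705,.055,-.707]));print('hit',hit-B)
# head corners: tool coords x: underside at +.0127 (down), top -.0273 ; z .035..083; y±.026
for x in(.0127,-.0273):
  for y in(-.026,.026):
    for z in(.035,.083): print((x,y,z),proj(s,p+R@[x,y,z]).round(1),proj(t,p+R@[x,y,z]).round(1))
for n,f,r in(('s',s,(230,190,350,360)),('t',t,(140,90,280,230))):
    x0,y0,x1,y1=r; cv2.imwrite(f'pics/{n}28c.png',cv2.resize(f['im'][y0:y1,x0:x1],None,fx=4,fy=4 if n=='t' else 3.5,interpolation=cv2.INTER_CUBIC))
E
```

```text
t 41.62 tcp [0.6092 0.2195 0.1881] yaw 94.5 gap 0.0331 F [ 0.  -1.4 -1.7] q [ 0.19  0.82  0.85  0.06  2.08 -1.45]
window [0.68103518 0.22477456 0.14633433] dist 0.10120295772409811
miss mm 0.9857532116301615 board normal ang 9.866906761374816
hit [ 0.00070022 -0.00020963  0.00068193]
(0.0127, -0.026, 0.035) [294.4 235.7] [219.4 177.9]
(0.0127, -0.026, 0.083) [276.7 258. ] [220.4 164.2]
(0.0127, 0.026, 0.035) [316.3 255.3] [198.2 179. ]
(0.0127, 0.026, 0.083) [297.8 278.3] [199.8 165.2]
(-0.0273, -0.026, 0.035) [284.2 231. ] [216.9 166.2]
(-0.0273, -0.026, 0.083) [265.6 254.4] [218.  152.4]
(-0.0273, 0.026, 0.035) [306.7 251.4] [195.  167.3]
(-0.0273, 0.026, 0.083) [287.3 275.6] [196.8 153.5]
```

View pics/s28c.png

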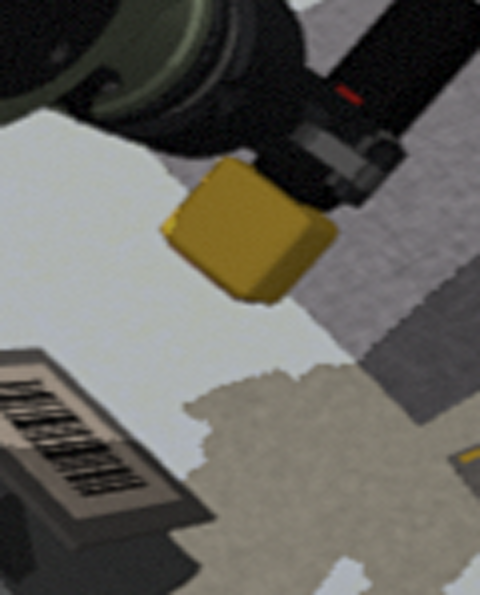

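View pics/t28c.png

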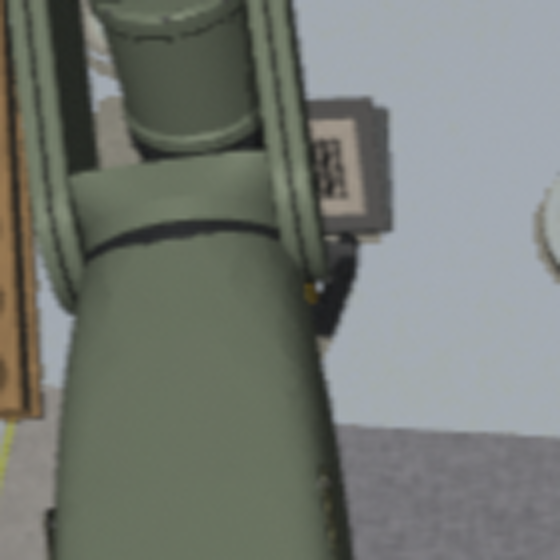

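Request:
{"api": "send_rows", "payload": {
  "angular": [
    [0,0,0],
    [0,0,0],
    [0,0,0],
    [0,0,0],
    [0,0,0],
    [0,0,0],
    [0,0,0],
    [0,0,0]
  ],
  "translation": [
    [0.1,0.05,0],
    [0,0,0],
    [0,0,0],
    [0,0,0],
    [0,0,0],
    [0,0,0],
    [0,0,0],
    [0,0,0]
  ],
  "jaw": [1,1,1,1,1,1,1,1]
}}

```text
t: 42.28
tcp_pos: [0.6086, 0.2198, 0.1871]
ee_rot: [-0.092, 2.183, 0.035]
contact_force: [-0.0, -0.3, -1.3]
finger_gap: 0.0326
```

Request:
{"api": "send_rows", "payload": {
  "angular": [
    [0,0,0],
    [0,0,0],
    [0,0,0],
    [0,0,0],
    [0,0,0],
    [0,0,0],
    [0,0,0],
    [0,0,0]
  ],
  "translation": [
    [0,0,0],
    [0,0,0],
    [0,0,0],
    [0,0,0],
    [0,0,0],
    [0,0,0],
    [0,0,0],
    [0,0,0]
  ],
  "jaw": [1,1,1,1,1,1,1,1]
}}

```text
t: 42.95
tcp_pos: [0.6086, 0.2198, 0.1871]
ee_rot: [-0.092, 2.183, 0.035]
contact_force: [-1.3, -0.1, -2.1]
finger_gap: 0.0331
```

Request:
{"api": "send_rows", "payload": {
  "angular": [
    [0,0,0],
    [0,0,0],
    [0,0,0],
    [0,0,0],
    [0,0,0],
    [0,0,0],
    [0,0,0],
    [0,0,0]
  ],
  "translation": [
    [0,0,0],
    [0,0,0],
    [0,0,0],
    [0,0,0],
    [0,0,0],
    [0,0,0],
    [0,0,0],
    [0,0,0]
  ],
  "jaw": [1,1,1,1,1,1,1,1]
}}

```text
t: 43.62
tcp_pos: [0.6086, 0.2198, 0.1871]
ee_rot: [-0.092, 2.183, 0.035]
contact_force: [-0.5, 0.2, -1.9]
finger_gap: 0.0329
```

Request:
{"api": "send_rows", "payload": {
  "angular": [
    [0,0,0],
    [0,0,0],
    [0,0,0],
    [0,0,0],
    [0,0,0],
    [0,0,0],
    [0,0,0],
    [0,0,0]
  ],
  "translation": [
    [0,0,0],
    [0,0,0],
    [0,0,0],
    [0,0,0],
    [0,0,0],
    [0,0,0],
    [0,0,0],
    [0,0,0]
  ],
  "jaw": [1,1,1,1,1,1,1,1]
}}

```text
t: 44.28
tcp_pos: [0.6086, 0.2198, 0.1871]
ee_rot: [-0.092, 2.183, 0.035]
contact_force: [0.4, -0.4, -2.5]
finger_gap: 0.033
```

Request:
{"api": "send_rows", "payload": {
  "angular": [
    [0,0,0],
    [0,0,0],
    [0,0,0],
    [0,0,0],
    [0,0,0],
    [0,0,0],
    [0,0,0],
    [0,0,0]
  ],
  "translation": [
    [0,0,0],
    [0,0,0],
    [0,0,0],
    [0,0,0],
    [0,0,0],
    [0,0,0],
    [0,0,0],
    [0,0,0]
  ],
  "jaw": [1,1,1,1,1,1,1,1]
}}

```text
t: 44.95
tcp_pos: [0.6086, 0.2198, 0.1871]
ee_rot: [-0.092, 2.183, 0.035]
contact_force: [-1.1, -0.0, -2.4]
finger_gap: 0.0327
```

```bash
python3 - <<'E'
from h import *
p,R=cur();w=p+R@WT
print('window',w,'dist',np.linalg.norm(B-w)); d=B-w; b=R[:,2]; print('miss mm',1000*np.linalg.norm(d-b*(d@b)),np.degrees(np.arctan2(b[1],b[0])))
f=grab('wrist','w29.png');s=grab('scene')
print(len(blobs(s['im'],*COL['red'])),blobs(s['im'],*COL['yellow'],amin=100))
# pad in scene for current pose (check not disturbed)
q=np.array([.5105,.387,.19])
pp,RR=plan([(p-.08*R[:,2]+[0,0,.02],R,8),(q,Rtool(78.2),16)],(p,R))
E
```

```text
t 44.95 tcp [0.6086 0.2198 0.1871] yaw 94.5 gap 0.0327 F [-1.1 -0.  -2.4] q [ 0.19  0.82  0.86  0.06  2.07 -1.45]
window [0.68044368 0.22513991 0.14530095] dist 0.10106432011459683
miss mm 0.2665339595394182 4.156387749716534
1 [([252.9, 25.4], [239, 16, 28, 17, 243]), ([290.3, 254.4], [271, 235, 44, 40, 868]), ([393.3, 297.2], [345, 274, 96, 48, 185]), ([447.4, 345.7], [411, 325, 74, 42, 178])]
angular [[0.0, 0.0, 0.0], [0.0, 0.0, 0.0], [0.0, 0.0, 0.0], [0.0, 0.0, 0.0], [0.0, 0.0, 0.0], [0.0, 0.0, 0.0], [0.0, 0.0, 0.0], [0.0, 0.0, 0.0]]
translation [[-0.2, 0.0, -1.14], [-0.21, 0.0, -1.14], [-0.2, 0.0, -1.15], [-0.21, 0.0, -1.14], [-0.2, 0.0, -1.15], [-0.21, -0.01, -1.14], [-0.2, 0.0, -1.15], [-0.21, -0.01, -1.14]]
angular [[0.017, -0.038, 0.006], [0.017, -0.038, 0.006], [0.017, -0.038, 0.006], [0.017, -0.038, 0.006], [0.017, -0.038, 0.006], [0.017, -0.038, 0.006], [0.017, -0.038, 0.006], [0.017, -0.038, 0.006]]
translation [[0.38, 1.09, 0.12], [0.39, 1.09, 0.09], [0.4, 1.09, 0.06], [0.41, 1.09, 0.02], [0.42, 1.08, -0.01], [0.43, 1.08, -0.05], [0.43, 1.08, -0.08], [0.43, 1.07, -0.12]]
angular [[0.017, -0.038, 0.006], [0.017, -0.038, 0.006], [0.017, -0.038, 0.006], [0.017, -0.038, 0.006], [0.017, -0.038, 0.006], [0.017, -0.038, 0.006], [0.017, -0.038, 0.006], [0.017, -0.038, 0.006]]
translation [[0.43, 1.07, -0.15], [0.43, 1.07, -0.18], [0.43, 1.06, -0.22], [0.43, 1.05, -0.25], [0.43, 1.04, -0.29], [0.42, 1.04, -0.32], [0.41, 1.03, -0.35], [0.41, 1.02, -0.39]]
```

View pics/w29.png

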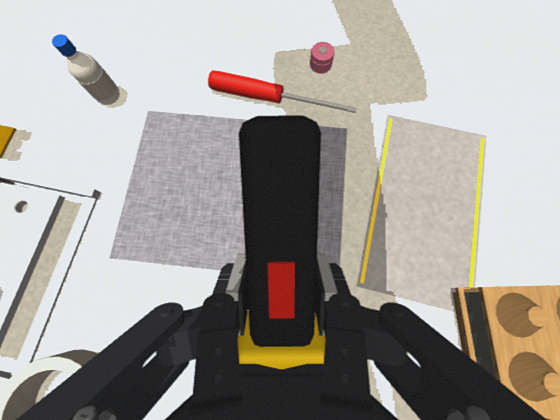

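Request:
{"api": "send_rows", "payload": {
  "angular": [
    [0,0,0],
    [0,0,0],
    [0,0,0],
    [0,0,0],
    [0,0,0],
    [0,0,0],
    [0,0,0],
    [0,0,0]
  ],
  "translation": [
    [-0.2,0,-1.1],
    [-0.2,0,-1.2],
    [-0.2,0,-1.2],
    [-0.2,0,-1.2],
    [-0.2,0,-1.2],
    [-0.2,0,-1.1],
    [-0.2,0,-1.1],
    [-0.2,0,-1.1]
  ],
  "jaw": [1,1,1,1,1,1,1,1]
}}

```text
t: 45.72
tcp_pos: [0.5419, 0.2151, 0.2542]
ee_rot: [-0.092, 2.182, 0.035]
contact_force: [-0.6, -0.2, -1.8]
finger_gap: 0.033
```

Request:
{"api": "send_rows", "payload": {
  "angular": [
    [0.017,-0.038,0.006],
    [0.017,-0.038,0.006],
    [0.017,-0.038,0.006],
    [0.017,-0.038,0.006],
    [0.017,-0.038,0.006],
    [0.017,-0.038,0.006],
    [0.017,-0.038,0.006],
    [0.017,-0.038,0.006]
  ],
  "translation": [
    [0.38,1.09,0.12],
    [0.39,1.09,0.09],
    [0.4,1.09,0.06],
    [0.41,1.09,0.02],
    [0.42,1.08,-0.01],
    [0.43,1.08,-0.05],
    [0.43,1.08,-0.08],
    [0.43,1.07,-0.12]
  ],
  "jaw": [1,1,1,1,1,1,1,1]
}}

```text
t: 46.38
tcp_pos: [0.5256, 0.3014, 0.222]
ee_rot: [0.042, 1.876, -0.069]
contact_force: [-0.2, 0.4, -1.9]
finger_gap: 0.0328
```

Request:
{"api": "send_rows", "payload": {
  "angular": [
    [0.017,-0.038,0.006],
    [0.017,-0.038,0.006],
    [0.017,-0.038,0.006],
    [0.017,-0.038,0.006],
    [0.017,-0.038,0.006],
    [0.017,-0.038,0.006],
    [0.017,-0.038,0.006],
    [0.017,-0.038,0.006]
  ],
  "translation": [
    [0.43,1.07,-0.15],
    [0.43,1.07,-0.18],
    [0.43,1.06,-0.22],
    [0.43,1.05,-0.25],
    [0.43,1.04,-0.29],
    [0.42,1.04,-0.32],
    [0.41,1.03,-0.35],
    [0.41,1.02,-0.39]
  ],
  "jaw": [1,1,1,1,1,1,1,1]
}}

```text
t: 47.05
tcp_pos: [0.509, 0.3873, 0.1903]
ee_rot: [0.161, 1.564, -0.162]
contact_force: [0.7, -0.3, -0.6]
finger_gap: 0.0328
```

```bash
python3 - <<'E'
from h import *
for i in range(3): f=grab('wrist','w30.png')
p,R=cur();print(R.round(3))
pp,RR=plan([((.5105,.387,.06),Rtool(78.2),8)],(p,R))
E
```

```text
t 47.20 tcp [0.5081 0.3873 0.1899] yaw 78.4 gap 0.0326 F [-0.  -0.1 -1.8] q [ 0.52  0.37  1.41  0.    1.35 -0.85]
[[-0.002  0.201  0.98 ]
 [-0.001  0.98  -0.201]
 [-1.    -0.001 -0.002]]
angular [[0.0, 0.0, 0.0], [0.0, 0.0, 0.0], [0.0, 0.0, 0.0], [0.0, 0.0, 0.0], [0.0, 0.0, 0.0], [0.0, 0.0, 0.0], [0.0, 0.0, 0.0], [0.0, 0.0, 0.0]]
translation [[1.62, 0.0, 0.03], [1.62, 0.01, 0.03], [1.62, 0.0, 0.03], [1.63, 0.01, 0.03], [1.62, 0.0, 0.04], [1.63, 0.01, 0.03], [1.62, 0.0, 0.04], [1.63, 0.01, 0.03]]
```

View pics/w30.png

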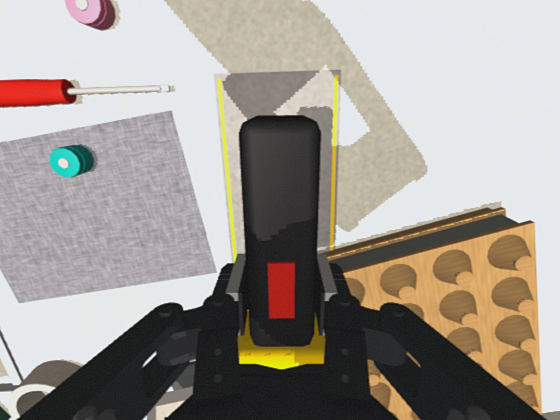

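```bash
python3 - <<'E'
from h import *
f=dict(np.load('w25.npz'))
c=[onz(f,u,.0006) for u in((209,71),(342,58),(240,277),(342,271))]
for x in c: print(x.round(4))
print(np.linalg.norm(c[0]-c[1]),np.linalg.norm(c[0]-c[2]),np.mean(c,0), np.degrees(np.arctan2(*(c[2]-c[0])[[1,0]])))
E
```

```text
[0.383  0.3442 0.0006]
[0.4037 0.4698 0.0006]
[6.085e-01 3.062e-01 6.000e-04]
[6.309e-01 4.272e-01 6.000e-04]
0.12736614395850068 0.22871060197211282 [0.50652831 0.38687535 0.0006    ] -9.548942992003163
```

Request:
{"api": "send_rows", "payload": {
  "angular": [
    [0,0,0],
    [0,0,0],
    [0,0,0],
    [0,0,0],
    [0,0,0],
    [0,0,0],
    [0,0,0],
    [0,0,0]
  ],
  "translation": [
    [2,0,0],
    [3,0,0],
    [3,0,0],
    [3,0,0],
    [2.5,0,0],
    [2,0,0],
    [1,0,0],
    [0.5,0,0]
  ],
  "jaw": [1,1,1,1,1,1,1,1]
}}

```text
t: 47.87
tcp_pos: [0.5092, 0.3855, 0.018]
ee_rot: [0.16, 1.568, -0.164]
contact_force: [0.5, 0.4, -2.0]
finger_gap: 0.0327
```

Request:
{"api": "send_rows", "payload": {
  "angular": [
    [0,0,0],
    [0,0,0],
    [0,0,0],
    [0,0,0],
    [0,0,0],
    [0,0,0],
    [0,0,0],
    [0,0,0]
  ],
  "translation": [
    [0,0,0],
    [0,0,0],
    [0.2,0,0],
    [0.2,0,0],
    [0.1,0,0],
    [0,0,0],
    [0,0,0],
    [0,0,0]
  ],
  "jaw": [1,1,1,1,1,1,1,1]
}}

```text
t: 48.53
tcp_pos: [0.5099, 0.3873, 0.0152]
ee_rot: [0.161, 1.565, -0.161]
contact_force: [-0.1, -0.9, -1.8]
finger_gap: 0.0326
```

```bash
python3 - <<'E'
from h import *
cur()
E
```

```text
t 48.53 tcp [0.5099 0.3873 0.0152] yaw 78.3 gap 0.0326 F [-0.1 -0.9 -1.8] q [ 0.51  0.58  1.52  0.    1.04 -0.85]
```

Lower a little more until it touches, then release and retreat.

Request:
{"api": "send_rows", "payload": {
  "angular": [
    [0,0,0],
    [0,0,0],
    [0,0,0],
    [0,0,0],
    [0,0,0],
    [0,0,0],
    [0,0,0],
    [0,0,0]
  ],
  "translation": [
    [0.1,0,0],
    [0.1,0,0],
    [0,0,0],
    [0,0,0],
    [0,0,0],
    [0,0,0],
    [0,0,0],
    [0,0,0]
  ],
  "jaw": [1,1,1,1,1,1,1,1]
}}

```text
t: 49.2
tcp_pos: [0.5101, 0.3873, 0.0133]
ee_rot: [0.161, 1.565, -0.161]
contact_force: [-1.7, -0.0, 2.5]
finger_gap: 0.0329
```

Request:
{"api": "send_rows", "payload": {
  "angular": [
    [0,0,0],
    [0,0,0],
    [0,0,0],
    [0,0,0],
    [0,0,0],
    [0,0,0],
    [0,0,0],
    [0,0,0]
  ],
  "translation": [
    [0,0,0],
    [0,0,0],
    [0,0,0],
    [0,0,0],
    [-1.5,0,0],
    [-3.5,0,0],
    [-4,0,0],
    [-4,0,0]
  ],
  "jaw": [0.1,-0.4,-0.4,-0.4,-0.4,-0.4,-0.4,-0.4]
}}

```text
t: 49.87
tcp_pos: [0.509, 0.3865, 0.143]
ee_rot: [0.16, 1.567, -0.162]
contact_force: [1.0, 0.0, 0.4]
finger_gap: 0.06
```

Request:
{"api": "send_rows", "payload": {
  "angular": [
    [0,0,0],
    [0,0,0],
    [0,0,0],
    [0,0,0],
    [0,0,0],
    [0,0,0],
    [0,0,0],
    [0,0,0]
  ],
  "translation": [
    [-3,0,0],
    [-2,0,-2],
    [0,0,-2.5],
    [0,0,-2.5],
    [0,0,-1],
    [0,0,0],
    [0,0,0],
    [0,0,0]
  ],
  "jaw": [-0.4,-0.4,-0.4,-0.4,-0.4,-0.4,-0.4,-0.4]
}}

```text
t: 50.53
tcp_pos: [0.4325, 0.4032, 0.1927]
ee_rot: [0.161, 1.564, -0.161]
contact_force: [0.4, 0.4, 0.0]
finger_gap: 0.0602
```

```bash
python3 - <<'E'
from h import *
cur();grab('wrist','w31.png');grab('scene','s31.png');grab('top','t31.png')
E
```

```text
t 50.53 tcp [0.4325 0.4032 0.1927] yaw 78.2 gap 0.0602 F [0.4 0.4 0. ] q [ 0.6   0.27  1.54 -0.    1.33 -0.76]
```

View pics/w31.png

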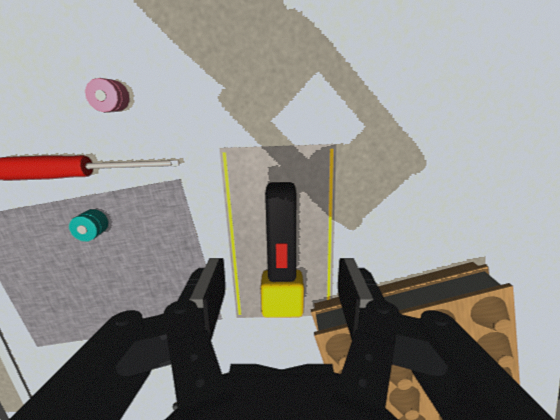

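View pics/s31.png

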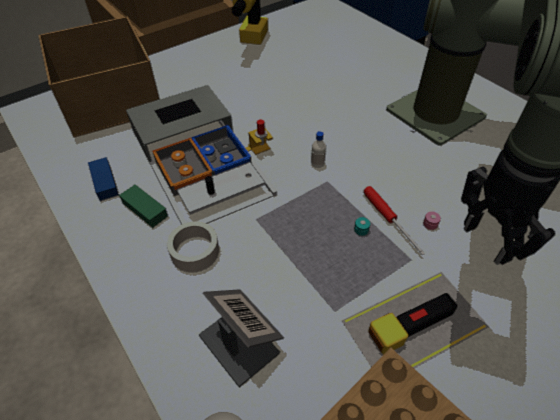

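View pics/t31.png

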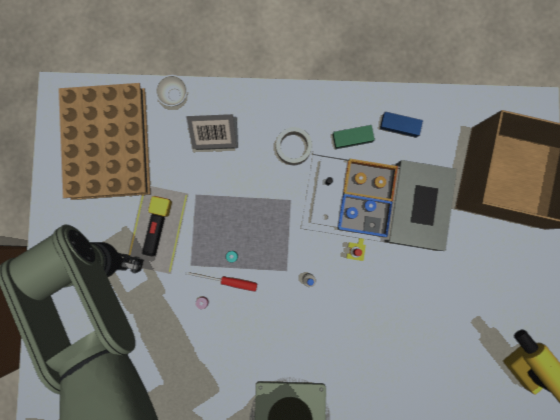

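```bash
python3 - <<'E'
from h import *
t=grab('top');s=grab('scene')
cv2.imwrite('pics/t32.png',cv2.resize(t['im'][140:260,290:460],None,fx=4,fy=4,interpolation=cv2.INTER_CUBIC))
cv2.imwrite('pics/s32.png',cv2.resize(s['im'][80:230,110:310],None,fx=4,fy=4,interpolation=cv2.INTER_CUBIC))
E
```

```text
(no output)
```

View pics/t32.png

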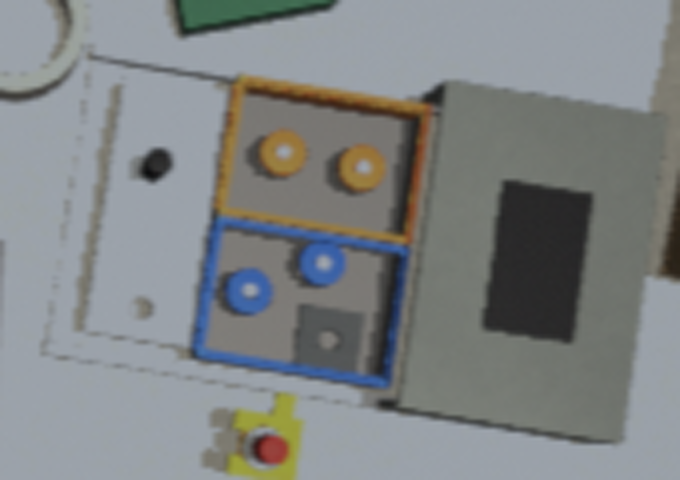

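View pics/s32.png

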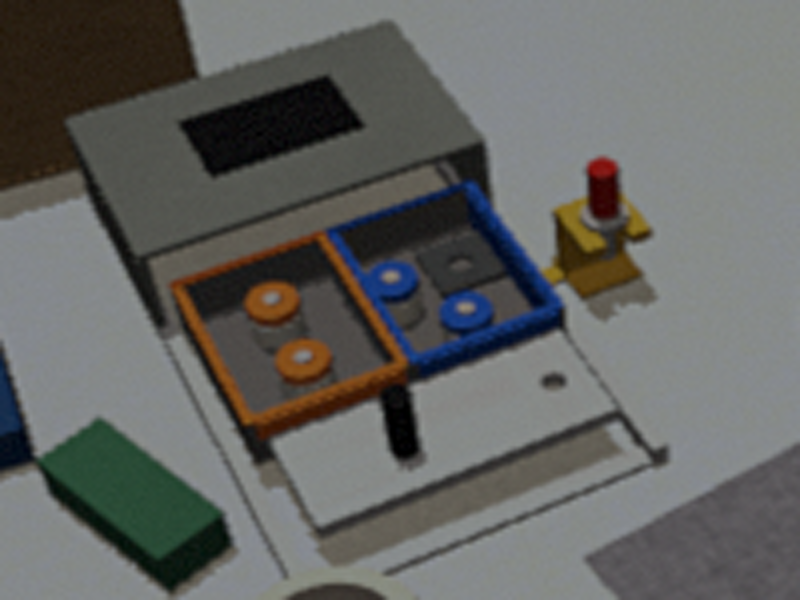

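```bash
python3 - <<'E'
from h import *
def post(im):
    g=cv2.cvtColor(im,cv2.COLOR_BGR2GRAY).astype(float)[170:195,318:342]
    w=np.clip(90-g,0,None); yy,xx=np.mgrid[170:195,318:342]; return (w*xx).sum()/w.sum(),(w*yy).sum()/w.sum()
for n in('t9.png','t20.png','t31.png'): 
    u=post(cv2.imread('pics/'+n)); t=grab('top'); print(n,u,onz(t,u,.07))
def sc(n):
    g=cv2.cvtColor(cv2.imread('pics/'+n),cv2.COLOR_BGR2GRAY).astype(float)[170:200,200:222]
    w=np.clip(70-g,0,None); yy,xx=np.mgrid[170:200,200:222]; return (w*xx).sum()/w.sum(),(w*yy).sum()/w.sum()
for n in('s19.png','s31.png'): print(n,sc(n))
# static reference: hood dark patch
for n in('t9.png','t20.png','t31.png'):
    g=cv2.cvtColor(cv2.imread('pics/'+n),cv2.COLOR_BGR2GRAY).astype(float)[180:230,405:445]
    w=np.clip(70-g,0,None);yy,xx=np.mgrid[0:50,0:40];print(n,(w*xx).sum()/w.sum(),(w*yy).sum()/w.sum())
E
```

```text
t9.png (np.float64(327.39033264033264), np.float64(180.91320166320168)) [ 0.64614643 -0.08003525  0.07      ]
t20.png (np.float64(327.89350797266513), np.float64(180.99829157175398)) [ 0.64595808 -0.08138088  0.07      ]
t31.png (np.float64(328.2301166489926), np.float64(181.0)) [ 0.6459802  -0.08227778  0.07      ]
s19.png (np.float64(210.33802941697678), np.float64(181.28938507885877))
s31.png (np.float64(210.13049773755657), np.float64(181.49257918552036))
t9.png 19.11314518179507 24.584710568692262
t20.png 12.78234442836469 37.095224312590446
t31.png 19.116622507926856 24.57116796247231
```

```bash
python3 - <<'E'
from h import *
t=grab('top');print('tape',onz(t,(293,146),.04))
p,R=cur()
plan([((.647,-.083,.17),-7.7,16)],(p,R))
E
```

```text
tape [0.74452492 0.01322104 0.04      ]
t 50.98 tcp [0.4318 0.4033 0.1928] yaw 78.2 gap 0.0595 F [-0.5  0.2 -0.1] q [ 0.6   0.27  1.54  0.    1.33 -0.76]
angular [[0.094, 0.0, 0.0], [0.094, 0.0, 0.0], [0.094, 0.0, 0.0], [0.094, 0.0, 0.0], [0.094, 0.0, 0.0], [0.094, 0.0, 0.0], [0.094, 0.0, 0.0], [0.094, 0.0, 0.0]]
translation [[0.14, -2.7, 1.94], [0.14, -2.51, 2.18], [0.14, -2.29, 2.41], [0.14, -2.06, 2.61], [0.14, -1.8, 2.79], [0.14, -1.53, 2.95], [0.14, -1.25, 3.08], [0.14, -0.95, 3.18]]
angular [[0.094, 0.0, 0.0], [0.094, 0.0, 0.0], [0.094, 0.0, 0.0], [0.094, 0.0, 0.0], [0.094, 0.0, 0.0], [0.094, 0.0, 0.0], [0.094, 0.0, 0.0], [0.094, 0.0, 0.0]]
translation [[0.15, -0.65, 3.26], [0.14, -0.34, 3.31], [0.15, -0.03, 3.32], [0.14, 0.28, 3.31], [0.15, 0.59, 3.27], [0.14, 0.9, 3.2], [0.15, 1.19, 3.11], [0.14, 1.48, 2.97]]
```

Request:
{"api": "send_rows", "payload": {
  "angular": [
    [0.094,0,0],
    [0.094,0,0],
    [0.094,0,0],
    [0.094,0,0],
    [0.094,0,0],
    [0.094,0,0],
    [0.094,0,0],
    [0.094,0,0]
  ],
  "translation": [
    [0.14,-2.7,1.94],
    [0.14,-2.51,2.18],
    [0.14,-2.29,2.41],
    [0.14,-2.06,2.61],
    [0.14,-1.8,2.79],
    [0.14,-1.53,2.95],
    [0.14,-1.25,3.08],
    [0.14,-0.95,3.18]
  ],
  "jaw": [0,0,0,0,0,0,0,0]
}}

```text
t: 51.65
tcp_pos: [0.5398, 0.1588, 0.1819]
ee_rot: [0.75, 1.437, -0.749]
contact_force: [0.5, -0.8, 0.4]
finger_gap: 0.0426
```

Request:
{"api": "send_rows", "payload": {
  "angular": [
    [0.094,0,0],
    [0.094,0,0],
    [0.094,0,0],
    [0.094,0,0],
    [0.094,0,0],
    [0.094,0,0],
    [0.094,0,0],
    [0.094,0,0]
  ],
  "translation": [
    [0.15,-0.65,3.26],
    [0.14,-0.34,3.31],
    [0.15,-0.03,3.32],
    [0.14,0.28,3.31],
    [0.15,0.59,3.27],
    [0.14,0.9,3.2],
    [0.15,1.19,3.11],
    [0.14,1.48,2.97]
  ],
  "jaw": [0,0,0,0,0,0,0,0]
}}

```text
t: 52.32
tcp_pos: [0.6475, -0.0844, 0.1701]
ee_rot: [1.314, 1.138, -1.314]
contact_force: [-0.0, 0.5, 0.3]
finger_gap: 0.0427
```

```bash
python3 - <<'E'
from h import *
for i in range(4): f=grab('wrist','w33.png')
p,R=cur();print(proj(f,(.647,-.083,.076)).round(0),proj(f,(.65,-.083,.076)).round(0))
plan([((.647,-.084,.045),-7.7,8)],(p,R))
E
```

```text
t 52.52 tcp [ 0.647  -0.0836  0.1697] yaw -8.0 gap 0.0425 F [-1.2  0.7  0.2] q [-0.26  0.42  1.4   0.    1.33 -0.12]
[280. 206.] [284. 206.]
angular [[-0.001, 0.0, 0.0], [-0.001, 0.0, 0.0], [-0.001, 0.0, 0.0], [-0.001, 0.0, 0.0], [-0.001, 0.0, 0.0], [-0.001, 0.0, 0.0], [-0.001, 0.0, 0.0], [-0.001, 0.0, 0.0]]
translation [[1.56, 0.0, 0.01], [1.56, 0.0, 0.0], [1.56, 0.0, 0.01], [1.56, 0.0, 0.0], [1.56, 0.0, 0.01], [1.56, 0.01, 0.0], [1.56, 0.0, 0.01], [1.55, 0.01, 0.0]]
```

View pics/w33.png

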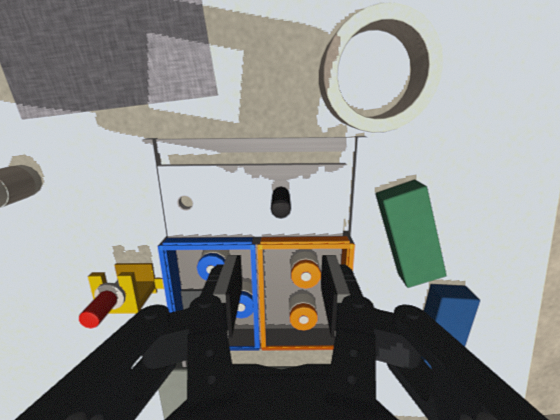

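Request:
{"api": "send_rows", "payload": {
  "angular": [
    [0,0,0],
    [0,0,0],
    [0,0,0],
    [0,0,0],
    [0,0,0],
    [0,0,0],
    [0,0,0],
    [0,0,0]
  ],
  "translation": [
    [1.5,0,0.1],
    [2.5,0,0.1],
    [2.5,0,0],
    [2.5,0,0],
    [2,0,0],
    [1.2,0,0],
    [0.2,0,0],
    [0,0,0]
  ],
  "jaw": [0,0,0,0,0,0,0,0]
}}

```text
t: 53.18
tcp_pos: [0.6461, -0.0836, 0.0456]
ee_rot: [1.309, 1.143, -1.31]
contact_force: [0.3, -0.4, -0.5]
finger_gap: 0.0429
```

Request:
{"api": "send_rows", "payload": {
  "angular": [
    [0,0,0],
    [0,0,0],
    [0,0,0],
    [0,0,0],
    [0,0,0],
    [0,0,0],
    [0,0,0],
    [0,0,0]
  ],
  "translation": [
    [0,0,0],
    [0,0,0],
    [0,0,0],
    [0,0,0],
    [0,0,0],
    [0,0,0],
    [0,0,0],
    [0,0,0]
  ],
  "jaw": [0,1,1,1,1,1,1,1],
  "force": 40
}}

```text
t: 53.85
tcp_pos: [0.6473, -0.0849, 0.0483]
ee_rot: [1.311, 1.14, -1.309]
contact_force: [-2.0, 1.7, 6.4]
finger_gap: 0.0164
```

Request:
{"api": "send_rows", "payload": {
  "angular": [
    [0,0,0],
    [0,0,0],
    [0,0,0],
    [0,0,0],
    [0,0,0],
    [0,0,0],
    [0,0,0],
    [0,0,0]
  ],
  "translation": [
    [0,0,-0.1],
    [0,0,-0.1],
    [0,0,-0.1],
    [0,0,-0.1],
    [0,0,-0.1],
    [0,0,-0.1],
    [0,0,0],
    [0,0,0]
  ],
  "jaw": [1,1,1,1,1,1,1,1]
}}

```text
t: 54.52
tcp_pos: [0.6476, -0.0826, 0.0483]
ee_rot: [1.306, 1.136, -1.312]
contact_force: [-4.3, -8.5, 5.4]
finger_gap: 0.0171
```

Request:
{"api": "send_rows", "payload": {
  "angular": [
    [0,0,0],
    [0,0,0],
    [0,0,0],
    [0,0,0],
    [0,0,0],
    [0,0,0],
    [0,0,0],
    [0,0,0]
  ],
  "translation": [
    [0,0,0],
    [0,0,0],
    [0,0,0],
    [0,0,0],
    [-2,0,0],
    [-4,0,0],
    [-4,0,0],
    [-3,0,0]
  ],
  "jaw": [0,0,0,0,0,0,0,0]
}}

```text
t: 55.18
tcp_pos: [0.6485, -0.0785, 0.1793]
ee_rot: [1.311, 1.139, -1.308]
contact_force: [1.0, 0.9, 1.5]
finger_gap: 0.0424
```

Request:
{"api": "send_rows", "payload": {
  "angular": [
    [0,0,0],
    [0,0,0],
    [0,0,0],
    [0,0,0],
    [0,0,0],
    [0,0,0],
    [0,0,0],
    [0,0,0]
  ],
  "translation": [
    [0,-2.8,-1.4],
    [0,-2.8,-1.4],
    [0,-2.8,-1.4],
    [0,-2.8,-1.4],
    [0,-2.8,-1.4],
    [0,-2.8,-1.4],
    [0,-2,-1],
    [0,0,0]
  ],
  "jaw": [0,0,0,0,0,0,0,0]
}}

```text
t: 55.85
tcp_pos: [0.4702, 0.0429, 0.1754]
ee_rot: [1.307, 1.146, -1.31]
contact_force: [-0.8, 1.0, 0.1]
finger_gap: 0.0429
```

```bash
python3 - <<'E'
from h import *
cur();t=grab('top','t34.png');s=grab('scene','s34.png')
def post(im):
    g=cv2.cvtColor(im,cv2.COLOR_BGR2GRAY).astype(float)[170:195,318:342]
    w=np.clip(90-g,0,None); yy,xx=np.mgrid[170:195,318:342]; return (w*xx).sum()/w.sum(),(w*yy).sum()/w.sum()
print(post(t['im']))
E
```

```text
t 55.85 tcp [0.4702 0.0429 0.1754] yaw -7.7 gap 0.0429 F [-0.8  1.   0.1] q [-0.09  0.04  1.84  0.    1.26  0.04]
(np.float64(327.3921875), np.float64(180.9078125))
```

View pics/s34.png

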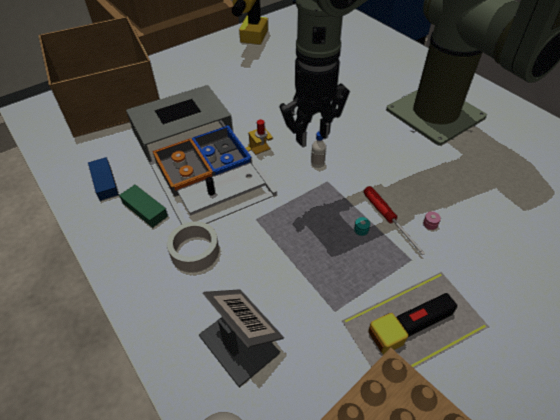

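View pics/t34.png

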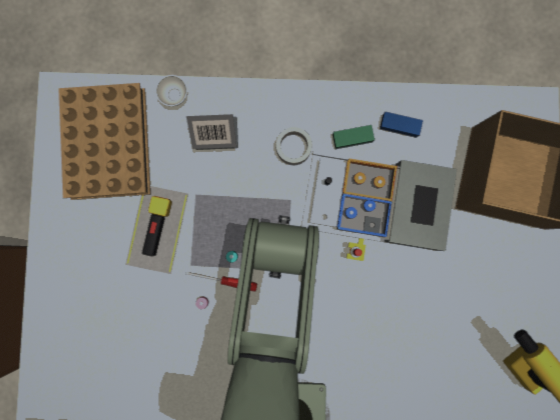

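```bash
python3 -c "
from station import hand_in
print(hand_in())"
```

```text
the job is handed in; nothing more can be done
None
```

The whole job is done and handed in at about 56 s of robot time.

- **Pin and tray:** the pin hangs upright in the yellow notch. The tray is out against its stop; the first pull measured 135 mm.
- **Pucks:** four were present. Both orange ones stand in the orange bay and both blue ones in the blue bay. One blue puck was knocked aside mid-run, so I re-measured it before picking it up.
- **Scan:** the scanner held still for about 3 s with its window 101 mm from the barcode. The beam was computed to hit within about 1 mm of the middle, tilted about 10° from the board's normal. That figure rests on measured poses and is only roughly confirmed by the scene view. The scanner then went back flat on its grey pad.

**Checks that disagreed:**
- A late check showed the tray had crept back about 2 mm, first at my release and possibly again later. I regripped the post and pulled it to the stop again after the scan. In the last picture the post is back at its first fully-out pixel, 327.39.
- A dark square plate with a hole was lying in the blue bay. The task text doesn't mention it, so I left it and put the blue pucks clear of it.

The final pictures show the pin, pucks and scanner in place, the glue bottle, tape roll, green carton, screwdriver and look-alikes where they were, and the arm clear of everything.

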